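# Fit the taper bush and hold the snap ring spread at its groove on a rotary test jig

## Robot

A 6-joint arm with a two-finger parallel gripper is mounted at the origin on the work surface. World frame = base frame: x ahead of the robot, y to its left, z up, the work surface at z = 0. Lengths are in mm, angles in rad, forces in N, time in s.
With the tool pointing down it reaches from about 275 to 750 mm from the base axis. Payload 10.2 kg.
Tool frame: the origin (TCP) lies at the very end of the fingers, on their centre line; the grasp point (between the pads) lies 19 mm behind it (ctrl.pinch_z is the distance from the TCP to the grasp point, in mm); y points along the fingers, z is the direction in which the jaws open and shut, and the axes are right-handed (so a half turn about y gives the same grasp; the last joint's range is limited). The gripper opens to 85 mm and grips with 20 to 120 N. Pads are 22 mm wide; open, the fingers measure 114 mm over their backs; the gripper's body (76 mm by 85 mm) begins 54 mm behind the grasp point. The pads swing forward as they close: fully open they stand 13 mm farther back than shut.
Start: joints at [-0.223, 0.313, 1.498, -0, 1.331, -0.223], TCP at [525.006, -0.013, 231.294] pointing down, gripper open.
Joint ranges: [-2.94, 2.94], [-0.97, 2.17], [0.19, 2.56], [-1.23, 4.37], [0.02, 3.11], [-2.88, 2.88]. Speed limits (rad/s): [2.39, 2.39, 3.01, 3.14, 3.14, 3.14].

## Interface

Orientations are given as a unit quaternion [w, x, y, z].
In Python, from rig import sense, eyes, ctrl gives the robot as it stands. The module is installed in compiled form; this text tells all that it offers.
- The arm moves only by the shell command python3 -m handwheel 'ROWS' [FORCE]. ROWS is JSON, a list of rows, each an object of numbers: "grip": the finger opening in mm, from 0 to 85.4; "tx", "ty", "tz": the shift along the tool's x, y, z in mm; "wx", "wy", "wz": the turn, a rotation vector about the tool's x, y, z in rad. In form: [{"grip": .., "tx": .., "ty": .., "tz": .., "wx": .., "wy": .., "wz": ..}, ...]. A call has 1 to 10 rows; each row shifts and turns the commanded pose from where the row before left it, along the tool's axes as they then stand; what a row does not reach is not made up. A row lasts 1/12 s, in which the tool goes at most 41.7 mm and 7.16 degrees, less where a joint would pass 70% of its speed; a pose out of reach is approached as far as the arm can. A call is refused whole if a number of a shift passes 41.7 or a number of a turn 0.125, either way. A call with a gripper value outside its range is refused whole. The fingers move at their own pace and stop on an object; FORCE is the grip in N (left out, the last holds). Time passes only in rows, so rows that do not move let the fingers close. It gives the time, the measured TCP pose, the force and the opening at its end, in the units of the state.
- sense(): the state, without advancing time (a new reading comes with each control period).
- eyes.capture(name): name is "scene" or "side" or "wrist"; returns a dict with "pixels" (384x512x3 uint8, red, green, blue), "mtx" (3x3 intrinsics, pixels), "R" (3x3) and "t" (3): a world point X has camera coordinates R X + t. Camera axes: x right, y down, z forward; pixel columns grow to the right and rows downward; lengths in mm; the calibration is good to about 2 mm. A picture is of the moment at which its call begins. There is no depth.
- ctrl.finish_job(): hands the job in, once; it reports no verdict.
The state is a dict: "time_s": time; "joints": joint angles; "dq": joint speeds; "tau": joint torques, N m; "eef_pos": TCP position; "ee_rot": TCP orientation; "force": force on the tool from outside, world axes, zero at the start; "wrist_torque": the same for the moment, N m; "grip_width": opening from 0.0 (shut) to 1.0 (fully open).
Only numpy, scipy, OpenCV 4.12 (cv2) and the standard library are available. Lean on these libraries where they do the work, as an engineer would, in place of code of your own. Each camera call takes 0.05 s, during which the arm holds its last target.

## Task

Set the steel taper bush, cone down, over the axle stub of the white rotary test jig until its collar sits flat on the disc. Then take the snap-ring pliers from their block, spread the snap ring in its nest with them, lift it and slide it over the stub down to the groove just above the bush. Finish while still holding it there: pliers upright and squeezed, ring spread and level at the groove, not leaning hard on the bush, the bottle, screwdriver, brass adapter and blue bin left where they are.

Things in the scene. Friction and masses are not known exactly. Their poses are not given: they have to be found in the camera images.
- bush_center (a point): loose steel taper bush, 30 mm tall, bore 31 mm: the lower 16 mm is a cone, 40 mm wide at the foot, 47 mm above; the upper 14 mm a round collar 56 mm wide, to be gripped. This point lies on its axis half-way up, 15 mm above the foot; z up the axis. Starts standing cone down on the bench. 130 to 210 g
- seat (a point): fixed stub of the white jig (base 190 x 170 mm, disc 116 mm wide): point on the stub's axis level with the disc's top, 45 mm above the bench. The disc has a conical hole round the stub, 50 mm wide at the top. The stub is 28 mm thick, rises 31 mm above the disc, its last 6 mm chamfered to 20 mm. A seated bush has its cone in the hole, its collar flat on the disc: centre 1 mm below this point, top 14 mm above
- groove (a point): centre of the ring groove in the stub: on the axis, 17 mm above the disc's top; groove 4 mm high, 25 mm in diameter, its lower edge 1 mm above the top of the seated bush
- pliers_grip (a point): loose snap-ring pliers, upright, tips down in the pocket of a fixed grey block 70 x 100 x 76 mm. Point midway between the two black handles, half-way up them, 81 mm above the block's top; z up the pliers, y from handle to handle. Handles 14 mm thick, 48 mm tall; relaxed they lean outwards, 55 mm over their outsides here (63 at their top), so tall pads touch first near the top; 30 mm and parallel when squeezed to the stop
- pliers_tip (a point): point midway between the pliers' tips, 144 mm below pliers_grip. The tips are flat, 5 mm thick (x), end 4 mm below this point when relaxed (2.5 mm squeezed) and measure 9 mm together when relaxed; squeezing moves them apart along y, to 33 mm over their outsides at the stop. Shoulders 3 to 5 mm above this point come over the ring's lugs. Lift the pliers 80 mm to leave the block
- pliers_l (a joint): squeeze of the pliers: 0 relaxed, 0.173 rad at the stop (both halves turn alike); tip and handle widths change in proportion (below 0.04 the tips still fit the ring's gap). A spring opens them: each handle takes 6 N at first, 9 N at the stop, about 20 N with the ring spread
- nest: fixed white block 80 x 80 x 14 mm on which the ring lies round a boss 21 mm wide and 4 mm high; under the gap a slot 38 mm wide and 3 mm deep gives room for the tips; origin at the centre of its underside
- ring_eye (a point): loose steel snap ring, C-shaped, 25 mm inside, 35 mm outside, 3 mm thick, flat on the nest. Point half-way up it, 3.3 mm from the relaxed ring's centre towards the gap; x points to the middle of the gap, y across it. It belongs on the stub's axis when the ring is spread; spread to the pliers' stop, the ring clears the stub by 1.5 mm all round
- ring_gap (a point): point in the ring's gap, half-way up, 14 mm from ring_eye along x: with pliers_tip 2 mm above it and the pliers' y across the gap, the tips stand in the gap, 15 mm wide between two lugs. Squeezed, they push the lugs outwards and the ring's spring force holds it on them
- ring_l (a joint): spread of one arm of the ring: 0 relaxed, 0.17 rad just passes the stub, 0.30 at the pliers' stop
- ring_r (a joint): spread of the other arm, likewise
- bush: the taper bush, origin at the centre of its foot
- ring: the snap ring, origin on its underside at the centre of the relaxed circle
- pliers: the snap-ring pliers, 180 g, origin at their pivot, 70 mm above pliers_tip, 7 mm above the block
- bottle: bystander: clear bottle 115 mm tall, 48 mm wide
- driver: bystander: screwdriver 170 mm long, lying
- adapter: bystander: brass adapter 30 mm tall
- partsbin: bystander: open blue bin 100 x 140 x 50 mm
Things that resemble listed ones, but are neither listed nor needed, are in the scene too. There is more than one size of the bush; the job needs the middle-sized.

How it is judged:
By the outcome, as a careful person would: the job done as asked, in the order asked, and still so for the second after the job is handed in, while the arm keeps its last pose, push and grip.
It also fails if it takes over 64 s, if anything falls off the work surface, if the arm or the gripper's body presses on something with over 40 N, if the wrist force passes 120 N, or if a joint passes its speed limit or range.

## Working session

There is one attempt and no reset: what is moved stays moved. The work goes in short steps, Python scripts to look and compute and a shell command to move; the robot and the scene stay as the last step left them, time stands still between calls to the robot, and variables do not carry over. Pictures are saved under pics/ and viewed, and the job is handed in when it is done.

```bash
mkdir -p pics; ls; cat > h.py <<'E'
import numpy as np, cv2
from rig import sense, eyes, ctrl
def cap(n,f):
    d=eyes.capture(n); cv2.imwrite(f'pics/{f}.png',cv2.cvtColor(d['pixels'],cv2.COLOR_RGB2BGR))
    np.savez(f'pics/{f}.npz',**d); return d
def load(f): return dict(np.load(f'pics/{f}.npz'))
def ray(d,u,v):
    R=np.array(d['R']);t=np.array(d['t']);K=np.array(d['mtx'])
    c=-R.T@t; r=R.T@np.linalg.solve(K,[u,v,1]); return c,r
def at(d,u,v,z):
    c,r=ray(d,u,v); return c+r*(z-c[2])/r[2]
def proj(d,X):
    p=np.array(d['mtx'])@(np.array(d['R'])@np.array(X,float)+np.array(d['t'])); return p[:2]/p[2]
def crop(f,u0,v0,u1,v1,s,o):
    i=cv2.imread(f'pics/{f}.png')[v0:v1,u0:u1]; cv2.imwrite(f'pics/{o}.png',cv2.resize(i,None,fx=s,fy=s,interpolation=cv2.INTER_CUBIC))
E
python3 - <<'E'
from h import *
for n in ['scene','side','wrist']:
    d=cap(n,n+'0'); print(n,(-np.array(d['R']).T@d['t']).round())
s=sense(); print(s, ctrl.pinch_z)
i=[cv2.imread(f'pics/{n}0.png') for n in ['scene','side']]
E
```

```text
pics
scene [1181. -525.  751.]
side [ 533. -827.  607.]
wrist [523.  81. 373.]
{'time_s': 0.15, 'joints': array([-2.23388358e-01,  3.13316901e-01,  1.49821704e+00, -1.80681917e-06,
        1.33101522e+00, -2.23380735e-01]), 'dq': array([-0.00189643, -0.0021943 , -0.00394101,  0.00126901,  0.00138208,
       -0.00053285]), 'tau': array([ 1.79854873e-03, -4.12368500e+01, -2.59796566e+01, -1.57318855e-04,
        3.17765021e-03, -3.62555340e-05]), 'eef_pos': array([5.24818565e+02, 3.47050901e-02, 2.30886024e+02]), 'ee_rot': array([ 0.49981741, -0.50017888,  0.50028757, -0.49971591]), 'force': array([-0.47929206, -0.58823101, -0.51571412]), 'wrist_torque': array([-0.02330269,  0.02654482, -0.02607004]), 'grip_width': 0.9975867133310242} 18.700000000000003
```

View pics/scene0.png

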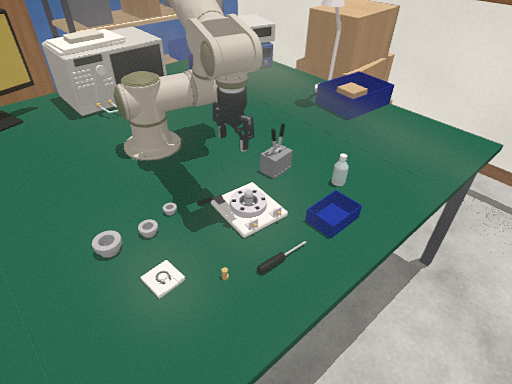

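View pics/side0.png

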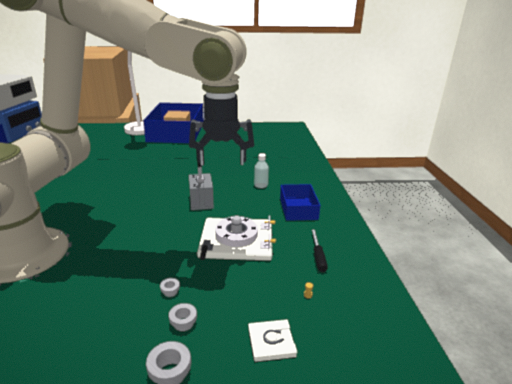

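View pics/wrist0.png

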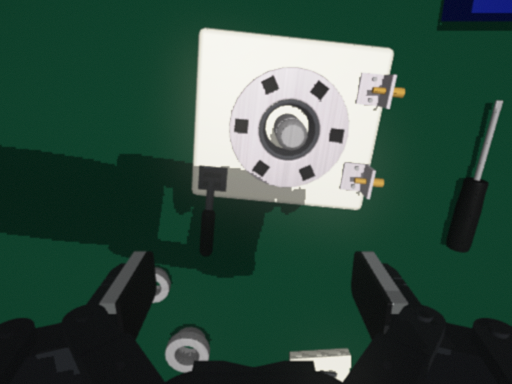

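Bush candidates, scene: (107,244) large, (148,228) middle, (169,209) small. I'll crop and measure them.

```bash
python3 - <<'E'
from h import *
d=load('scene0'); e=load('side0')
for n,a,b,z in [('big',(107,241),(168,357),30),('mid',(148,226),(182,313),30),('small',(169,207),(170,285),30),('nest',(163,278),(273,338),15),('jigdisc',(249,200),(236,230),45),('block',(276,155),(201,180),76),('adapter',(225,270),(309,286),20)]:
    print(n,at(d,*a,z).round(),at(e,*b,z).round())
crop('side0',140,260,330,384,4,'c1'); crop('scene0',80,190,270,300,4,'c2'); crop('side0',170,140,300,270,5,'c3')
crop('scene0',190,110,300,240,5,'c4')
E
```

```text
big [ 420. -374.   30.] [ 424. -366.   30.]
mid [ 442. -260.   30.] [ 439. -262.   30.]
small [ 409. -170.   30.] [ 405. -178.   30.]
nest [ 620. -318.   15.] [ 618. -322.   15.]
jigdisc [561.  28.  45.] [558.  11.  45.]
block [467. 238.  76.] [455. 251.  76.]
adapter [ 708. -185.   20.] [ 716. -185.   20.]
```

View pics/c1.png

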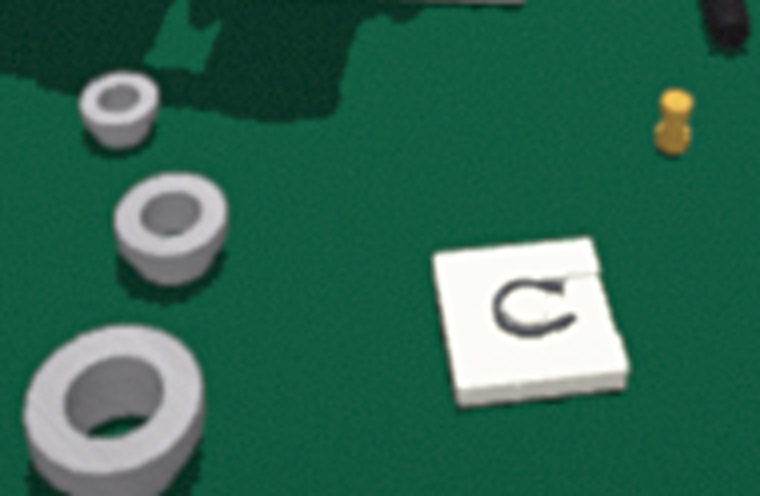

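View pics/c2.png

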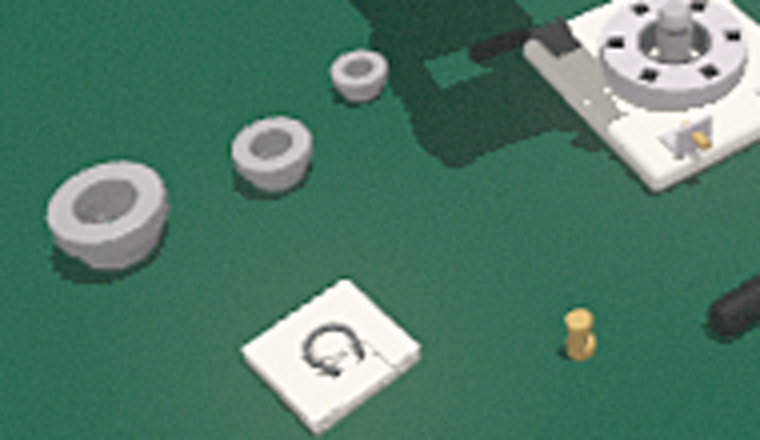

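View pics/c3.png

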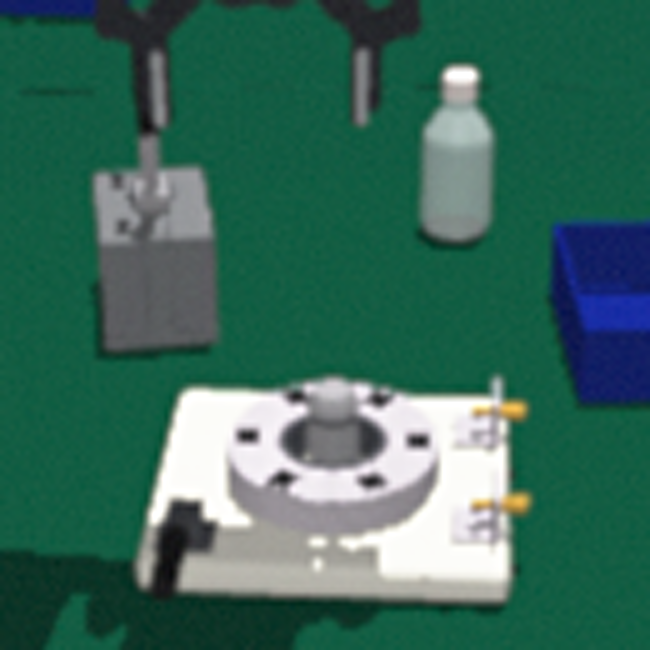

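View pics/c4.png

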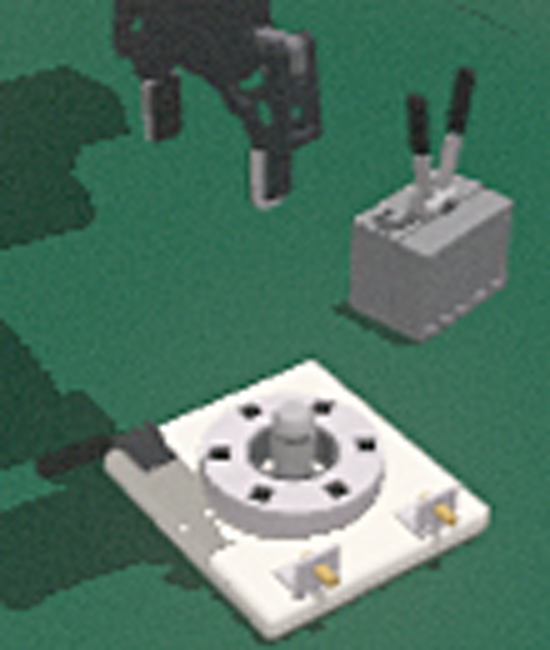

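```bash
cat >> h.py <<'E'
from scipy.spatial.transform import Rotation as Ro
def pose():
    s=sense(); q=s['ee_rot']; return s['eef_pos'], Ro.from_quat([q[1],q[2],q[3],q[0]]).as_matrix(), s
def st():
    p,R,s=pose(); print('t',round(s['time_s'],2),'p',p.round(1),'z',R[:,2].round(3),'y',R[:,1].round(3),'F',s['force'].round(1),'w',round(s['grip_width']*85.4,1),'q',s['joints'].round(2))
E
python3 - <<'E'
from h import *
p,R,s=pose(); print(R.round(3))
d=load('wrist0'); c=-d['R'].T@d['t']; print('cam in tool',R.T@(c-p)); print((d['R']@R).round(3)); print(d['mtx'])
print('tcp px',proj(d,p), 'pinch',proj(d,p-R[:,1]*18.7), 'z', proj(d,p+30*R[:,1]))
for n,px,z in [('mid',(187,346),30),('small',(150,285),30),('discTop',(290,127),45),('stubtop',(291,131),76)]: print(n,at(d,*px,z).round(1))
for a,b in [((230,127),(349,127)),]: print(np.linalg.norm(at(d,*a,45)-at(d,*b,45)))
for f,a,b in [('side0',(168.5,313),(197,313)),('side0',(160,284),(180,284)),('scene0',(138,228),(158,228)),('side0',(147,360),(191,360))]:
    D=load(f); print(f,np.linalg.norm(at(D,*a,28)-at(D,*b,28)))
st()
E
```

```text
[[-0.    -0.001  1.   ]
 [-1.     0.    -0.   ]
 [-0.    -1.    -0.001]]
cam in tool [ -80.69987335 -142.38391373   -2.20872706]
[[ 0.    -0.     1.   ]
 [ 0.949 -0.314 -0.   ]
 [ 0.314  0.949  0.   ]]
[[342.1120278    0.         253.27565074]
 [  0.         342.1120278  186.31912159]
 [  0.           0.           1.        ]]
tcp px [258.00444185 254.37856862] pinch [258.60056415 276.9075315 ] z [257.28206584 227.07816004]
mid [ 439.5 -242.8   30. ]
small [ 401.7 -154.1   30. ]
discTop [557.6  32.   45. ]
stubtop [555.3  33.1  76. ]
113.72765138240848
side0 57.71911241498999
side0 44.382033751211246
scene0 57.912441782290664
side0 77.85312497358356
t 0.15 p [524.8   0.  230.9] z [ 1.    -0.    -0.001] y [-0.001  0.    -1.   ] F [-0.5 -0.6 -0.5] w 85.2 q [-0.22  0.31  1.5  -0.    1.33 -0.22]
```

```bash
python3 -m handwheel '[{"tx":38,"tz":-14},{"tx":38,"tz":-14},{"tx":38,"tz":-14},{"tx":38,"tz":-14},{"tx":38,"tz":-14},{"tx":38,"tz":-15},{"tx":0}]'; python3 - <<'E'
from h import *
st(); cap('wrist','w1')
E
```

```text
t 0.15 p [524.8   0.  230.9] z [ 1.    -0.    -0.001] y [-0.001  0.    -1.   ] F [-0.5 -0.6 -0.5] w 85.2 q [-0.22  0.31  1.5  -0.    1.33 -0.22]invalid input
```

View pics/w1.png

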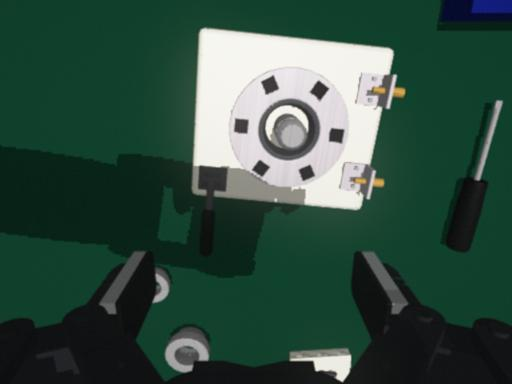

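The view is unchanged (disc at (290,127), middle bush at (187,346)). The call was refused, so every row probably needs all its keys.

```bash
python3 -m handwheel '[{"grip":85,"tx":38,"ty":0,"tz":-14,"wx":0,"wy":0,"wz":0},{"grip":85,"tx":38,"ty":0,"tz":-14,"wx":0,"wy":0,"wz":0},{"grip":85,"tx":38,"ty":0,"tz":-14,"wx":0,"wy":0,"wz":0},{"grip":85,"tx":38,"ty":0,"tz":-14,"wx":0,"wy":0,"wz":0},{"grip":85,"tx":38,"ty":0,"tz":-14,"wx":0,"wy":0,"wz":0},{"grip":85,"tx":38,"ty":0,"tz":-15,"wx":0,"wy":0,"wz":0},{"grip":85,"tx":0,"ty":0,"tz":0,"wx":0,"wy":0,"wz":0}]'; python3 - <<'E'
from h import *
st(); cap('wrist','w1')
E
```

```text
time_s: 0.78
eef_pos: [437.7, -233.4, 231.0]
ee_rot: [-0.498, 0.499, -0.501, 0.502]
force: [-0.5, 0.8, -0.2]
grip_width: 0.993
t 0.78 p [ 437.7 -233.4  231. ] z [ 1.    -0.006 -0.001] y [-0.001 -0.001 -1.   ] F [-0.5  0.8 -0.2] w 84.8 q [-0.73  0.25  1.58 -0.    1.31 -0.72]
```

View pics/w1.png

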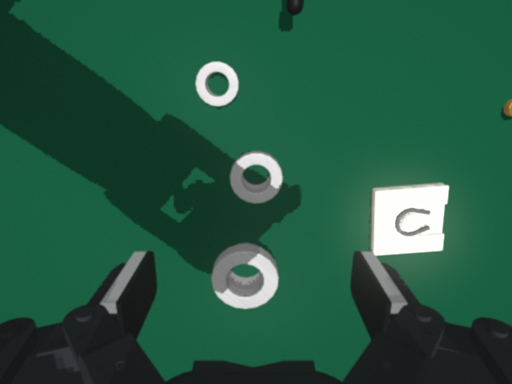

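```bash
cat >> h.py <<'E'
def edgefit(d,f0,z,r,n=90,win=12,u8=None):
    """refine circle centre (x,y) radius r at height z: strongest radial gradient, robust LSQ"""
    from scipy.optimize import least_squares
    g=cv2.GaussianBlur(cv2.cvtColor(d['pixels'],cv2.COLOR_RGB2GRAY).astype(np.float32),(0,0),1)
    c=np.array(f0,float); rr=r
    for it in range(4):
        P=[]
        for a in np.linspace(0,2*np.pi,n,endpoint=False):
            rs=np.arange(-win/(it+1),win/(it+1)+.1,.4)+rr
            pts=np.array([proj(d,[c[0]+s*np.cos(a),c[1]+s*np.sin(a),z]) for s in rs],np.float32)
            v=cv2.remap(g,pts[:,0].reshape(1,-1),pts[:,1].reshape(1,-1),cv2.INTER_LINEAR)[0]
            k=np.argmax(abs(np.gradient(v))); P.append([c[0]+rs[k]*np.cos(a),c[1]+rs[k]*np.sin(a)])
        P=np.array(P)
        s=least_squares(lambda q:np.hypot(P[:,0]-q[0],P[:,1]-q[1])-q[2],[*c,rr],loss='soft_l1',f_scale=.5)
        c=s.x[:2]; rr=s.x[2]
    return c,rr,np.median(abs(s.fun))
E
python3 - <<'E'
from h import *
d=load('w1')
print('tcp',proj(d,pose()[0]))
for n,px in [('big',(245,272)),('mid',(256,174)),('small',(217,84))]: print(n,at(d,*px,30).round(1))
x=at(d,256,174,30)
print(edgefit(d,x[:2],30,28))
print(edgefit(d,x[:2],30,15.5))
d=load('wrist0')
x=at(d,290,127,45)
print(edgefit(d,x[:2],45,58),edgefit(d,x[:2],45,25,win=5))
x=at(d,292,131,76); print(edgefit(d,x[:2],76,10,win=4))
crop('w1',360,170,460,270,6,'c5')
E
```

```text
tcp [260.13524893 249.12030715]
big [ 425.  -370.6   30. ]
mid [ 438.1 -253.    30. ]
small [ 401.  -162.6   30. ]
(array([ 437.77321826, -257.53602688]), np.float64(27.59170187452828), np.float64(0.21265155324391394))
(array([ 437.76814206, -253.22966774]), np.float64(11.75695006307897), np.float64(0.6983233413326602))
(array([555.98672943,  29.57303494]), np.float64(57.52936535455317), np.float64(0.3983816483028768)) (array([560.31376767,  30.36754806]), np.float64(26.155351343126682), np.float64(0.5235708315164391))
(array([557.73539931,  29.38586567]), np.float64(10.80181339128001), np.float64(0.5812921672458362))
```

View pics/c5.png

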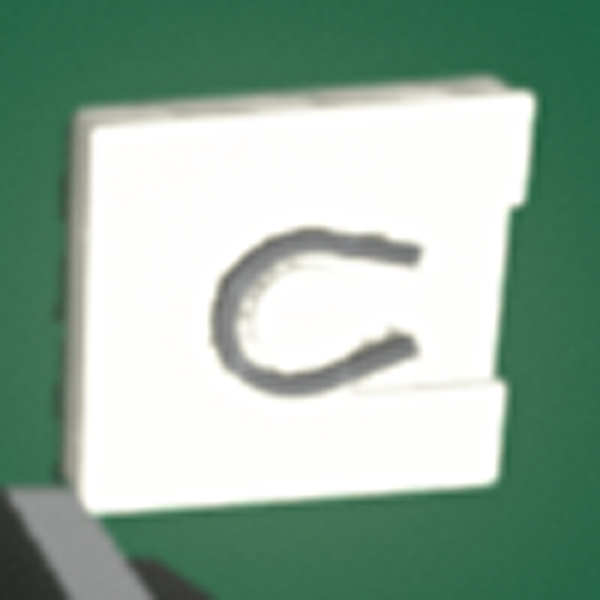

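```bash
python3 - <<'E'
from h import *
d=load('w1'); p,R,s=pose()
for b in [0,13,20]:
  for w in (1,-1):
    for x in (11,-11): print(b,w,x,proj(d,p-b*R[:,1]+w*42.5*R[:,2]+x*R[:,0]).round(1))
crop('w1',90,240,180,320,7,'c6')
E
```

```text
0 1 11 [349.1 269.6]
0 1 -11 [353.3 227.5]
0 -1 11 [171.  269.8]
0 -1 -11 [167.2 227.8]
13 1 11 [357.  285.7]
13 1 -11 [361.9 240.8]
13 -1 11 [164.2 285.9]
13 -1 -11 [159.9 241.1]
20 1 11 [361.7 295.5]
20 1 -11 [367.1 249. ]
20 -1 11 [160.1 295.7]
20 -1 -11 [155.3 249.2]
```

View pics/c6.png

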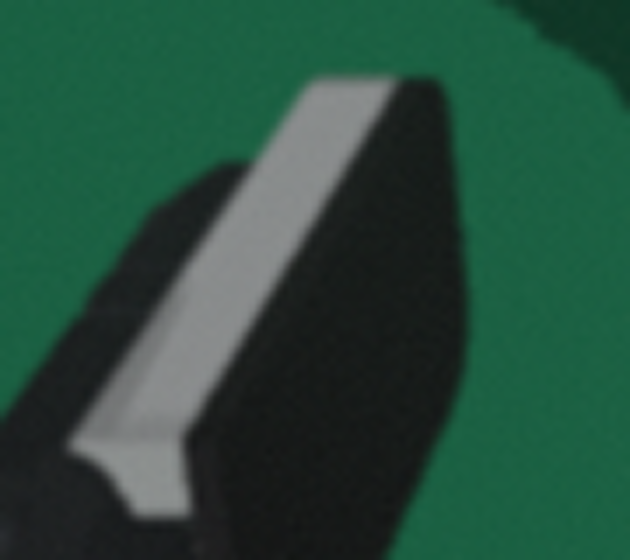

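```bash
python3 -m handwheel '[{"grip":85,"tx":0,"ty":30,"tz":0,"wx":0,"wy":0,"wz":0},{"grip":85,"tx":0,"ty":30,"tz":0,"wx":0,"wy":0,"wz":0},{"grip":85,"tx":12,"ty":30,"tz":0,"wx":0,"wy":0,"wz":0},{"grip":85,"tx":12,"ty":30,"tz":0,"wx":0,"wy":0,"wz":0},{"grip":85,"tx":0,"ty":30,"tz":0,"wx":0,"wy":0,"wz":0},{"grip":85,"tx":0,"ty":0,"tz":0,"wx":0,"wy":0,"wz":0},{"grip":85,"tx":0,"ty":0,"tz":0,"wx":0,"wy":0,"wz":0}]'; python3 - <<'E'
from h import *
st(); cap('wrist','w2')
E
```

```text
time_s: 1.42
eef_pos: [440.0, -250.9, 81.0]
ee_rot: [0.5, -0.5, 0.501, -0.499]
force: [0.8, -0.6, 2.2]
grip_width: 0.997
t 1.42 p [ 440.  -250.9   81. ] z [ 1.     0.001 -0.002] y [-0.002  0.002 -1.   ] F [ 0.8 -0.6  2.2] w 85.1 q [-0.75  0.45  1.73  0.    0.96 -0.75]
```

View pics/w2.png

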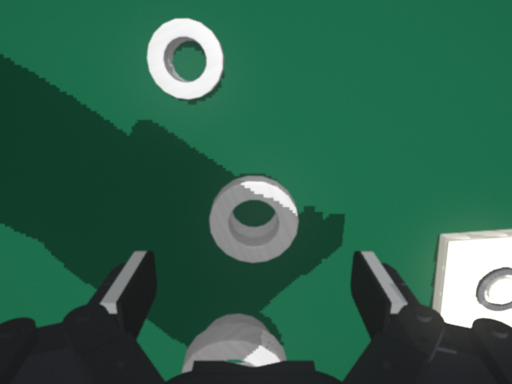

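```bash
python3 - <<'E'
from h import *
d=load('w2'); x=at(d,254,217,30); print(x)
print(edgefit(d,x[:2],30,28,win=6),edgefit(d,x[:2],30,15.5,win=6))
E
```

```text
[ 438.20997587 -253.90563257   30.        ]
(array([ 437.80659272, -257.84489581]), np.float64(27.51037214032381), np.float64(0.16980763664115095)) (array([ 437.83796692, -258.0245232 ]), np.float64(15.648891431511892), np.float64(0.08579536094323448))
```

```bash
python3 -m handwheel '[{"grip":85,"tx":3,"ty":20,"tz":-1,"wx":0,"wy":0,"wz":0},{"grip":85,"tx":3,"ty":20,"tz":-1,"wx":0,"wy":0,"wz":0},{"grip":85,"tx":0,"ty":20,"tz":0,"wx":0,"wy":0,"wz":0},{"grip":85,"tx":0,"ty":6,"tz":0,"wx":0,"wy":0,"wz":0},{"grip":62,"tx":0,"ty":0,"tz":0,"wx":0,"wy":0,"wz":0},{"grip":62,"tx":0,"ty":0,"tz":0,"wx":0,"wy":0,"wz":0},{"grip":62,"tx":0,"ty":0,"tz":0,"wx":0,"wy":0,"wz":0}]' 40; python3 - <<'E'
from h import *
st(); cap('wrist','w3'); cap('side','s3'); crop('s3',110,230,270,384,4,'c7')
E
```

```text
time_s: 2.05
eef_pos: [438.9, -258.5, 17.1]
ee_rot: [-0.5, 0.5, -0.499, 0.501]
force: [0.6, 0.4, -0.1]
grip_width: 0.729
t 2.05 p [ 438.9 -258.5   17.1] z [1.    0.    0.002] y [ 0.002 -0.002 -1.   ] F [ 0.6  0.4 -0.1] w 62.3 q [-0.76  0.56  1.77  0.    0.81 -0.76]
```

View pics/w3.png

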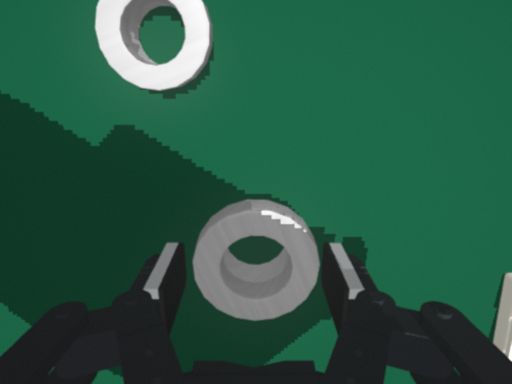

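View pics/c7.png

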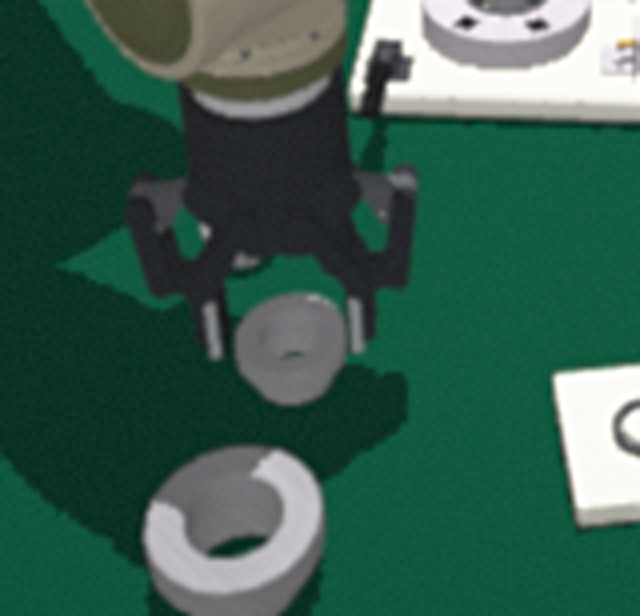

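```bash
python3 - <<'E'
from h import *
d=load('s3')
for u,v in [(164.2,319.8),(199.7,318),(196.5,320)]:
    c,r=ray(d,u,v)
    for y in(-258,-266): print(u,y,(c+r*(y-c[1])/r[1]).round(1))
d=load('w3')
x=at(d,256,260,30);print(edgefit(d,[437.9,-257.9],30,28,win=4))
E
```

```text
164.2 -258 [ 401.1 -258.     8.3]
164.2 -266 [ 403.  -266.    16.7]
199.7 -258 [ 473.7 -258.     9.5]
199.7 -266 [ 474.6 -266.    17.9]
196.5 -258 [ 466.9 -258.     4.1]
196.5 -266 [ 467.8 -266.    12.6]
(array([ 437.76691847, -257.63253862]), np.float64(27.339553891034193), np.float64(0.1965717103058342))
```

```bash
python3 -m handwheel '[{"grip":62,"tx":0,"ty":-2,"tz":-1,"wx":0,"wy":0,"wz":0},{"grip":50,"tx":0,"ty":0,"tz":0,"wx":0,"wy":0,"wz":0},{"grip":50,"tx":0,"ty":0,"tz":0,"wx":0,"wy":0,"wz":0},{"grip":50,"tx":0,"ty":0,"tz":0,"wx":0,"wy":0,"wz":0},{"grip":50,"tx":0,"ty":0,"tz":0,"wx":0,"wy":0,"wz":0},{"grip":50,"tx":0,"ty":0,"tz":0,"wx":0,"wy":0,"wz":0}]' 60; python3 - <<'E'
from h import *
st()
E
python3 -m handwheel '[{"grip":50,"tx":0,"ty":-10,"tz":0,"wx":0,"wy":0,"wz":0},{"grip":50,"tx":0,"ty":-25,"tz":0,"wx":0,"wy":0,"wz":0},{"grip":50,"tx":0,"ty":-35,"tz":0,"wx":0,"wy":0,"wz":0},{"grip":50,"tx":0,"ty":-40,"tz":0,"wx":0,"wy":0,"wz":0},{"grip":50,"tx":0,"ty":-20,"tz":0,"wx":0,"wy":0,"wz":0},{"grip":50,"tx":0,"ty":0,"tz":0,"wx":0,"wy":0,"wz":0},{"grip":50,"tx":0,"ty":0,"tz":0,"wx":0,"wy":0,"wz":0}]'; python3 - <<'E'
from h import *
st(); cap('wrist','w4')
p,R,s=pose(); d=load('w4')
for dz in (30-17-3,30-17,30-17+3):
  print(edgefit(d,p[:2],p[2]+dz,28,win=6),edgefit(d,p[:2],p[2]+dz,15.5,win=4))
E
```

```text
time_s: 2.65
eef_pos: [437.3, -258.4, 19.1]
ee_rot: [-0.5, 0.5, -0.499, 0.501]
force: [-3.9, 3.4, 16.9]
grip_width: 0.622
t 2.65 p [ 437.3 -258.4   19.1] z [1.    0.    0.001] y [ 0.001 -0.001 -1.   ] F [-3.9  3.4 16.9] w 53.1 q [-0.76  0.55  1.77 -0.    0.82 -0.76]
time_s: 3.23
eef_pos: [437.0, -258.0, 147.9]
ee_rot: [-0.5, 0.5, -0.499, 0.501]
force: [-0.4, 0.3, -3.2]
grip_width: 0.615
t 3.23 p [ 437.  -258.   147.9] z [1.    0.    0.001] y [ 0.001 -0.001 -1.   ] F [-0.4  0.3 -3.2] w 52.5 q [-0.76  0.36  1.67  0.    1.12 -0.76]
(array([ 434.87114745, -258.71393255]), np.float64(27.66188992486217), np.float64(0.2897403745096092)) (array([ 434.82769033, -258.8946632 ]), np.float64(15.915780297202504), np.float64(0.1280859229272373))
(array([ 434.8250765 , -256.88722756]), np.float64(27.065117974099422), np.float64(0.2969121071094385)) (array([ 434.81827329, -257.05149146]), np.float64(15.583198383372702), np.float64(0.0728385881098772))
(array([ 434.78799899, -254.91631432]), np.float64(26.50216243786381), np.float64(0.3195072326651083)) (array([ 434.83022862, -255.21557164]), np.float64(15.222194012443996), np.float64(0.054166042089232924))
```

View pics/w4.png

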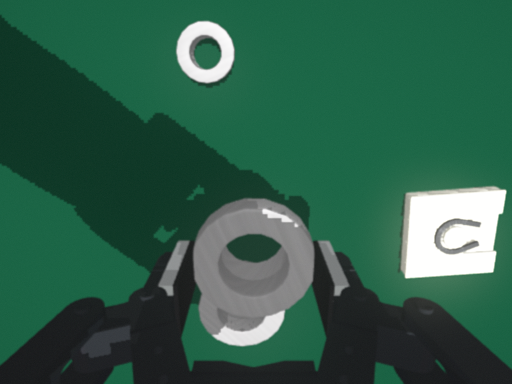

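```bash
python3 -m handwheel '[{"grip":50,"tx":-30,"ty":0,"tz":16,"wx":0,"wy":0,"wz":0},{"grip":50,"tx":-38,"ty":0,"tz":20,"wx":0,"wy":0,"wz":0},{"grip":50,"tx":-38,"ty":0,"tz":20,"wx":0,"wy":0,"wz":0},{"grip":50,"tx":-38,"ty":0,"tz":20,"wx":0,"wy":0,"wz":0},{"grip":50,"tx":-38,"ty":0,"tz":20,"wx":0,"wy":0,"wz":0},{"grip":50,"tx":-30,"ty":0,"tz":16,"wx":0,"wy":0,"wz":0},{"grip":50,"tx":-16,"ty":0,"tz":10,"wx":0,"wy":0,"wz":0},{"grip":50,"tx":0,"ty":0,"tz":0,"wx":0,"wy":0,"wz":0},{"grip":50,"tx":0,"ty":0,"tz":0,"wx":0,"wy":0,"wz":0}]'; python3 - <<'E'
from h import *
st(); d=cap('wrist','w5')
p,R,s=pose();
print(edgefit(d,p[:2]+[-2,0],p[2]+13,15.5,win=4))
E
```

```text
time_s: 4.03
eef_pos: [555.9, -33.7, 145.3]
ee_rot: [-0.5, 0.501, -0.501, 0.498]
force: [-0.5, 0.5, -1.4]
grip_width: 0.621
t 4.03 p [555.9 -33.7 145.3] z [ 1.     0.002 -0.004] y [-0.004  0.001 -1.   ] F [-0.5  0.5 -1.4] w 53.0 q [-0.27  0.46  1.52 -0.    1.17 -0.27]
(array([553.77319961, -31.64907263]), np.float64(15.35520406759354), np.float64(0.14209477987067487))
```

View pics/w5.png

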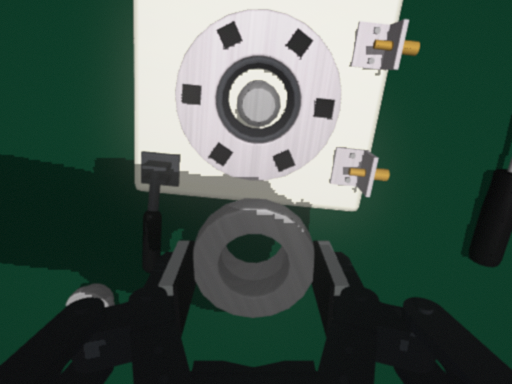

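```bash
python3 - <<'E'
from h import *
d=load('w5')
x=at(d,258,95,45); print(x,edgefit(d,x[:2],45,58,win=6))
x=at(d,258,98,45); print(edgefit(d,x[:2],45,25,win=3))
x=at(d,258,104,76); print(x,edgefit(d,x[:2],76,10,win=3))
x=at(d,258,97,70); print(x,edgefit(d,x[:2],70,14,win=3))
crop('w5',160,0,360,200,4,'c8')
E
```

```text
[556.60028063  32.89323331  45.        ] (array([556.41569506,  29.26772869]), np.float64(57.452980936435324), np.float64(0.08609146955332747))
(array([556.82100456,  31.75320368]), np.float64(27.42134935942378), np.float64(0.5620710410140823))
[556.31363333  29.42131674  76.        ] (array([558.35739135,  29.086486  ]), np.float64(11.363342865661147), np.float64(0.4668510242329287))
[556.35182057  33.14133366  70.        ] (array([557.17111967,  34.3344742 ]), np.float64(15.776015805601062), np.float64(0.5864664432331654))
```

View pics/c8.png

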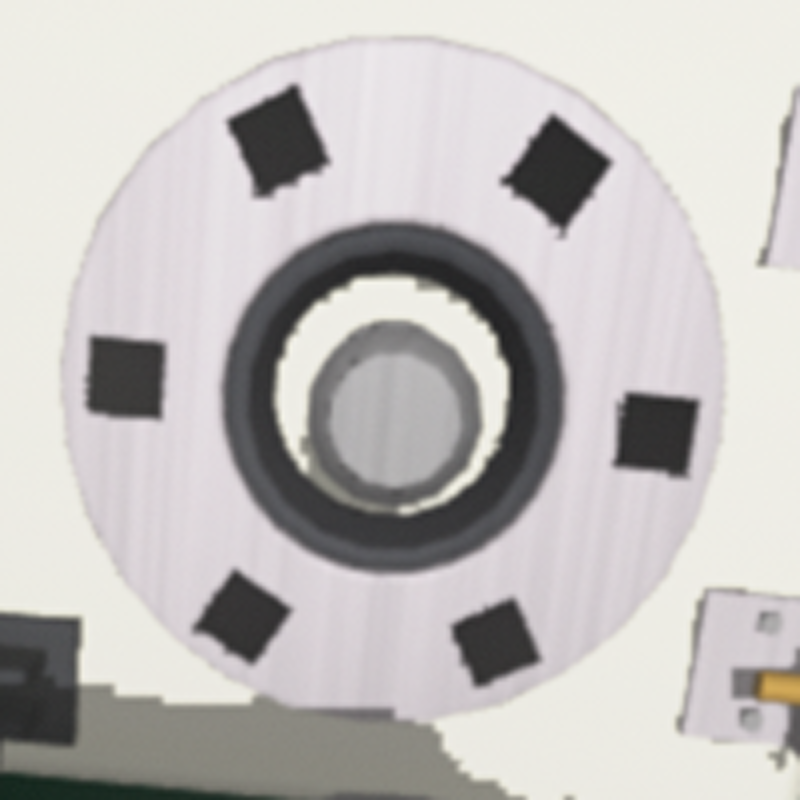

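```bash
python3 -m handwheel '[{"grip":50,"tx":-20,"ty":0,"tz":0,"wx":0,"wy":0,"wz":0},{"grip":50,"tx":-20,"ty":0,"tz":0,"wx":0,"wy":0,"wz":0},{"grip":50,"tx":-12,"ty":10,"tz":0,"wx":0,"wy":0,"wz":0},{"grip":50,"tx":-5,"ty":20,"tz":0,"wx":0,"wy":0,"wz":0},{"grip":50,"tx":0,"ty":15,"tz":0,"wx":0,"wy":0,"wz":0},{"grip":50,"tx":0,"ty":0,"tz":0,"wx":0,"wy":0,"wz":0},{"grip":50,"tx":0,"ty":0,"tz":0,"wx":0,"wy":0,"wz":0},{"grip":50,"tx":0,"ty":0,"tz":0,"wx":0,"wy":0,"wz":0}]'; python3 - <<'E'
from h import *
st(); d=cap('wrist','w6'); cap('side','s6'); cap('scene','g6')
p,R,s=pose();
print(edgefit(d,p[:2]+[-2,0],p[2]+13,15.5,win=4))
crop('w6',180,180,330,330,5,'c9');crop('s6',190,140,290,260,5,'c10')
E
```

```text
time_s: 4.75
eef_pos: [556.9, 21.7, 102.7]
ee_rot: [-0.5, 0.5, -0.5, 0.5]
force: [-0.5, -0.8, -1.9]
grip_width: 0.616
t 4.75 p [556.9  21.7 102.7] z [ 1.    -0.001  0.001] y [ 0.001 -0.    -1.   ] F [-0.5 -0.8 -1.9] w 52.6 q [-0.17  0.51  1.56 -0.    1.07 -0.17]
(array([554.63186461,  23.67046369]), np.float64(15.262641427658695), np.float64(0.1673338416329262))
```

View pics/c9.png

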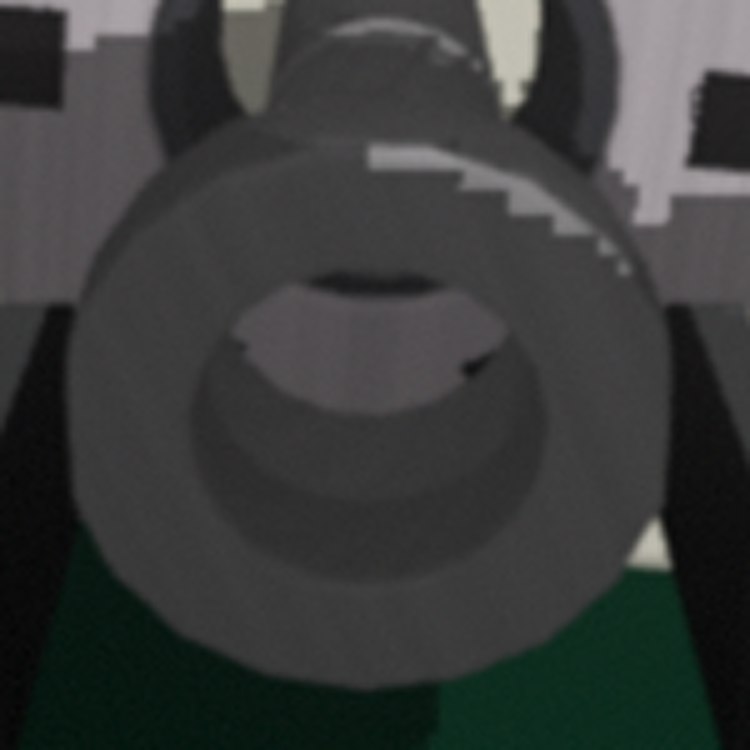

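View pics/c10.png

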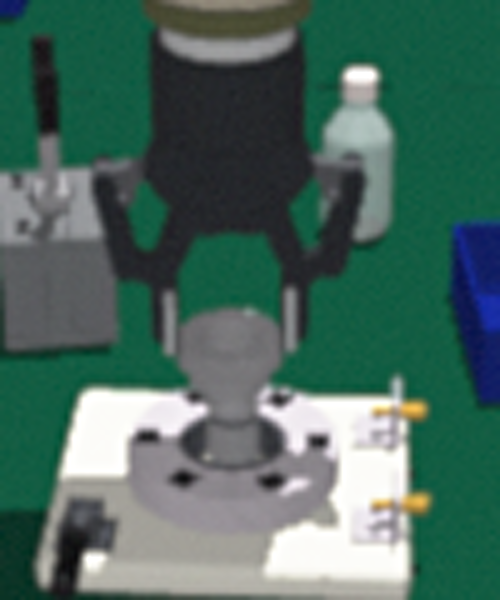

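```bash
python3 -m handwheel '[{"grip":50,"tx":-5.4,"ty":0,"tz":1.9,"wx":0,"wy":0,"wz":0},{"grip":50,"tx":0,"ty":0,"tz":0,"wx":0,"wy":0,"wz":0},{"grip":50,"tx":0,"ty":0,"tz":0,"wx":0,"wy":0,"wz":0},{"grip":50,"tx":0,"ty":0,"tz":0,"wx":0,"wy":0,"wz":0}]'; python3 - <<'E'
from h import *
st(); d=cap('wrist','w7'); cap('side','s7'); cap('scene','g7')
p,R,s=pose();
print(edgefit(d,p[:2]+[-2,0],p[2]+13,15.5,win=4))
crop('w7',170,150,340,320,5,'c11');
a=cv2.imread('pics/s7.png')[180:260,200:275];b=cv2.imread('pics/g7.png')[150:230,210:285]
cv2.imwrite('pics/c12.png',cv2.resize(np.hstack([a,b]),None,fx=5,fy=5,interpolation=cv2.INTER_CUBIC))
E
```

```text
time_s: 5.23
eef_pos: [558.6, 28.0, 102.4]
ee_rot: [0.5, -0.5, 0.5, -0.5]
force: [0.3, 0.5, -0.7]
grip_width: 0.618
t 5.23 p [558.6  28.  102.4] z [1. 0. 0.] y [ 0. -0. -1.] F [ 0.3  0.5 -0.7] w 52.8 q [-0.16  0.52  1.55 -0.    1.07 -0.16]
(array([556.38886947,  29.74082301]), np.float64(15.33843245515558), np.float64(0.16043740092568992))
```

View pics/c11.png

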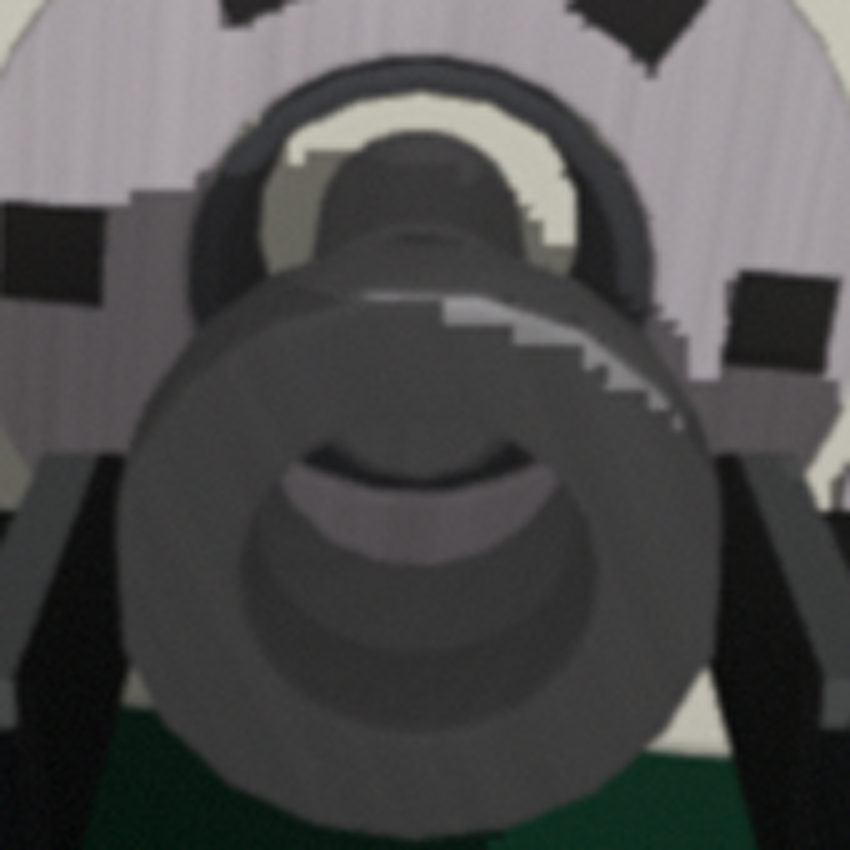

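View pics/c12.png

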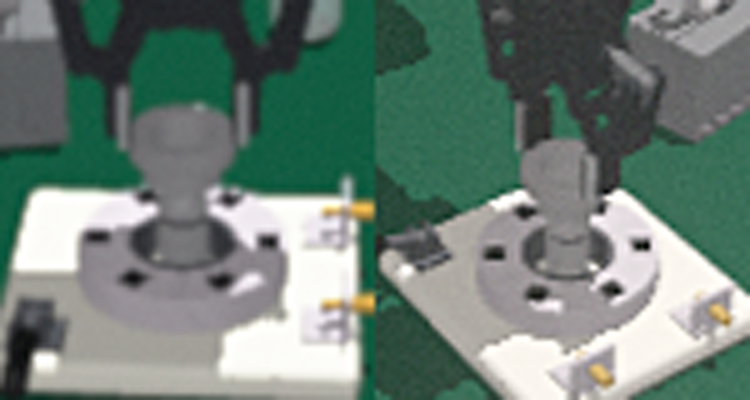

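```bash
python3 -m handwheel '[{"grip":50,"tx":0,"ty":9,"tz":0,"wx":0,"wy":0,"wz":0},{"grip":50,"tx":0,"ty":9,"tz":0,"wx":0,"wy":0,"wz":0},{"grip":50,"tx":0,"ty":0,"tz":0,"wx":0,"wy":0,"wz":0},{"grip":50,"tx":0,"ty":0,"tz":0,"wx":0,"wy":0,"wz":0}]'; python3 - <<'E'
from h import *
st(); d=cap('wrist','w8')
p,R,s=pose(); print(edgefit(d,p[:2]+[-2,0],p[2]+13,15.5,win=4))
crop('w8',170,150,340,320,5,'c13');
E
```

```text
time_s: 5.72
eef_pos: [558.0, 27.9, 83.3]
ee_rot: [0.5, -0.5, 0.501, -0.499]
force: [-0.0, -0.4, -1.7]
grip_width: 0.616
t 5.72 p [558.   27.9  83.3] z [ 1.    -0.    -0.002] y [-0.002  0.    -1.   ] F [-0.  -0.4 -1.7] w 52.6 q [-0.16  0.54  1.57 -0.    1.03 -0.16]
(array([555.83303401,  30.19538374]), np.float64(15.397785640970888), np.float64(0.18922104004127416))
```

View pics/c13.png

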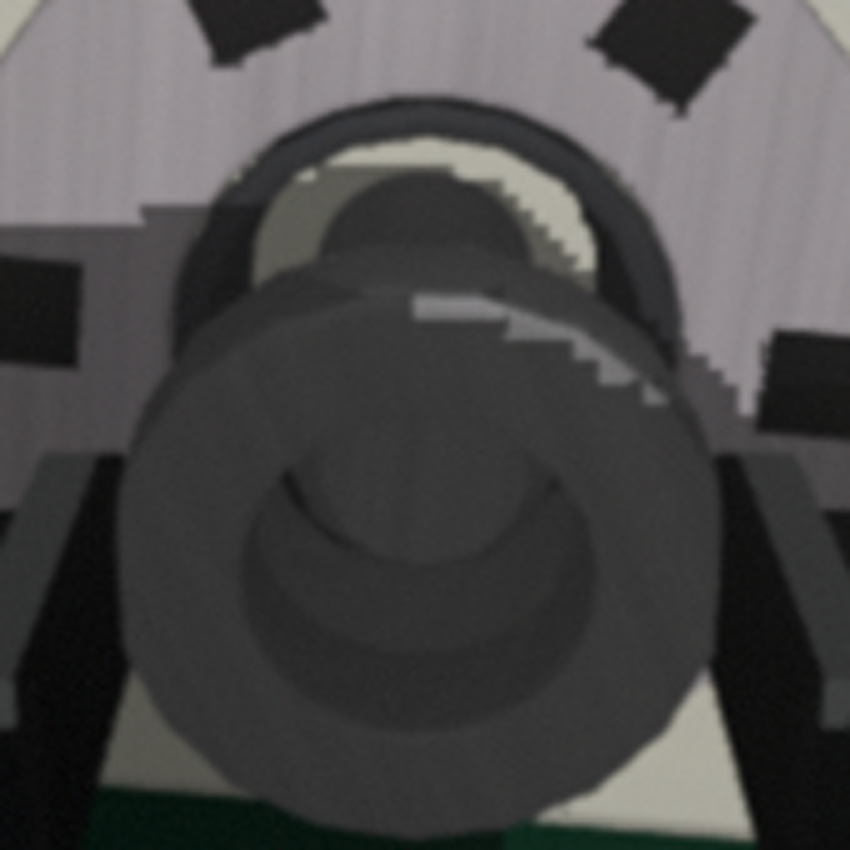

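```bash
python3 -m handwheel '[{"grip":50,"tx":0,"ty":6,"tz":0.5,"wx":0,"wy":0,"wz":0},{"grip":50,"tx":0,"ty":6,"tz":0,"wx":0,"wy":0,"wz":0},{"grip":50,"tx":0,"ty":0,"tz":0,"wx":0,"wy":0,"wz":0}]'; python3 - <<'E'
from h import *
st()
E
```

```text
time_s: 6.02
eef_pos: [558.4, 28.0, 70.9]
ee_rot: [0.5, -0.5, 0.501, -0.499]
force: [-0.9, -0.3, -2.0]
grip_width: 0.618
t 6.02 p [558.4  28.   70.9] z [ 1.    -0.    -0.002] y [-0.002  0.    -1.   ] F [-0.9 -0.3 -2. ] w 52.8 q [-0.16  0.56  1.58  0.    1.   -0.16]
```

```bash
python3 -m handwheel '[{"grip":50,"tx":0,"ty":7,"tz":0,"wx":0,"wy":0,"wz":0},{"grip":50,"tx":0,"ty":7,"tz":0,"wx":0,"wy":0,"wz":0},{"grip":50,"tx":0,"ty":4,"tz":0,"wx":0,"wy":0,"wz":0},{"grip":50,"tx":0,"ty":0,"tz":0,"wx":0,"wy":0,"wz":0}]'; python3 - <<'E'
from h import *
st()
E
```

```text
time_s: 6.35
eef_pos: [558.4, 27.9, 53.0]
ee_rot: [0.5, -0.5, 0.501, -0.499]
force: [0.4, -0.2, -2.5]
grip_width: 0.62
t 6.35 p [558.4  27.9  53. ] z [ 1.    -0.    -0.002] y [-0.002  0.    -1.   ] F [ 0.4 -0.2 -2.5] w 52.9 q [-0.16  0.59  1.59 -0.    0.97 -0.16]
```

```bash
python3 -m handwheel '[{"grip":50,"tx":0,"ty":3,"tz":0,"wx":0,"wy":0,"wz":0},{"grip":50,"tx":0,"ty":2,"tz":0,"wx":0,"wy":0,"wz":0},{"grip":50,"tx":0,"ty":0,"tz":0,"wx":0,"wy":0,"wz":0}]';python3 -m handwheel '[{"grip":50,"tx":0,"ty":1,"tz":0,"wx":0,"wy":0,"wz":0},{"grip":50,"tx":0,"ty":0,"tz":0,"wx":0,"wy":0,"wz":0}]'; python3 - <<'E'
from h import *
st(); d=cap('wrist','w9'); cap('side','s9'); 
crop('s9',190,170,290,260,6,'c14');
E
```

```text
time_s: 6.6
eef_pos: [558.9, 27.9, 49.0]
ee_rot: [0.5, -0.5, 0.5, -0.5]
force: [0.3, 0.1, -1.9]
grip_width: 0.618
time_s: 6.77
eef_pos: [559.2, 27.8, 48.5]
ee_rot: [-0.5, 0.5, -0.5, 0.5]
force: [-0.4, -0.2, -1.2]
grip_width: 0.618
t 6.77 p [559.2  27.8  48.5] z [ 1. -0.  0.] y [ 0. -0. -1.] F [-0.4 -0.2 -1.2] w 52.8 q [-0.16  0.59  1.59  0.    0.95 -0.16]
```

View pics/w9.png

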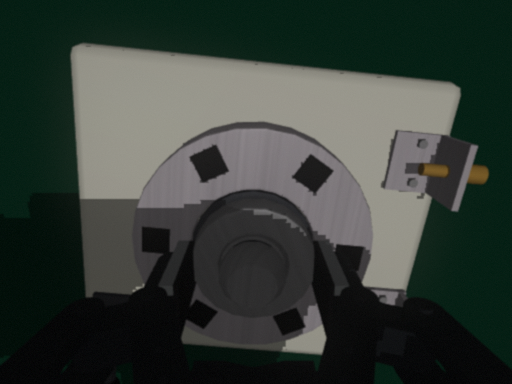

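View pics/c14.png

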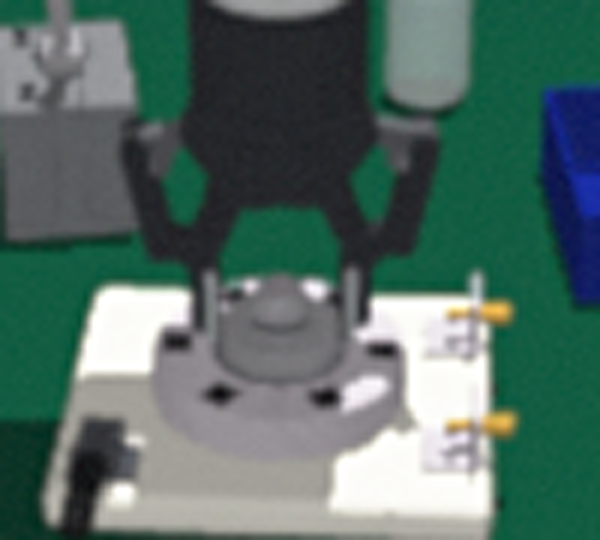

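```bash
for i in 1 2; do :; done; python3 -m handwheel '[{"grip":50,"tx":0,"ty":1,"tz":0,"wx":0,"wy":0,"wz":0},{"grip":50,"tx":0,"ty":0,"tz":0,"wx":0,"wy":0,"wz":0}]'; python3 -m handwheel '[{"grip":50,"tx":0,"ty":1,"tz":0,"wx":0,"wy":0,"wz":0},{"grip":50,"tx":0,"ty":0,"tz":0,"wx":0,"wy":0,"wz":0}]'; python3 -m handwheel '[{"grip":50,"tx":0,"ty":1,"tz":0,"wx":0,"wy":0,"wz":0},{"grip":50,"tx":0,"ty":0,"tz":0,"wx":0,"wy":0,"wz":0}]'
```

```text
time_s: 7.03
eef_pos: [559.2, 27.9, 48.4]
ee_rot: [-0.5, 0.5, -0.5, 0.5]
force: [-4.1, 0.2, 9.3]
grip_width: 0.621
time_s: 7.2
eef_pos: [559.3, 27.8, 48.3]
ee_rot: [-0.5, 0.5, -0.5, 0.5]
force: [-8.5, 1.1, 17.3]
grip_width: 0.62
time_s: 7.37
eef_pos: [559.3, 27.8, 48.2]
ee_rot: [-0.5, 0.5, -0.5, 0.5]
force: [-12.1, 0.4, 26.5]
grip_width: 0.616
```

```bash
python3 -m handwheel '[{"grip":50,"tx":0,"ty":-1.5,"tz":-0.7,"wx":0,"wy":0,"wz":0},{"grip":50,"tx":0,"ty":0,"tz":0,"wx":0,"wy":0,"wz":0},{"grip":50,"tx":0,"ty":0,"tz":0,"wx":0,"wy":0,"wz":0}]'; python3 -m handwheel '[{"grip":50,"tx":0,"ty":1,"tz":-0.5,"wx":0,"wy":0,"wz":0},{"grip":50,"tx":0,"ty":0,"tz":0,"wx":0,"wy":0,"wz":0}]'; python3 - <<'E'
from h import *
st(); d=cap('wrist','w10');  crop('w10',120,180,390,360,3,'c15')
E
```

```text
time_s: 7.62
eef_pos: [559.0, 27.8, 48.3]
ee_rot: [-0.5, 0.5, -0.499, 0.501]
force: [-4.5, 1.2, 12.0]
grip_width: 0.617
time_s: 7.78
eef_pos: [559.0, 27.8, 48.3]
ee_rot: [-0.501, 0.499, -0.499, 0.501]
force: [-4.0, 1.0, 18.5]
grip_width: 0.618
t 7.78 p [559.   27.8  48.3] z [1.    0.    0.004] y [ 0.004 -0.001 -1.   ] F [-4.   1.  18.5] w 52.8 q [-0.16  0.59  1.6   0.    0.95 -0.16]
```

View pics/c15.png

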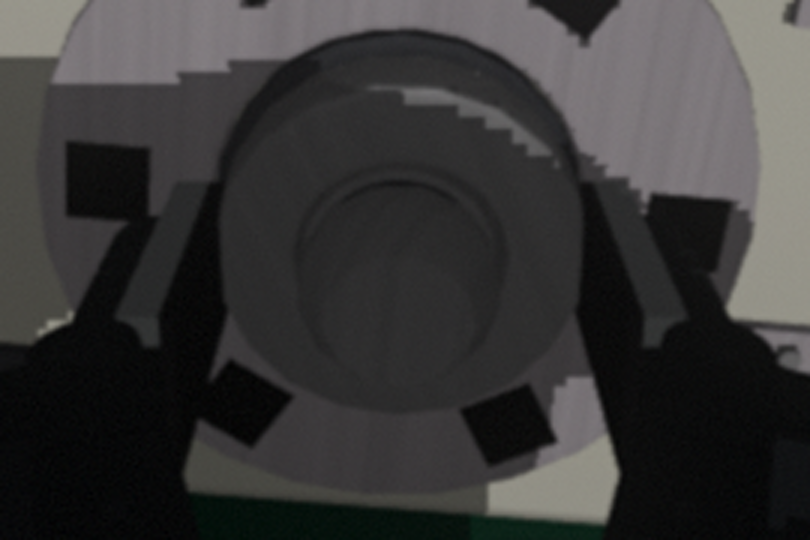

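TCP was 19.1 above the foot at the grip and the seated foot is at z=29, so TCP 48.2 means seated. I'll release the bush and check.

```bash
python3 -m handwheel '[{"grip":50,"tx":0,"ty":-1,"tz":0,"wx":0,"wy":0,"wz":0},{"grip":66,"tx":0,"ty":0,"tz":0,"wx":0,"wy":0,"wz":0},{"grip":66,"tx":0,"ty":0,"tz":0,"wx":0,"wy":0,"wz":0},{"grip":66,"tx":0,"ty":0,"tz":0,"wx":0,"wy":0,"wz":0},{"grip":66,"tx":0,"ty":-20,"tz":0,"wx":0,"wy":0,"wz":0},{"grip":66,"tx":0,"ty":-40,"tz":0,"wx":0,"wy":0,"wz":0},{"grip":66,"tx":15,"ty":-40,"tz":0,"wx":0,"wy":0,"wz":0},{"grip":66,"tx":30,"ty":-20,"tz":0,"wx":0,"wy":0,"wz":0},{"grip":66,"tx":0,"ty":0,"tz":0,"wx":0,"wy":0,"wz":0}]'; python3 - <<'E'
from h import *
st(); d=cap('wrist','w11');  cap('side','s11'); cap('scene','g11')
a=cv2.imread('pics/s11.png')[180:270,190:290];b=cv2.imread('pics/g11.png')[150:240,200:300]
cv2.imwrite('pics/c16.png',cv2.resize(np.hstack([a,b]),None,fx=4,fy=4,interpolation=cv2.INTER_CUBIC))
E
```

```text
time_s: 8.58
eef_pos: [559.8, -20.5, 170.4]
ee_rot: [-0.501, 0.498, -0.498, 0.503]
force: [0.2, -0.5, 0.0]
grip_width: 0.776
t 8.58 p [559.8 -20.5 170.4] z [ 1.    -0.002  0.008] y [ 0.008 -0.003 -1.   ] F [ 0.2 -0.5  0. ] w 66.3 q [-0.25  0.44  1.48 -0.    1.21 -0.24]
```

View pics/w11.png

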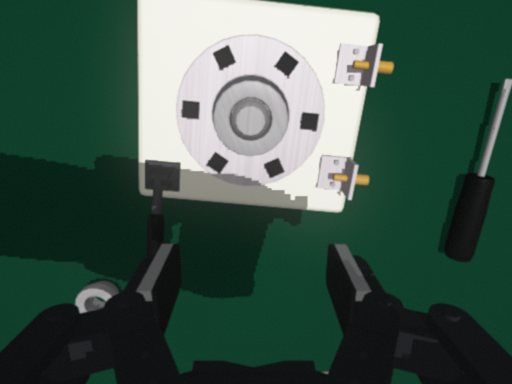

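View pics/c16.png

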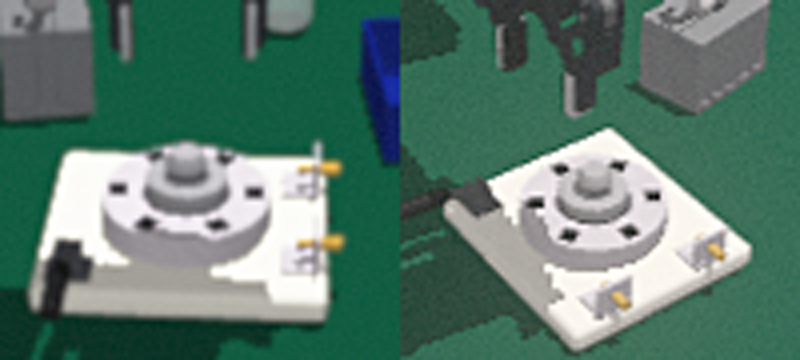

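```bash
python3 - <<'E'
from h import *
d=load('w11')
x=at(d,250,110,45); print(edgefit(d,x[:2],45,58,win=5))
x=at(d,251,116,59); print(edgefit(d,x[:2],59,28,win=5))
x=at(d,251,118,76); print(edgefit(d,x[:2],76,10,win=3))
crop('w11',160,20,340,200,4,'c17')
E
```

```text
(array([556.41769812,  29.45791211]), np.float64(57.47393734214235), np.float64(0.1258051415845145))
(array([556.52125057,  29.73009558]), np.float64(28.868132135316817), np.float64(0.3723847658988184))
(array([556.42702068,  29.10912238]), np.float64(10.079449632592988), np.float64(0.1804932318407877))
```

View pics/c17.png

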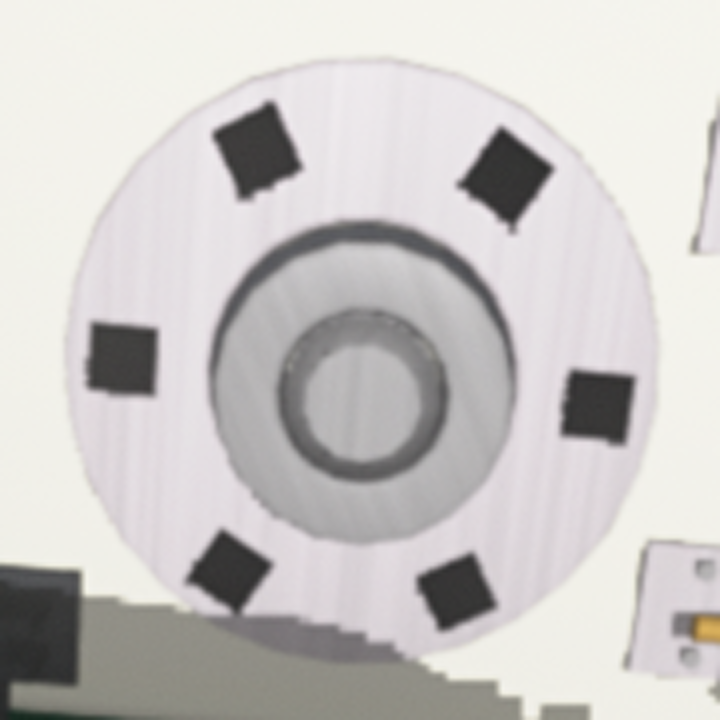

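Bush seated: the collar at crop (362,385) is concentric with the disc, and the stub fills the bore. Next is the pliers.

```bash
python3 -m handwheel '[{"grip":85,"tx":-20,"ty":-30,"tz":-6,"wx":0,"wy":0,"wz":0},{"grip":85,"tx":-32,"ty":-20,"tz":-11,"wx":0,"wy":0.1,"wz":0},{"grip":85,"tx":-32,"ty":-20,"tz":-11,"wx":0,"wy":0,"wz":0},{"grip":85,"tx":-34,"ty":-15,"tz":-12,"wx":0,"wy":0,"wz":0},{"grip":85,"tx":-34,"ty":-15,"tz":-12,"wx":0,"wy":0,"wz":0},{"grip":85,"tx":-34,"ty":-15,"tz":-12,"wx":0,"wy":0,"wz":0},{"grip":85,"tx":-34,"ty":-15,"tz":-12,"wx":0,"wy":0,"wz":0},{"grip":85,"tx":-30,"ty":0,"tz":-15,"wx":0,"wy":0,"wz":0},{"grip":85,"tx":0,"ty":0,"tz":0,"wx":0,"wy":0.12,"wz":0},{"grip":85,"tx":0,"ty":0,"tz":0,"wx":0,"wy":0.12,"wz":0}]'
python3 -m handwheel '[{"grip":85,"tx":0,"ty":0,"tz":0,"wx":0,"wy":0.12,"wz":0},{"grip":85,"tx":0,"ty":0,"tz":0,"wx":0,"wy":0.12,"wz":0},{"grip":85,"tx":0,"ty":0,"tz":0,"wx":0,"wy":0.12,"wz":0},{"grip":85,"tx":0,"ty":0,"tz":0,"wx":0,"wy":0.12,"wz":0},{"grip":85,"tx":0,"ty":0,"tz":0,"wx":0,"wy":0.12,"wz":0},{"grip":85,"tx":0,"ty":0,"tz":0,"wx":0,"wy":0.12,"wz":0},{"grip":85,"tx":0,"ty":0,"tz":0,"wx":0,"wy":0.12,"wz":0},{"grip":85,"tx":0,"ty":0,"tz":0,"wx":0,"wy":0.12,"wz":0},{"grip":85,"tx":0,"ty":0,"tz":0,"wx":0,"wy":0.12,"wz":0},{"grip":85,"tx":0,"ty":0,"tz":0,"wx":0,"wy":0.12,"wz":0}]'; python3 - <<'E'
from h import *
st()
E
```

```text
time_s: 9.57
eef_pos: [485.5, 242.1, 294.2]
ee_rot: [0.407, -0.409, 0.578, -0.577]
force: [-0.4, 0.6, -0.4]
grip_width: 0.999
time_s: 10.4
eef_pos: [486.3, 240.4, 293.9]
ee_rot: [-0.008, 0.01, -0.707, 0.707]
force: [0.1, -0.1, -0.2]
grip_width: 0.995
t 10.4 p [486.3 240.4 293.9] z [ 0.026 -1.     0.001] y [-0.003 -0.001 -1.   ] F [ 0.1 -0.1 -0.2] w 84.9 q [0.24 0.32 1.33 0.   1.5  1.79]
```

```bash
python3 -m handwheel '[{"grip":85,"tx":0,"ty":0,"tz":0,"wx":0,"wy":0,"wz":0},{"grip":85,"tx":0,"ty":0,"tz":0,"wx":0,"wy":0,"wz":0}]'; python3 - <<'E'
from h import *
st(); cap('wrist','w12')
E
```

```text
time_s: 10.57
eef_pos: [486.5, 240.2, 294.5]
ee_rot: [-0.012, 0.013, -0.707, 0.707]
force: [0.2, 0.6, -0.9]
grip_width: 0.997
t 10.57 p [486.5 240.2 294.5] z [ 0.035 -0.999  0.   ] y [-0.002 -0.    -1.   ] F [ 0.2  0.6 -0.9] w 85.2 q [0.24 0.32 1.33 0.   1.5  1.78]
```

View pics/w12.png

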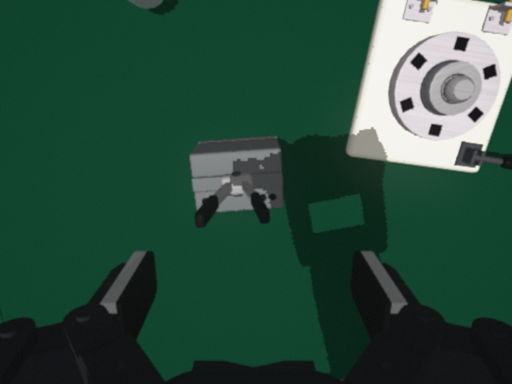

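```bash
python3 - <<'E'
from h import *
crop('w12',180,125,300,235,6,'c18')
E
```

```text
(no output)
```

View pics/c18.png

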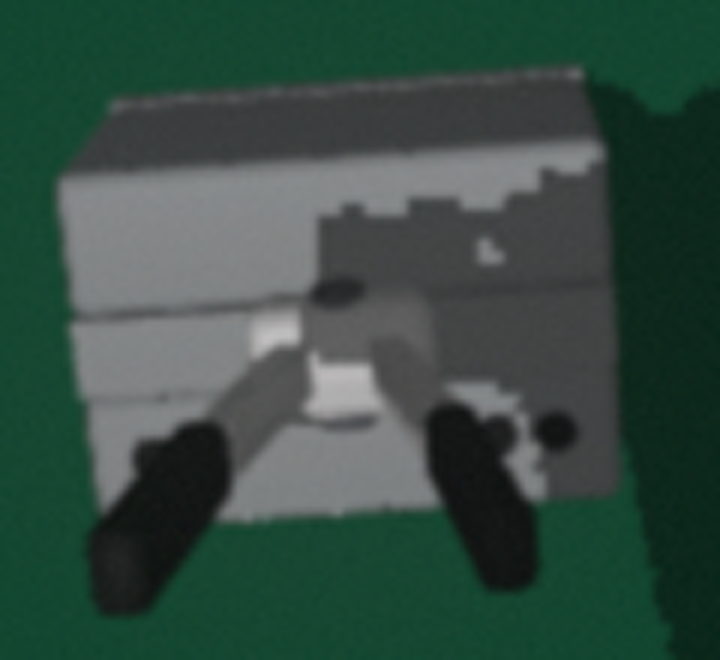

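```bash
python3 - <<'E'
from h import *
d=load('w12'); q=lambda u,v,z: at(d,180+u/6,125+v/6,z)
a,b=q(125,572,181),q(511,555,181); print(a,b,np.linalg.norm(a-b),(a+b)/2, 'yaw y-axis',np.degrees(np.arctan2(*(a-b)[[1,0]])))
C=[q(60,175,76),q(605,148,76),q(622,492,76),q(100,525,76)]
for i in range(4): print(C[i].round(1),np.linalg.norm(C[i]-C[i-1]).round(1), np.degrees(np.arctan2(*(C[i]-C[i-1])[[1,0]])).round(1))
print(sum(C)/4)
print('bush',at(d,457,87,59),at(d,459,88,76))
st()
E
```

```text
[449.47514824 281.79968306 181.        ] [453.78084509 229.53338465 181.        ] 52.44335015763712 [451.62799666 255.66653386 181.        ] yaw y-axis 94.70939127339048
[479.4 308.2  76. ] 68.1 5.1
[487.7 210.7  76. ] 97.9 -85.1
[421.8 203.5  76. ] 66.3 -173.8
[411.6 302.2  76. ] 99.2 95.9
[450.12578008 256.14588457  76.        ]
bush [558.15257508  26.23960093  59.        ] [557.56448194  33.7610048   76.        ]
t 10.62 p [486.6 240.1 294.8] z [ 0.035 -0.999  0.   ] y [-0.002 -0.    -1.   ] F [0.5 0.9 0.4] w 85.1 q [0.24 0.32 1.33 0.   1.5  1.78]
```

```bash
python3 -m handwheel '[{"grip":85,"tx":17,"ty":0,"tz":-8,"wx":0,"wy":-0.05,"wz":0},{"grip":85,"tx":16,"ty":20,"tz":-8,"wx":0,"wy":0,"wz":0},{"grip":85,"tx":0,"ty":30,"tz":0,"wx":0,"wy":0,"wz":0},{"grip":85,"tx":0,"ty":30,"tz":0,"wx":0,"wy":0,"wz":0},{"grip":85,"tx":0,"ty":15,"tz":0,"wx":0,"wy":0,"wz":0},{"grip":85,"tx":0,"ty":0,"tz":0,"wx":0,"wy":0,"wz":0},{"grip":85,"tx":0,"ty":0,"tz":0,"wx":0,"wy":0,"wz":0}]'; python3 - <<'E'
from h import *
st(); cap('wrist','w13'); cap('scene','g13'); crop('g13',200,60,340,190,5,'c19')
E
```

```text
time_s: 11.2
eef_pos: [453.0, 253.9, 200.7]
ee_rot: [-0.029, 0.03, -0.706, 0.707]
force: [0.2, 0.0, 0.4]
grip_width: 0.997
t 11.2 p [453.  253.9 200.7] z [ 0.083 -0.997  0.   ] y [-0.001 -0.    -1.   ] F [0.2 0.  0.4] w 85.2 q [ 0.29  0.33  1.56 -0.    1.25  1.77]
```

View pics/w13.png

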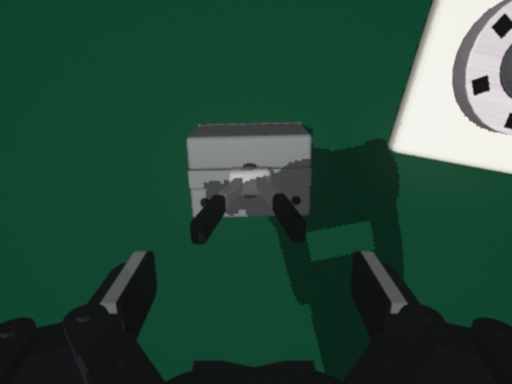

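View pics/c19.png

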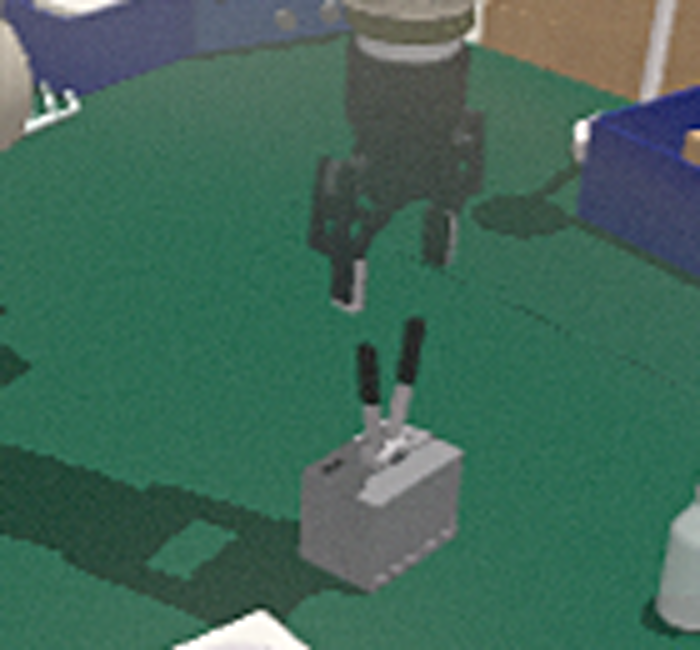

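```bash
python3 - <<'E'
from h import *
crop('w13',180,115,320,245,5,'c20')
d=load('w13'); p,R,s=pose()
a,b=at(d,200,235,181),at(d,297,232,181); m=(a+b)/2; print(a,b,np.linalg.norm(a-b),'tool rel',R.T@(m-p))
E
```

```text
[448.66568763 281.90680276 181.        ] [454.54997734 231.48368046 181.        ] 50.76530437337094 tool rel [ 1.96113669 21.11143031 -2.81185501]
```

View pics/c20.png

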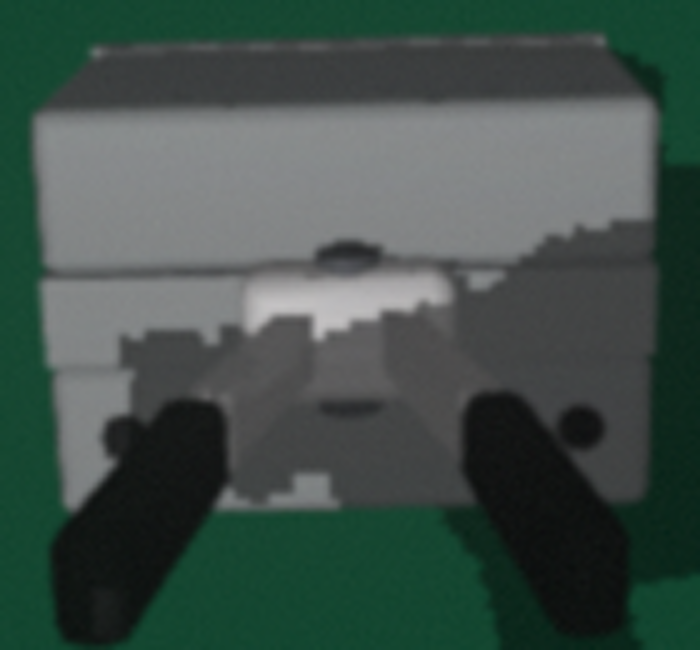

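```bash
python3 -m handwheel '[{"grip":85,"tx":1,"ty":20,"tz":-0.4,"wx":0,"wy":0,"wz":0},{"grip":85,"tx":0,"ty":25,"tz":0,"wx":0,"wy":0,"wz":0},{"grip":85,"tx":0,"ty":16,"tz":0,"wx":0,"wy":0,"wz":0},{"grip":70,"tx":0,"ty":0,"tz":0,"wx":0,"wy":0,"wz":0},{"grip":66,"tx":0,"ty":0,"tz":0,"wx":0,"wy":0,"wz":0},{"grip":62,"tx":0,"ty":0,"tz":0,"wx":0,"wy":0,"wz":0},{"grip":58,"tx":0,"ty":0,"tz":0,"wx":0,"wy":0,"wz":0},{"grip":58,"tx":0,"ty":0,"tz":0,"wx":0,"wy":0,"wz":0},{"grip":58,"tx":0,"ty":0,"tz":0,"wx":0,"wy":0,"wz":0}]' 30; python3 - <<'E'
from h import *
st(); cap('wrist','w14'); cap('scene','g14'); crop('g14',200,60,340,190,5,'c21')
E
```

```text
time_s: 12.05
eef_pos: [453.4, 254.7, 142.4]
ee_rot: [0.03, -0.027, 0.707, -0.706]
force: [0.2, 1.3, 6.0]
grip_width: 0.681
t 12.05 p [453.4 254.7 142.4] z [ 0.081 -0.997 -0.001] y [ 0.005  0.002 -1.   ] F [0.2 1.3 6. ] w 58.1 q [0.29 0.39 1.64 0.   1.11 1.78]
```

View pics/w14.png

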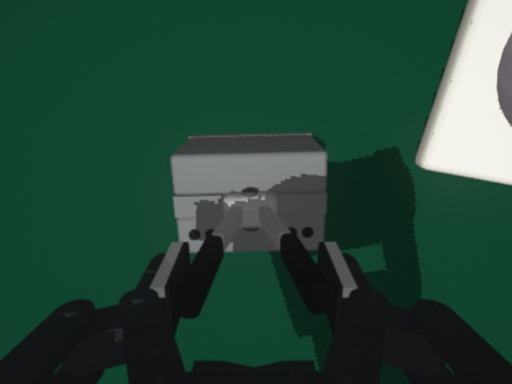

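View pics/c21.png

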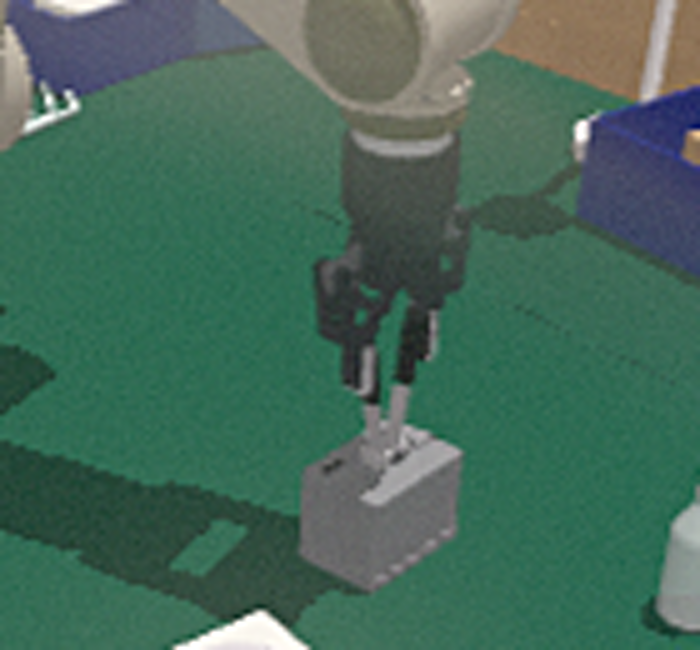

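```bash
python3 -m handwheel '[{"grip":56,"tx":0,"ty":0,"tz":0,"wx":0,"wy":0,"wz":0},{"grip":56,"tx":0,"ty":0,"tz":0,"wx":0,"wy":0,"wz":0},{"grip":56,"tx":0,"ty":0,"tz":0,"wx":0,"wy":0,"wz":0},{"grip":56,"tx":0,"ty":-5,"tz":0,"wx":0,"wy":0,"wz":0},{"grip":56,"tx":0,"ty":-10,"tz":0,"wx":0,"wy":0,"wz":0},{"grip":56,"tx":0,"ty":-10,"tz":0,"wx":0,"wy":0,"wz":0},{"grip":56,"tx":0,"ty":0,"tz":0,"wx":0,"wy":0,"wz":0}]' 30; python3 - <<'E'
from h import *
st(); cap('scene','g15'); crop('g15',200,60,340,190,5,'c22')
E
```

```text
time_s: 12.73
eef_pos: [453.2, 254.4, 167.6]
ee_rot: [0.03, -0.027, 0.707, -0.706]
force: [-0.3, 0.1, -1.2]
grip_width: 0.657
t 12.73 p [453.2 254.4 167.6] z [ 0.081 -0.997 -0.001] y [ 0.004  0.001 -1.   ] F [-0.3  0.1 -1.2] w 56.1 q [ 0.29  0.36  1.61 -0.    1.17  1.78]
```

View pics/c22.png

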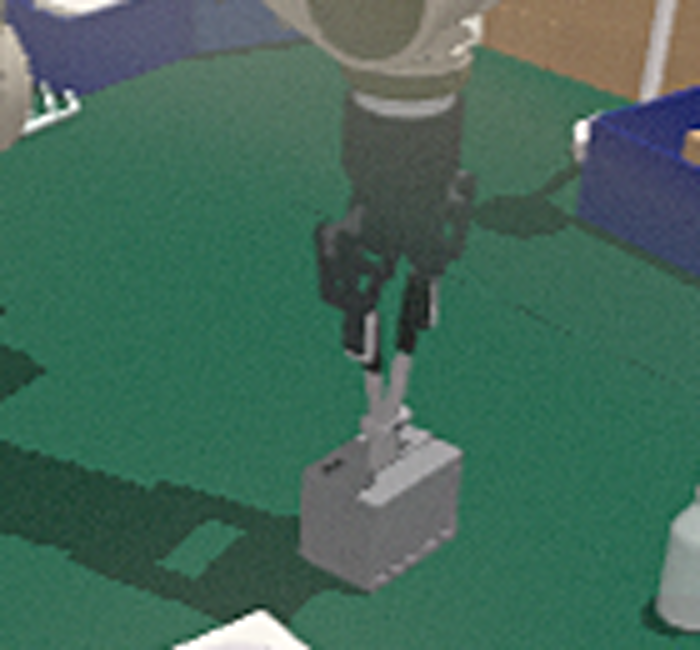

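```bash
python3 -m handwheel '[{"grip":56,"tx":0,"ty":-12,"tz":0,"wx":0,"wy":0,"wz":0},{"grip":56,"tx":0,"ty":-20,"tz":0,"wx":0,"wy":0,"wz":0},{"grip":56,"tx":0,"ty":-25,"tz":0,"wx":0,"wy":0,"wz":0},{"grip":56,"tx":0,"ty":-20,"tz":0,"wx":0,"wy":0,"wz":0},{"grip":56,"tx":0,"ty":-10,"tz":8,"wx":0,"wy":0,"wz":0},{"grip":56,"tx":0,"ty":0,"tz":18,"wx":0,"wy":0,"wz":0},{"grip":56,"tx":-4,"ty":0,"tz":26,"wx":0,"wy":0,"wz":0},{"grip":56,"tx":-5,"ty":0,"tz":32,"wx":0,"wy":0,"wz":0},{"grip":56,"tx":-5,"ty":0,"tz":32,"wx":0,"wy":0,"wz":0},{"grip":56,"tx":-5,"ty":0,"tz":32,"wx":0,"wy":0,"wz":0}]' ; python3 - <<'E'
from h import *
st(); cap('scene','g16'); crop('g16',150,60,350,210,4,'c23')
E
```

```text
time_s: 13.62
eef_pos: [482.7, 106.3, 251.1]
ee_rot: [-0.028, 0.029, -0.706, 0.707]
force: [1.4, -0.3, -1.3]
grip_width: 0.652
t 13.62 p [482.7 106.3 251.1] z [ 0.081 -0.997  0.   ] y [-0.001 -0.    -1.   ] F [ 1.4 -0.3 -1.3] w 55.7 q [-0.02  0.23  1.55 -0.    1.36  1.47]
```

View pics/c23.png

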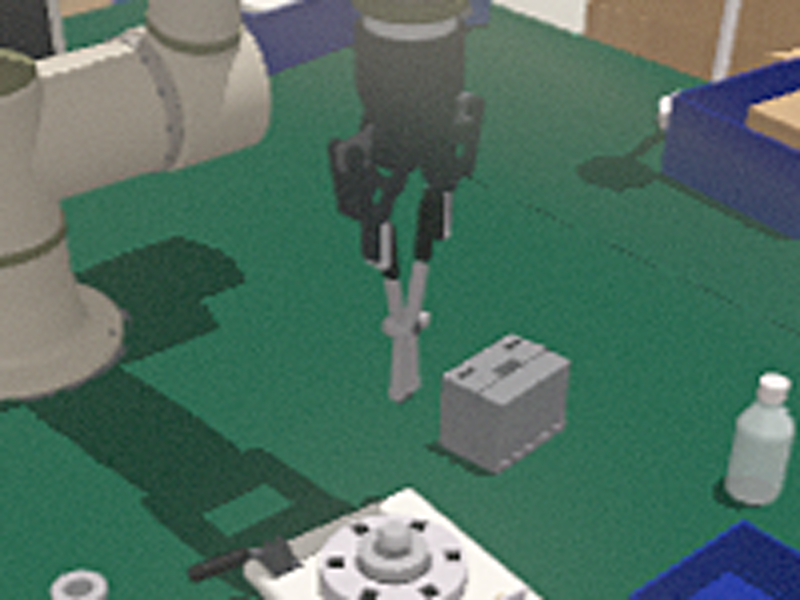

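```bash
python3 -m handwheel '[{"grip":56,"tx":-3,"ty":0,"tz":34,"wx":0,"wy":0,"wz":0},{"grip":56,"tx":-3,"ty":0,"tz":36,"wx":0,"wy":0,"wz":0},{"grip":56,"tx":-3,"ty":0,"tz":36,"wx":0,"wy":0,"wz":0},{"grip":56,"tx":-3,"ty":0,"tz":36,"wx":0,"wy":0,"wz":0},{"grip":56,"tx":-3,"ty":0,"tz":36,"wx":0,"wy":0,"wz":0},{"grip":56,"tx":-3,"ty":0,"tz":36,"wx":0,"wy":0,"wz":0},{"grip":56,"tx":-3,"ty":0,"tz":36,"wx":0,"wy":0,"wz":0},{"grip":56,"tx":-3,"ty":0,"tz":36,"wx":0,"wy":0,"wz":0},{"grip":56,"tx":-3,"ty":0,"tz":36,"wx":0,"wy":0,"wz":0},{"grip":56,"tx":-3,"ty":0,"tz":36,"wx":0,"wy":0,"wz":0}]' ; python3 -m handwheel '[{"grip":56,"tx":-3,"ty":0,"tz":30,"wx":0,"wy":0,"wz":0},{"grip":56,"tx":-3,"ty":0,"tz":20,"wx":0,"wy":0,"wz":0},{"grip":56,"tx":0,"ty":0,"tz":10,"wx":0,"wy":0,"wz":0},{"grip":56,"tx":0,"ty":0,"tz":0,"wx":0,"wy":0,"wz":0},{"grip":56,"tx":0,"ty":0,"tz":0,"wx":0,"wy":0,"wz":0},{"grip":56,"tx":0,"ty":0,"tz":0,"wx":0,"wy":0,"wz":0},{"grip":56,"tx":0,"ty":0,"tz":0,"wx":0,"wy":0,"wz":0}]'; python3 - <<'E'
from h import *
st(); cap('wrist','w17')
E
```

```text
time_s: 14.5
eef_pos: [541.2, -248.4, 250.9]
ee_rot: [0.028, -0.029, 0.707, -0.706]
force: [0.5, -0.7, -1.8]
grip_width: 0.659
time_s: 15.08
eef_pos: [552.7, -304.3, 252.2]
ee_rot: [0.029, -0.029, 0.707, -0.707]
force: [0.6, 0.9, -1.7]
grip_width: 0.66
t 15.08 p [ 552.7 -304.3  252.2] z [ 0.082 -0.997  0.   ] y [ 0.  0. -1.] F [ 0.6  0.9 -1.7] w 56.4 q [-0.69  0.54  1.11  0.    1.49  0.8 ]
```

View pics/w17.png

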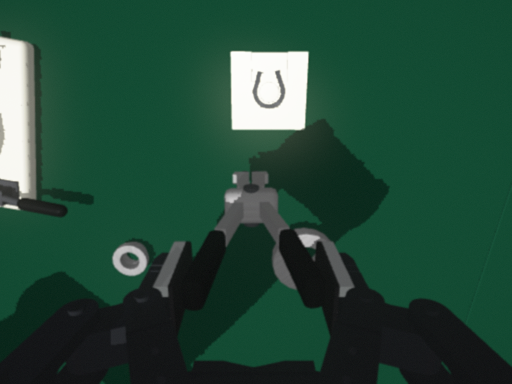

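```bash
python3 - <<'E'
from h import *
crop('w17',220,40,320,140,7,'c24'); crop('w17',200,150,310,250,6,'c25')
d=load('w17'); p,R,s=pose()
for y in (14.6,50,100,129,133): print(y, proj(d,p+R@[0,y if y>20 else -14.6,0]).round(1))
E
```

```text
14.6 [254.5 266.9]
50 [254.1 209.6]
100 [253.9 184.3]
129 [253.8 173.5]
133 [253.8 172.1]
```

View pics/c24.png

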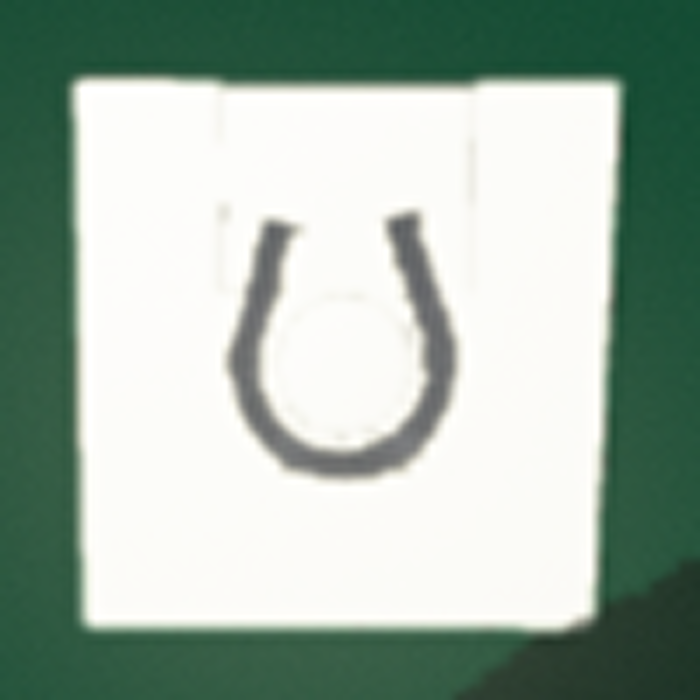

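View pics/c25.png

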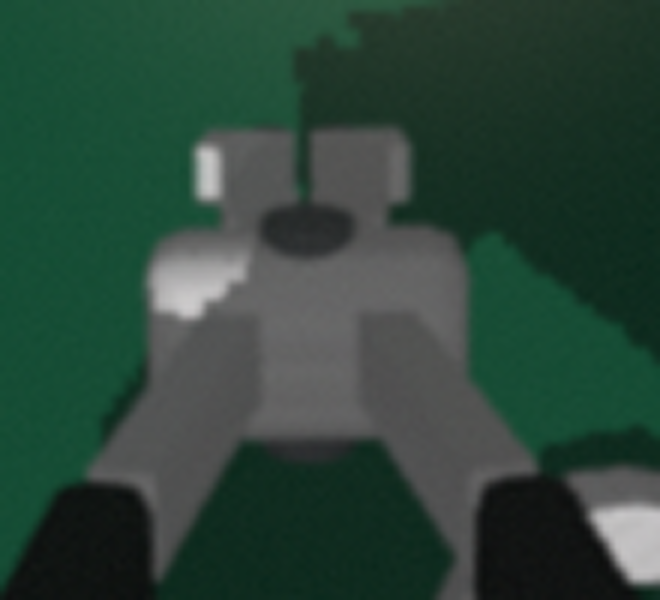

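```bash
python3 - <<'E'
from h import *
d=load('w17'); p,R,s=pose(); q=lambda u,v,z: at(d,220+u/7,40+v/7,z)
T=lambda X:(R.T@(X-p)).round(1)
C=[q(73,80,14),q(620,80,14),q(597,628,14),q(85,627,14)]
for i in range(4): print(C[i].round(1),np.linalg.norm(C[i]-C[i-1]).round(1), np.degrees(np.arctan2(*(C[i]-C[i-1])[[1,0]])).round(1))
print('nest c',(sum(C)/4).round(1),T(sum(C)/4))
for n,u,v,z in [('bottom outer',343,477,17),('bottom inner',343,450,17),('L out',228,362,17),('R out',458,362,17),('lugL in tip',298,228,17),('lugR in tip',386,220,17),('lugL out tip',264,225,17),('lugR out tip',420,215,17),('boss top L',258,365,18),('boss R',424,365,18)]:
    X=q(u,v,z); print(n,X.round(1),T(X))
E
```

```text
[ 650.5 -272.3   14. ] 80.9 4.8
[ 657.2 -353.    14. ] 81.0 -85.3
[ 576.4 -360.1   14. ] 81.0 -175.0
[ 570.  -279.1   14. ] 81.3 94.6
nest c [ 613.5 -316.1   14. ] [-59.6 238.2  16.6]
bottom outer [ 596.8 -317.5   17. ] [-42.8 235.2  16.6]
bottom inner [ 600.8 -317.1   17. ] [-46.9 235.2  16.6]
L out [ 612.4 -298.4   17. ] [-59.9 235.2  -1.1]
R out [ 615.3 -333.3   17. ] [-59.9 235.2  33.9]
lugL in tip [ 632.5 -307.3   17. ] [-79.3 235.2   9.4]
lugR in tip [ 634.7 -320.3   17. ] [-80.4 235.2  22.5]
lugL out tip [ 632.5 -302.2   17. ] [-79.7 235.2   4.3]
lugR out tip [ 635.9 -325.3   17. ] [-81.1 235.2  27.6]
boss top L [ 612.4 -303.    18. ] [-59.5 234.2   3.4]
boss R [ 614.4 -328.1   18. ] [-59.5 234.2  28.6]
```

```bash
python3 -m handwheel '[{"grip":56,"tx":-10,"ty":0,"tz":3,"wx":0,"wy":0,"wz":0},{"grip":56,"tx":-20,"ty":0,"tz":5,"wx":0,"wy":0,"wz":0},{"grip":56,"tx":-24,"ty":10,"tz":5.6,"wx":0,"wy":0,"wz":0},{"grip":56,"tx":-17,"ty":20,"tz":5,"wx":0,"wy":0,"wz":0},{"grip":56,"tx":-8,"ty":25,"tz":0,"wx":0,"wy":0,"wz":0},{"grip":56,"tx":0,"ty":20,"tz":0,"wx":0,"wy":0,"wz":0},{"grip":56,"tx":0,"ty":5,"tz":0,"wx":0,"wy":0,"wz":0},{"grip":56,"tx":0,"ty":0,"tz":0,"wx":0,"wy":0,"wz":0},{"grip":56,"tx":0,"ty":0,"tz":0,"wx":0,"wy":0,"wz":0},{"grip":56,"tx":0,"ty":0,"tz":0,"wx":0,"wy":0,"wz":0}]' ; python3 - <<'E'
from h import *
st(); cap('wrist','w18'); cap('side','s18'); cap('scene','g18')
crop('w18',180,120,330,240,5,'c26'); crop('s18',200,260,320,380,5,'c27'); crop('g18',110,210,230,310,6,'c28')
E
```

```text
time_s: 15.97
eef_pos: [633.3, -318.0, 174.2]
ee_rot: [-0.03, 0.028, -0.706, 0.707]
force: [-0.8, -0.5, -2.0]
grip_width: 0.66
t 15.97 p [ 633.3 -318.   174.2] z [ 0.081 -0.997  0.002] y [ 0.003 -0.002 -1.   ] F [-0.8 -0.5 -2. ] w 56.4 q [-0.63  0.78  0.91 -0.    1.45  0.86]
```

View pics/c26.png

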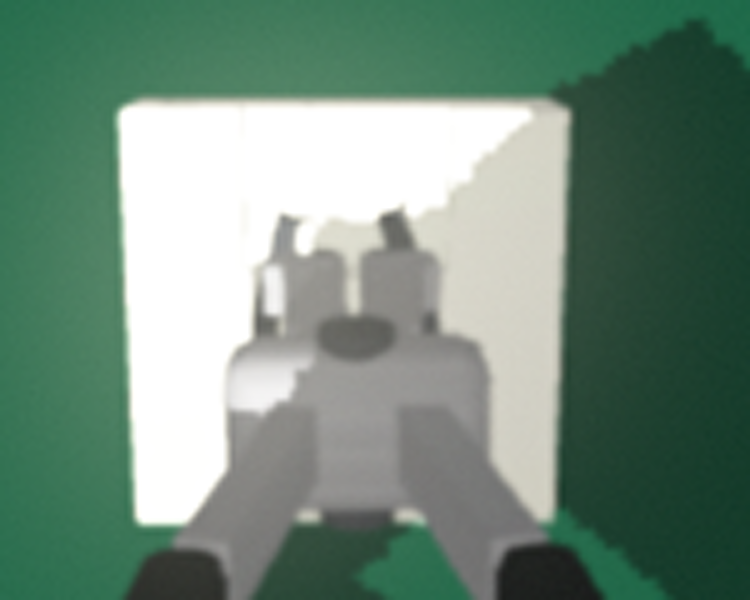

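View pics/c27.png

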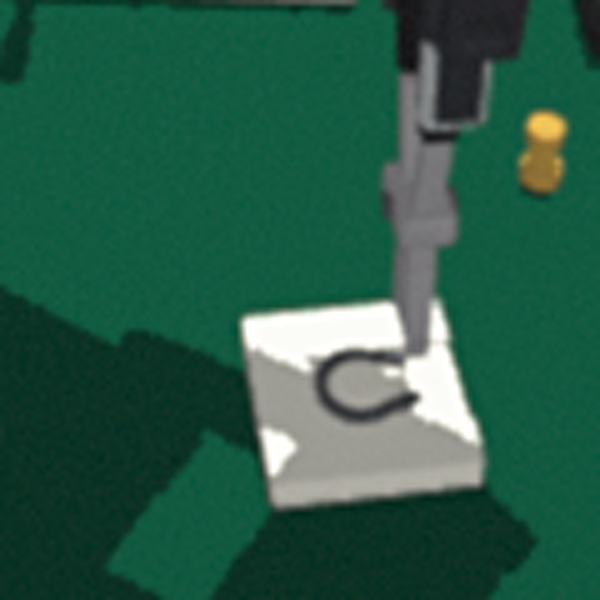

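View pics/c28.png

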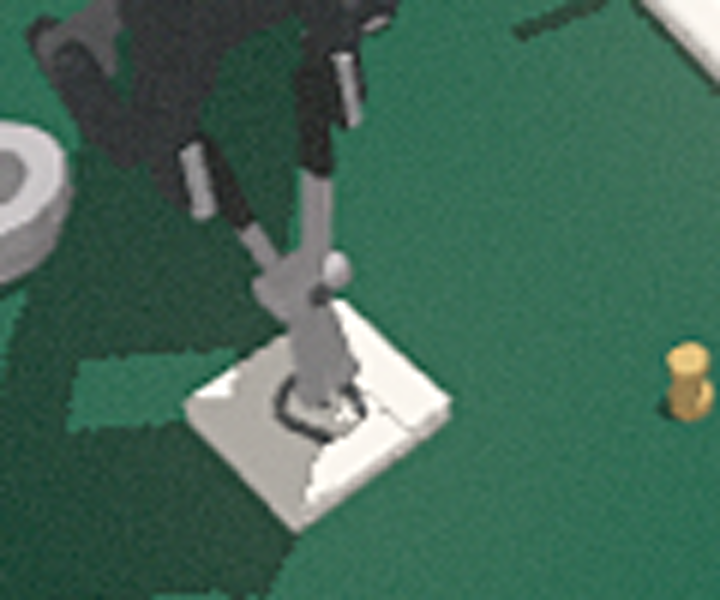

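```bash
python3 - <<'E'
from h import *
p,R,s=pose(); d=load('w18'); T=lambda X:(R.T@(X-p)).round(1)
q=lambda u,v,z: T(at(d,180+u/5,120+v/5,z))
print('lugLin',q(305,225,17),'lugRin',q(381,213,17),'Lout',q(277,215,17),'Rout',q(410,213,17))
print('jaw mid',q(353,280,50),q(353,280,45),'far edge jaw', q(353,250,41),q(353,250,45))
C=[q(118,103,14),q(572,108,14),q(556,524,14),q(135,524,14)]; print(C, 'nest',sum(C)/4)
e=load('s18')
for n,u,v,z in [('tipend',417,353,41.2),('tipendL',405,352,41.2),('tipR',430,353,41.2),('lug near end',418,398,17),('lug far end',404,354,17),('ring left',318,385,17)]:
    X=at(e,200+u/5,260+v/5,z); print(n,X.round(1),T(X))
E
```

```text
lugLin [ -0.2 156.3 -11.2] lugRin [ -2.4 156.3   2.6] Lout [ -2.  156.3 -16.2] Rout [ -2.4 156.3   7.8]
jaw mid [  0.5 123.3  -2.3] [  1.9 128.3  -2.3] far edge jaw [ -2.1 132.3  -2.3] [ -3.2 128.3  -2.3]
[array([-21.9, 159.3, -44.4]), array([-20.9, 159.4,  36.7]), array([ 60.3, 159.2,  36.6]), array([ 60.2, 159.1, -44.8])] nest [ 19.425 159.25   -3.975]
tipend [ 636.2 -327.8   41.2] [ -2.2 132.1   9.9]
tipendL [ 631.8 -327.1   41.2] [  2.2 132.1   8.8]
tipR [ 641.2 -328.1   41.2] [ -7.  132.1  10.5]
lug near end [ 637.9 -328.3   17. ] [ -3.8 156.3  10.4]
lug far end [ 635.5 -306.7   17. ] [ -3.  156.3 -11.3]
ring left [ 600.1 -320.1   17. ] [ 33.2 156.2  -0.8]
```

```bash
python3 -m handwheel '[{"grip":56,"tx":1.4,"ty":0,"tz":-2,"wx":0,"wy":0,"wz":0},{"grip":56,"tx":0,"ty":8,"tz":0,"wx":0,"wy":0,"wz":0},{"grip":56,"tx":0,"ty":8,"tz":0,"wx":0,"wy":0,"wz":0},{"grip":56,"tx":0,"ty":0,"tz":0,"wx":0,"wy":0,"wz":0},{"grip":56,"tx":0,"ty":0,"tz":0,"wx":0,"wy":0,"wz":0},{"grip":56,"tx":0,"ty":0,"tz":0,"wx":0,"wy":0,"wz":0}]' ; python3 - <<'E'
from h import *
st(); cap('wrist','w19'); cap('side','s19'); cap('scene','g19')
crop('w19',190,120,310,220,6,'c29'); crop('s19',230,290,310,370,7,'c30'); crop('g19',130,240,200,310,7,'c31')
a=cv2.imread('pics/c30.png');b=cv2.imread('pics/c31.png'); cv2.imwrite('pics/c32.png',cv2.resize(np.hstack([a,b[:490,:]] if b.shape[0]==a.shape[0] else [a,cv2.resize(b,(a.shape[1],a.shape[0]))]),(798,399)))
E
```

```text
time_s: 16.62
eef_pos: [631.3, -315.9, 155.7]
ee_rot: [0.029, -0.029, 0.707, -0.707]
force: [0.4, 0.7, -1.5]
grip_width: 0.655
t 16.62 p [ 631.3 -315.9  155.7] z [ 0.081 -0.997 -0.   ] y [-0.  0. -1.] F [ 0.4  0.7 -1.5] w 56.0 q [-0.63  0.78  0.94 -0.    1.41  0.86]
```

View pics/c29.png

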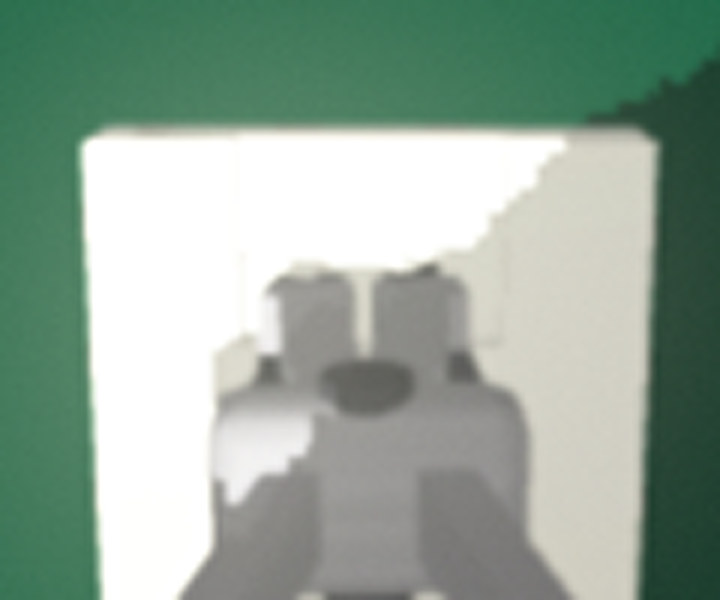

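View pics/c32.png

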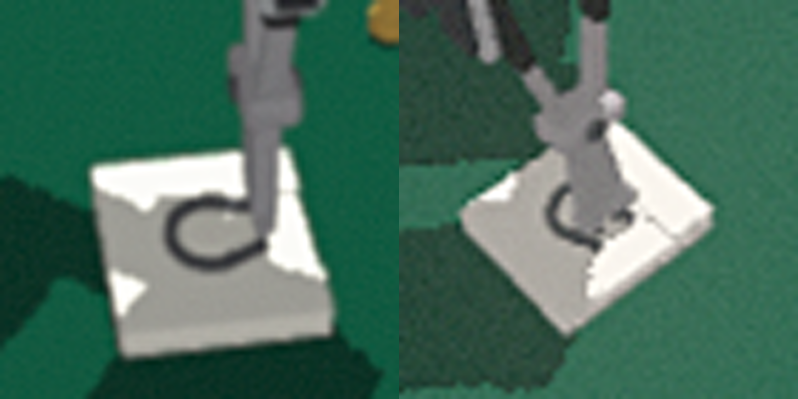

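```bash
python3 - <<'E'
from h import *
p,R,s=pose(); d=load('w19'); T=lambda X:(R.T@(X-p)).round(2)
q=lambda u,v,z: T(at(d,190+u/6,120+v/6,z))
for v,z,u1,u2 in [(145,14,84,657),(400,14,94,648),(590,14,100,638),(300,14,240,502)]:
    a,b=q(u1,v,z),q(u2,v,z); print(v,(a+b)/2,b[2]-a[2])
print('pliers',q(364,330,155.7-122),q(364,280,155.7-129))
print('nest far edge',q(369,133,14), 'far jaw edge',q(364,275,155.7-132))
E
```

```text
145 [-21.805 142.115  -1.665] 80.27
400 [ 15.82  142.105  -1.66 ] 80.78
590 [ 45.92  142.095  -2.02 ] 80.91999999999999
300 [  0.705 142.11   -1.64 ] 37.6
pliers [ -0.6  122.41  -2.5 ] [ -5.66 129.41  -2.53]
nest far edge [-23.5  142.12  -1.87] far jaw edge [ -5.57 132.41  -2.56]
```

```bash
python3 -m handwheel '[{"grip":56,"tx":0,"ty":0,"tz":0,"wx":0,"wy":0,"wz":0},{"grip":56,"tx":0,"ty":0,"tz":0,"wx":0,"wy":0,"wz":0},{"grip":56,"tx":0,"ty":0,"tz":0,"wx":0,"wy":0,"wz":0}]' ; python3 - <<'E'
from h import *
st(); cap('wrist','w20')
ims=[cv2.resize(cv2.imread(f'pics/{f}.png')[150:300,200:310],None,fx=2.4,fy=2.4,interpolation=cv2.INTER_CUBIC) for f in ('w18','w19','w20')]
cv2.imwrite('pics/c33.png',np.hstack(ims))
E
```

```text
time_s: 17.02
eef_pos: [631.3, -315.9, 155.9]
ee_rot: [-0.029, 0.029, -0.706, 0.707]
force: [-0.8, 0.3, -0.6]
grip_width: 0.652
t 17.02 p [ 631.3 -315.9  155.9] z [ 0.081 -0.997  0.   ] y [ 0. -0. -1.] F [-0.8  0.3 -0.6] w 55.7 q [-0.63  0.78  0.94 -0.    1.41  0.86]
```

View pics/c33.png

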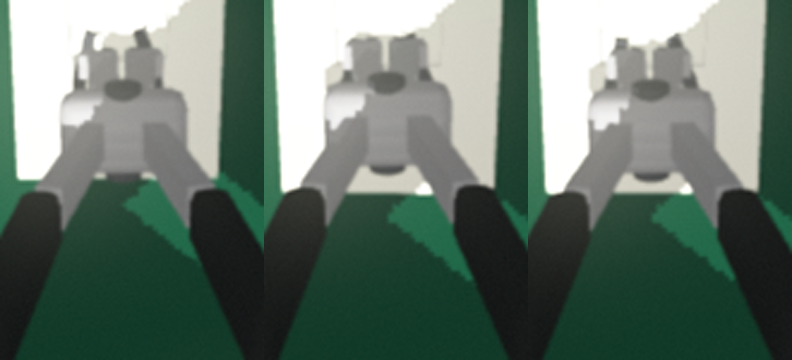

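```bash
for k in 21 22 23; do python3 -m handwheel '[{"grip":56,"tx":0,"ty":0,"tz":0,"wx":0,"wy":0,"wz":0},{"grip":56,"tx":0,"ty":0,"tz":0,"wx":0,"wy":0,"wz":0}]' >/dev/null; python3 -c "
from h import *
cap('wrist','w$k'); st()"; done; python3 - <<'E'
from h import *
ims=[cv2.resize(cv2.imread(f'pics/{f}.png')[150:210,210:300],None,fx=3,fy=3,interpolation=cv2.INTER_CUBIC) for f in ('w20','w21','w22','w23')]
cv2.imwrite('pics/c34.png',np.vstack([np.hstack(ims[:2]),np.hstack(ims[2:])]))
E
```

```text
t 17.28 p [ 631.3 -315.9  155.8] z [ 0.081 -0.997 -0.   ] y [-0.  0. -1.] F [-0.4  0.6 -1.9] w 55.8 q [-0.63  0.78  0.94  0.    1.41  0.86]
t 17.5 p [ 631.3 -315.9  155.8] z [ 0.081 -0.997 -0.   ] y [-0.  0. -1.] F [ 0.1  0.1 -2.4] w 56.3 q [-0.63  0.78  0.94  0.    1.41  0.86]
t 17.72 p [ 631.3 -315.9  155.8] z [ 0.081 -0.997 -0.   ] y [ 0.  0. -1.] F [ 0.7 -0.3 -1.8] w 55.7 q [-0.63  0.78  0.94  0.    1.41  0.86]
```

View pics/c34.png

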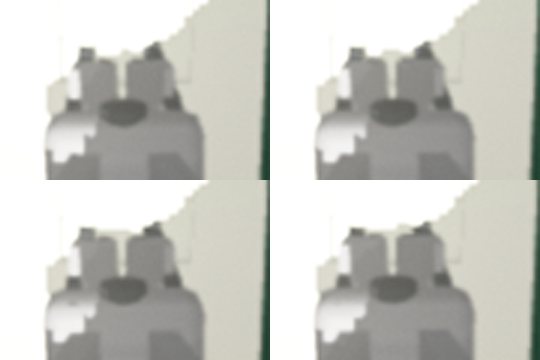

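```bash
python3 - <<'E'
from h import *
crop('w23',215,120,300,200,8,'c35')
p,R,s=pose(); d=load('w23'); T=lambda X:(R.T@(X-p)).round(2)
for v in (168,169,170): print(v,T(at(d,250,v,p[2]-133)),T(at(d,250,v,p[2]-129)))
E
```

```text
168 [ -3.59 133.    -3.  ] [ -4.68 129.    -2.96]
169 [ -2.73 133.    -3.  ] [ -3.83 129.    -2.97]
170 [ -1.86 133.    -3.01] [ -2.97 129.    -2.97]
```

View pics/c35.png

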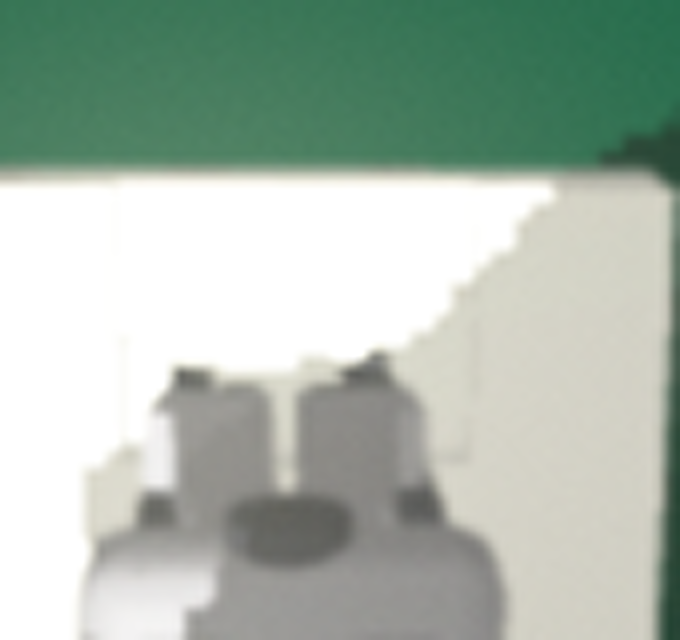

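```bash
python3 - <<'E'
from h import *
cap('side','s23'); crop('s23',235,265,300,345,8,'c36')
p,R,s=pose(); d=load('s23'); T=lambda X:(R.T@(X-p)).round(2)
for y in (0,50,60,129,133): X=p+R@[0,y,0]; print(y,proj(d,X).round(1), ((proj(d,X)-[235,265])*8).round(0))
for x in (-2.5,2.5):
  for z in (-13,-4.5,4.5,13): print(x,z,((proj(d,p+R@[x,133,z])-[235,265])*8).round(0))
E
```

```text
0 [283.3 279.8] [386. 119.]
50 [281.8 300.8] [374. 286.]
60 [281.5 304.8] [372. 318.]
129 [279.6 331.1] [357. 528.]
133 [279.5 332.5] [356. 540.]
-2.5 -13 [355. 497.]
-2.5 -4.5 [362. 524.]
-2.5 4.5 [370. 554.]
-2.5 13 [377. 582.]
2.5 -13 [335. 500.]
2.5 -4.5 [342. 527.]
2.5 4.5 [350. 556.]
2.5 13 [357. 584.]
```

View pics/c36.png

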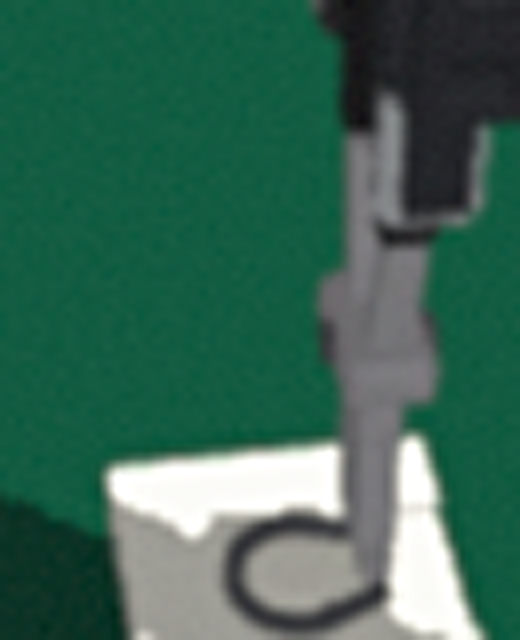

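```bash
python3 - <<'E'
from h import *
p,R,s=pose(); d=load('s23')
for z in (28,33,38):
  for y in (0,5): print('finger',z,y,[((proj(d,p+R@[x,y,z])-[235,265])*8).round(0).tolist() for x in (-11,11)])
print('nest corners', [((proj(d,X)-[235,265])*8).round(0).tolist() for X in ([651,-275,14],[570,-281,14])])
cap('scene','g23'); crop('g23',110,200,210,310,6,'c37'); e=load('g23')
g=lambda X:((proj(e,X)-[110,200])*6).round(0).tolist()
for y in (0,59,67,126,133): print(y,g(p+R@[0,y,0]))
for z in (28,-28): print('f',z,[g(p+R@[x,3,z]) for x in(-11,11)])
E
```

```text
finger 28 0 [[466.0, 201.0], [365.0, 211.0]]
finger 28 5 [[464.0, 219.0], [364.0, 228.0]]
finger 33 0 [[471.0, 218.0], [370.0, 227.0]]
finger 33 5 [[470.0, 235.0], [369.0, 245.0]]
finger 38 0 [[477.0, 234.0], [375.0, 244.0]]
finger 38 5 [[475.0, 252.0], [374.0, 262.0]]
nest corners [[409.0, 435.0], [95.0, 465.0]]
0 [283.0, 253.0]
59 [306.0, 354.0]
67 [309.0, 367.0]
126 [331.0, 459.0]
133 [333.0, 470.0]
f 28 [[238.0, 314.0], [205.0, 283.0]]
f -28 [[362.0, 234.0], [328.0, 206.0]]
```

View pics/c37.png

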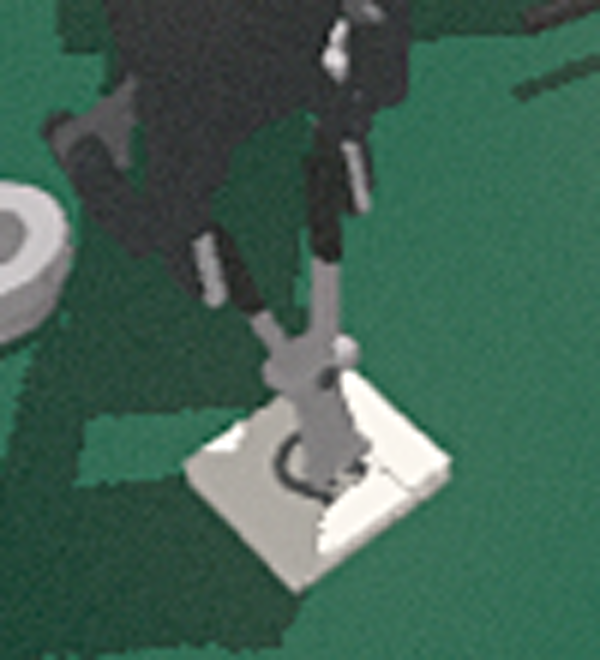

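```bash
python3 - <<'E'
from h import *
ims=[cv2.resize(cv2.imread(f'pics/{f}.png')[155:275,190:310],None,fx=3.3,fy=3.3,interpolation=cv2.INTER_CUBIC) for f in ('w14','w23')]
cv2.imwrite('pics/c38.png',np.hstack(ims))
E
```

```text
(no output)
```

View pics/c38.png

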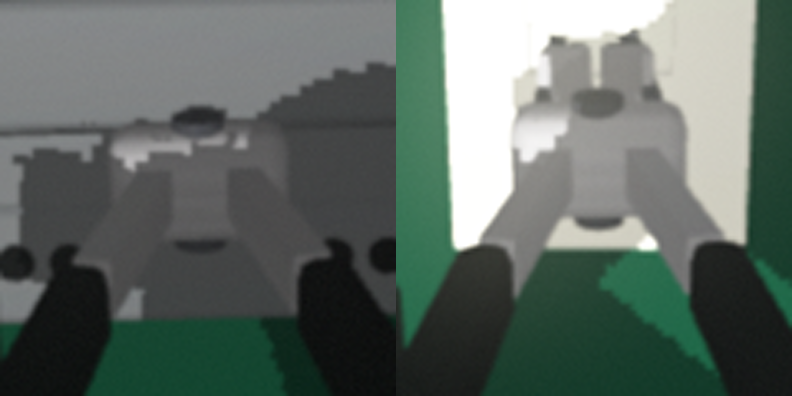

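```bash
python3 - <<'E'
from h import *
p,R,s=pose(); T=lambda X:(R.T@(X-p)).round(1)
d=load('s23'); q=lambda u,v,z:T(at(d,235+u/8,265+v/8,z))
for n,u,v,z in [('ring left outer',227,565,17),('ring near outer',300,632,17),('ring far outer',297,513,17),('lug near end',388,588,17),('lug far end~',350,530,17),('jaw bottom L',355,586,18),('jaw bottom R',386,586,18),('pivot c',381,342,92)]: print(n,q(u,v,z))
e=load('g23'); q=lambda u,v,z:T(at(e,110+u/6,200+v/6,z))
for n,u,v,z in [('tip bottom',330,485,18),('ring left',277,462,17),('ring bot',325,500,17),('lug',365,465,17)]: print(n,q(u,v,z))
crop('g23',150,250,185,290,16,'c39')
E
```

```text
ring left outer [ 31.2 138.8  -1.7]
ring near outer [ 17.5 138.8  20.2]
ring far outer [ 11.2 138.8 -15.2]
lug near end [ -6.  138.8  10.3]
lug far end~ [ -0.7 138.8  -8.3]
jaw bottom L [  2.  137.8   9.5]
jaw bottom R [ -5.4 137.8  10.5]
pivot c [-1.5 63.8  3.8]
tip bottom [ -2.1 137.8   3.8]
ring left [ 24.6 138.8  12.1]
ring bot [ -6.1 138.8   9.3]
lug [ -3.5 138.8 -13. ]
```

View pics/c39.png

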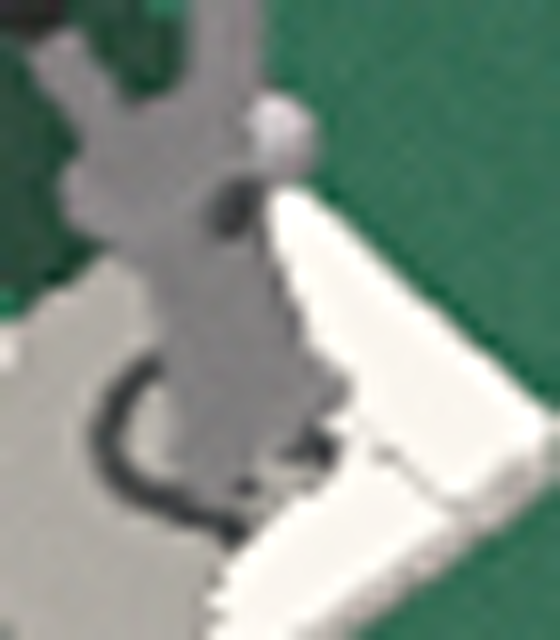

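```bash
python3 -m handwheel '[{"grip":56,"tx":-0.4,"ty":1,"tz":-0.3,"wx":0,"wy":0,"wz":0},{"grip":56,"tx":0,"ty":1.5,"tz":0,"wx":0,"wy":0,"wz":0},{"grip":56,"tx":0,"ty":0,"tz":0,"wx":0,"wy":0,"wz":0},{"grip":56,"tx":0,"ty":0,"tz":0,"wx":0,"wy":0,"wz":0},{"grip":56,"tx":0,"ty":0,"tz":0,"wx":0,"wy":0,"wz":0}]' ;python3 -m handwheel '[{"grip":56,"tx":0,"ty":1.5,"tz":0,"wx":0,"wy":0,"wz":0},{"grip":56,"tx":0,"ty":0,"tz":0,"wx":0,"wy":0,"wz":0},{"grip":56,"tx":0,"ty":0,"tz":0,"wx":0,"wy":0,"wz":0},{"grip":56,"tx":0,"ty":0,"tz":0,"wx":0,"wy":0,"wz":0}]'; python3 - <<'E'
from h import *
st(); cap('wrist','w24'); cap('side','s24'); cap('scene','g24')
a=cv2.imread('pics/s24.png')[290:350,240:300];b=cv2.imread('pics/g24.png')[240:300,140:200];c=cv2.imread('pics/w24.png')[150:210,220:280]
cv2.imwrite('pics/c40.png',cv2.resize(np.hstack([a,b,c]),None,fx=4.4,fy=4.4,interpolation=cv2.INTER_CUBIC))
E
```

```text
time_s: 18.23
eef_pos: [631.7, -315.5, 153.3]
ee_rot: [0.029, -0.029, 0.707, -0.707]
force: [-0.2, 0.4, -2.2]
grip_width: 0.657
time_s: 18.57
eef_pos: [631.7, -315.5, 151.8]
ee_rot: [0.029, -0.029, 0.707, -0.707]
force: [-0.4, 0.2, -1.7]
grip_width: 0.656
t 18.57 p [ 631.7 -315.5  151.8] z [ 0.081 -0.997 -0.   ] y [-0.  0. -1.] F [-0.4  0.2 -1.7] w 56.0 q [-0.63  0.79  0.95 -0.    1.41  0.86]
```

View pics/c40.png

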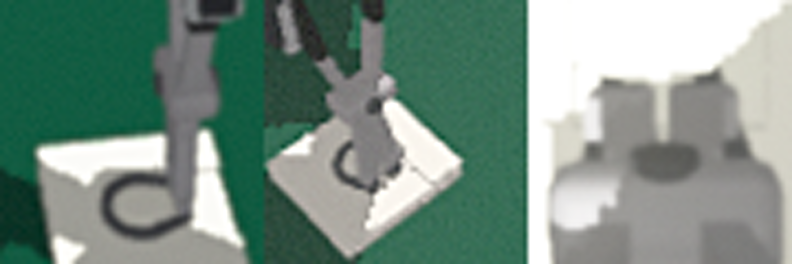

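```bash
python3 -m handwheel '[{"grip":56,"tx":0,"ty":1.5,"tz":0,"wx":0,"wy":0,"wz":0},{"grip":56,"tx":0,"ty":0,"tz":0,"wx":0,"wy":0,"wz":0},{"grip":56,"tx":0,"ty":0,"tz":0,"wx":0,"wy":0,"wz":0},{"grip":56,"tx":0,"ty":0,"tz":0,"wx":0,"wy":0,"wz":0}]';python3 -m handwheel '[{"grip":56,"tx":0,"ty":1.2,"tz":0,"wx":0,"wy":0,"wz":0},{"grip":56,"tx":0,"ty":0,"tz":0,"wx":0,"wy":0,"wz":0},{"grip":56,"tx":0,"ty":0,"tz":0,"wx":0,"wy":0,"wz":0},{"grip":56,"tx":0,"ty":0,"tz":0,"wx":0,"wy":0,"wz":0}]'; python3 - <<'E'
from h import *
st(); cap('wrist','w25'); cap('side','s25'); cap('scene','g25')
a=cv2.imread('pics/s25.png')[300:340,250:295];b=cv2.imread('pics/g25.png')[250:290,140:185];c=cv2.imread('pics/w25.png')[155:195,225:275]
cv2.imwrite('pics/c41.png',cv2.resize(np.hstack([a,b,c]),None,fx=5.7,fy=5.7,interpolation=cv2.INTER_CUBIC))
E
```

```text
time_s: 19.05
eef_pos: [631.7, -315.5, 150.3]
ee_rot: [-0.029, 0.029, -0.707, 0.707]
force: [-0.6, 0.3, -1.6]
grip_width: 0.655
time_s: 19.38
eef_pos: [631.7, -315.6, 149.1]
ee_rot: [-0.029, 0.029, -0.707, 0.707]
force: [-0.5, 0.0, -1.3]
grip_width: 0.657
t 19.38 p [ 631.7 -315.6  149.1] z [ 0.081 -0.997  0.   ] y [-0. -0. -1.] F [-0.5  0.  -1.3] w 56.1 q [-0.63  0.79  0.95 -0.    1.4   0.86]
```

View pics/c41.png

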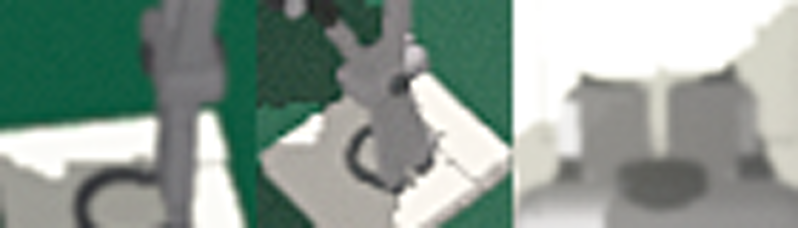

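```bash
python3 -m handwheel '[{"grip":56,"tx":0,"ty":1.2,"tz":0,"wx":0,"wy":0,"wz":0},{"grip":56,"tx":0,"ty":0,"tz":0,"wx":0,"wy":0,"wz":0},{"grip":56,"tx":0,"ty":0,"tz":0,"wx":0,"wy":0,"wz":0},{"grip":56,"tx":0,"ty":0,"tz":0,"wx":0,"wy":0,"wz":0}]';python3 -m handwheel '[{"grip":56,"tx":0,"ty":1.2,"tz":0,"wx":0,"wy":0,"wz":0},{"grip":56,"tx":0,"ty":0,"tz":0,"wx":0,"wy":0,"wz":0},{"grip":56,"tx":0,"ty":0,"tz":0,"wx":0,"wy":0,"wz":0},{"grip":56,"tx":0,"ty":0,"tz":0,"wx":0,"wy":0,"wz":0}]'; python3 - <<'E'
from h import *
st(); cap('wrist','w26'); cap('side','s26'); cap('scene','g26')
a=cv2.imread('pics/s26.png')[300:340,250:295];b=cv2.imread('pics/g26.png')[250:290,140:185];c=cv2.imread('pics/w26.png')[155:195,225:275]
cv2.imwrite('pics/c42.png',cv2.resize(np.hstack([a,b,c]),None,fx=5.7,fy=5.7,interpolation=cv2.INTER_CUBIC))
E
```

```text
time_s: 19.87
eef_pos: [631.8, -315.6, 148.2]
ee_rot: [-0.029, 0.028, -0.706, 0.707]
force: [0.4, -0.2, 1.3]
grip_width: 0.655
time_s: 20.2
eef_pos: [632.1, -315.9, 147.9]
ee_rot: [-0.029, 0.028, -0.706, 0.707]
force: [-0.1, -0.1, 5.2]
grip_width: 0.656
t 20.2 p [ 632.1 -315.9  147.9] z [ 0.081 -0.997  0.002] y [ 0.002 -0.001 -1.   ] F [-0.1 -0.1  5.2] w 56.0 q [-0.63  0.79  0.96 -0.    1.39  0.86]
```

View pics/c42.png

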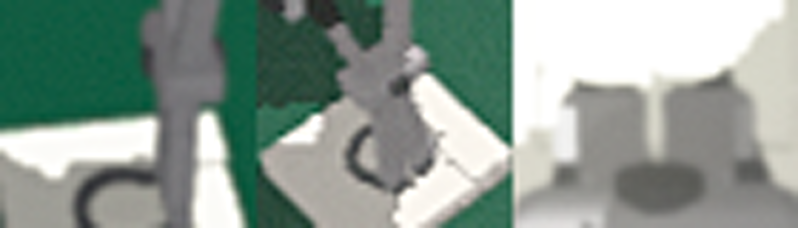

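```bash
python3 - <<'E'
from h import *
a=cv2.imread('pics/s26.png')[312:340,258:288];b=cv2.imread('pics/g26.png')[262:290,155:185]
cv2.imwrite('pics/c43.png',cv2.resize(np.hstack([a,b]),None,fx=13,fy=13,interpolation=cv2.INTER_CUBIC))
crop('w26',220,150,285,200,12,'c44')
E
```

```text
(no output)
```

View pics/c43.png

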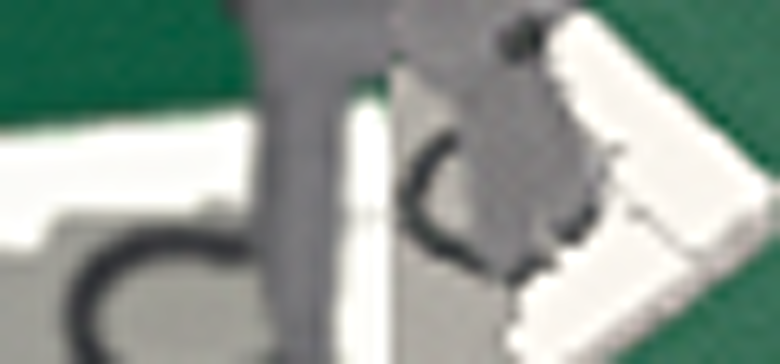

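View pics/c44.png

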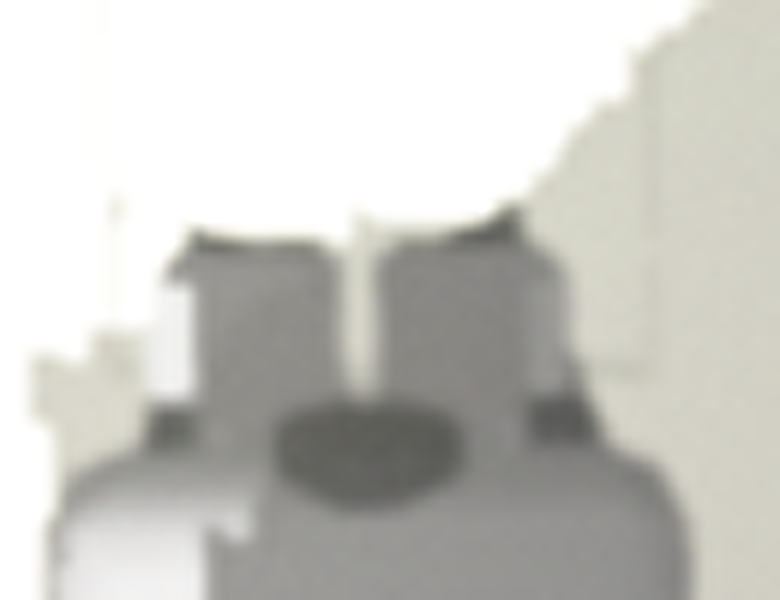

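```bash
python3 -m handwheel '[{"grip":56,"tx":0,"ty":-1.5,"tz":0,"wx":0,"wy":0,"wz":0},{"grip":56,"tx":0,"ty":-1,"tz":0,"wx":0,"wy":0,"wz":0},{"grip":54,"tx":0,"ty":-0.3,"tz":0,"wx":0,"wy":0,"wz":0},{"grip":52,"tx":0,"ty":-0.3,"tz":0,"wx":0,"wy":0,"wz":0},{"grip":50,"tx":0,"ty":-0.3,"tz":0,"wx":0,"wy":0,"wz":0},{"grip":50,"tx":0,"ty":0,"tz":0,"wx":0,"wy":0,"wz":0},{"grip":50,"tx":0,"ty":0,"tz":0,"wx":0,"wy":0,"wz":0},{"grip":50,"tx":0,"ty":0,"tz":0,"wx":0,"wy":0,"wz":0}]' 60; python3 - <<'E'
from h import *
st(); cap('wrist','w27'); cap('scene','g27');cap('side','s27')
crop('w27',215,145,290,200,10,'c45')
a=cv2.imread('pics/s27.png')[262:340,235:305];b=cv2.imread('pics/g27.png')[225:303,125:195]
cv2.imwrite('pics/c46.png',cv2.resize(np.hstack([a,b]),None,fx=5.5,fy=5.5,interpolation=cv2.INTER_CUBIC))
E
```

```text
time_s: 21.02
eef_pos: [631.7, -315.5, 150.1]
ee_rot: [0.029, -0.029, 0.707, -0.706]
force: [0.6, 0.7, -0.7]
grip_width: 0.59
t 21.02 p [ 631.7 -315.5  150.1] z [ 0.081 -0.997 -0.   ] y [-0.  0. -1.] F [ 0.6  0.7 -0.7] w 50.4 q [-0.63  0.79  0.95  0.    1.4   0.86]
```

View pics/c45.png

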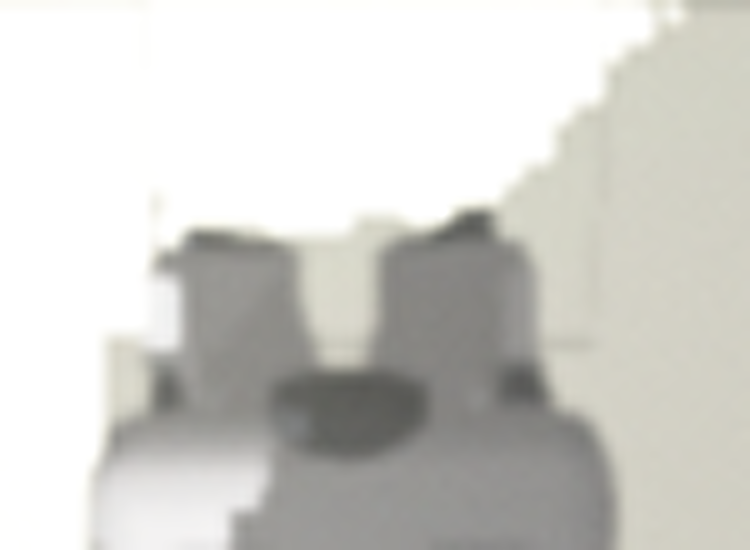

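View pics/c46.png

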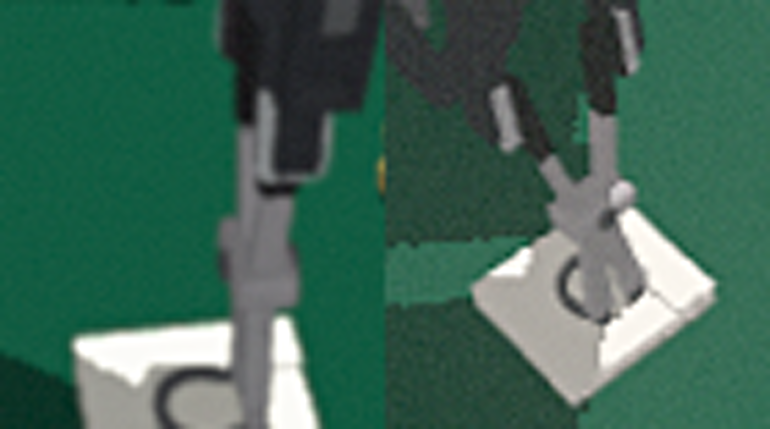

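```bash
python3 -m handwheel '[{"grip":48,"tx":0,"ty":-0.3,"tz":0,"wx":0,"wy":0,"wz":0},{"grip":46,"tx":0,"ty":-0.3,"tz":0,"wx":0,"wy":0,"wz":0},{"grip":44,"tx":0,"ty":-0.2,"tz":0,"wx":0,"wy":0,"wz":0},{"grip":42,"tx":0,"ty":-0.2,"tz":0,"wx":0,"wy":0,"wz":0},{"grip":42,"tx":0,"ty":0,"tz":0,"wx":0,"wy":0,"wz":0},{"grip":42,"tx":0,"ty":0,"tz":0,"wx":0,"wy":0,"wz":0},{"grip":42,"tx":0,"ty":0,"tz":0,"wx":0,"wy":0,"wz":0}]' 60; python3 - <<'E'
from h import *
st(); cap('wrist','w28'); cap('scene','g28');cap('side','s28')
crop('w28',215,145,290,200,10,'c47')
a=cv2.imread('pics/s28.png')[262:340,235:305];b=cv2.imread('pics/g28.png')[225:303,125:195]
cv2.imwrite('pics/c48.png',cv2.resize(np.hstack([a,b]),None,fx=5.5,fy=5.5,interpolation=cv2.INTER_CUBIC))
E
```

```text
time_s: 21.75
eef_pos: [631.9, -315.6, 151.7]
ee_rot: [-0.029, 0.028, -0.706, 0.707]
force: [-0.0, 0.9, 4.4]
grip_width: 0.496
t 21.75 p [ 631.9 -315.6  151.7] z [ 0.081 -0.997  0.001] y [ 0.001 -0.001 -1.   ] F [-0.   0.9  4.4] w 42.3 q [-0.63  0.79  0.95  0.    1.4   0.86]
```

View pics/c47.png

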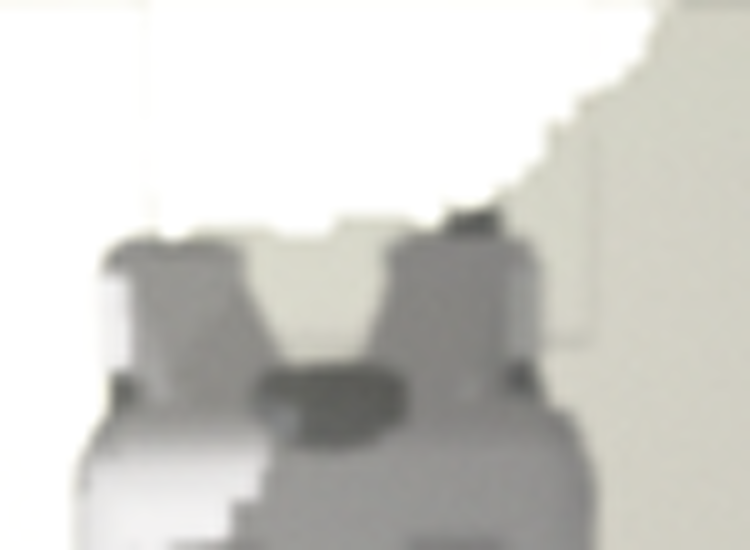

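View pics/c48.png

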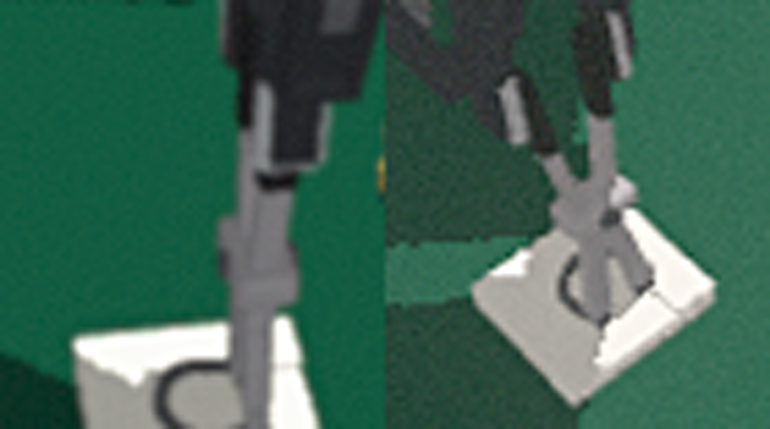

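```bash
python3 - <<'E'
from h import *
a=cv2.imread('pics/g27.png')[255:293,148:186];b=cv2.imread('pics/g28.png')[255:293,148:186]
cv2.imwrite('pics/c49.png',cv2.resize(np.hstack([a,b]),None,fx=10.5,fy=10.5,interpolation=cv2.INTER_CUBIC))
a=cv2.imread('pics/s27.png')[300:345,250:300];b=cv2.imread('pics/s28.png')[300:345,250:300]
cv2.imwrite('pics/c50.png',cv2.resize(np.hstack([a,b]),None,fx=8,fy=8,interpolation=cv2.INTER_CUBIC))
E
```

```text
(no output)
```

View pics/c49.png

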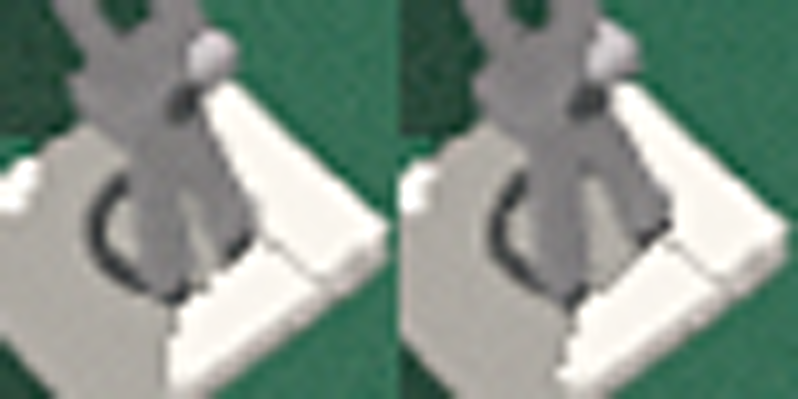

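View pics/c50.png

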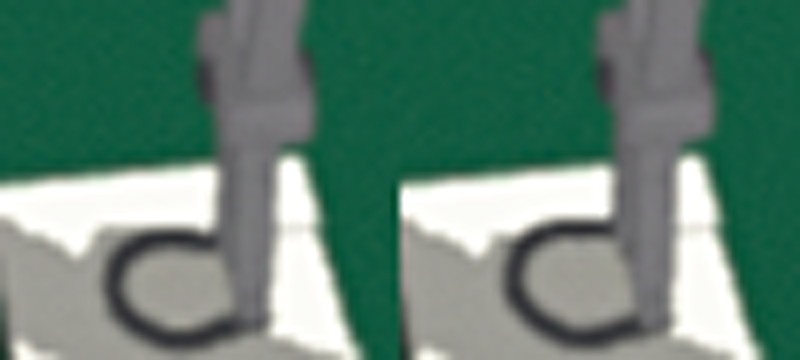

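```bash
python3 -m handwheel '[{"grip":40,"tx":0,"ty":-0.4,"tz":0,"wx":0,"wy":0,"wz":0},{"grip":38,"tx":0,"ty":-0.4,"tz":0,"wx":0,"wy":0,"wz":0},{"grip":36,"tx":0,"ty":-0.3,"tz":0,"wx":0,"wy":0,"wz":0},{"grip":34,"tx":0,"ty":-0.3,"tz":0,"wx":0,"wy":0,"wz":0},{"grip":32,"tx":0,"ty":-0.3,"tz":0,"wx":0,"wy":0,"wz":0},{"grip":30,"tx":0,"ty":-0.2,"tz":0,"wx":0,"wy":0,"wz":0},{"grip":30,"tx":0,"ty":0,"tz":0,"wx":0,"wy":0,"wz":0},{"grip":30,"tx":0,"ty":0,"tz":0,"wx":0,"wy":0,"wz":0}]' 60; python3 - <<'E'
from h import *
st(); cap('wrist','w29'); cap('scene','g29');cap('side','s29')
crop('w29',205,140,300,200,8,'c51')
a=cv2.imread('pics/s29.png')[295:345,245:300];b=cv2.imread('pics/g29.png')[245:295,140:195]
cv2.imwrite('pics/c52.png',cv2.resize(np.hstack([a,b]),None,fx=7,fy=7,interpolation=cv2.INTER_CUBIC))
E
```

```text
time_s: 22.57
eef_pos: [631.7, -315.7, 153.1]
ee_rot: [-0.029, 0.028, -0.706, 0.707]
force: [-0.8, -0.4, 5.3]
grip_width: 0.355
t 22.57 p [ 631.7 -315.7  153.1] z [ 0.081 -0.997  0.   ] y [ 0. -0. -1.] F [-0.8 -0.4  5.3] w 30.3 q [-0.63  0.79  0.95 -0.    1.41  0.86]
```

View pics/c51.png

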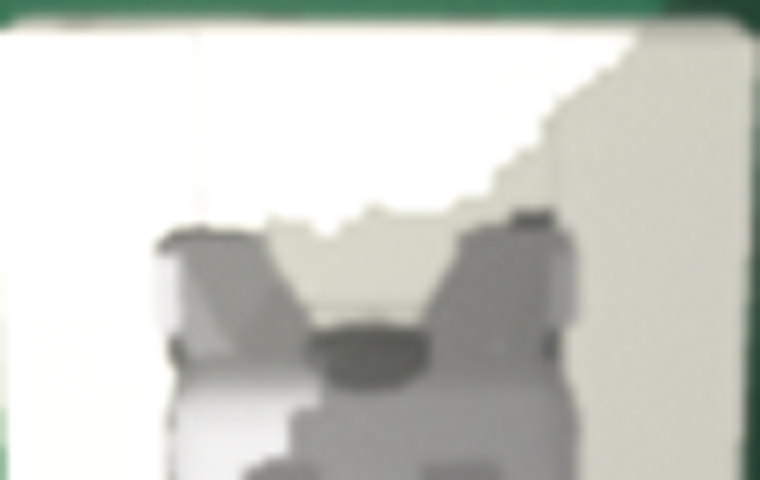

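View pics/c52.png

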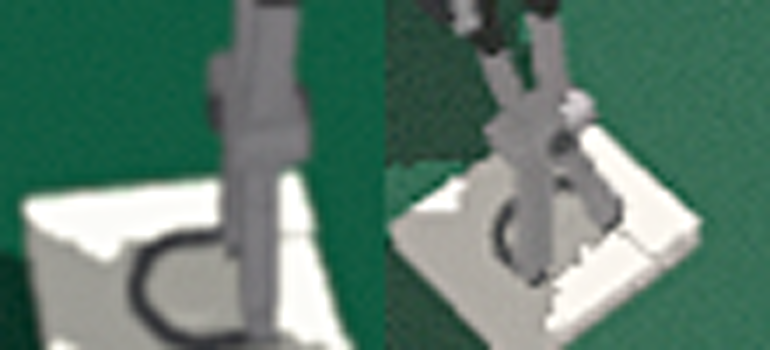

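```bash
python3 -m handwheel '[{"grip":28,"tx":0,"ty":-0.4,"tz":0,"wx":0,"wy":0,"wz":0},{"grip":26,"tx":0,"ty":-0.4,"tz":0,"wx":0,"wy":0,"wz":0},{"grip":24,"tx":0,"ty":-0.4,"tz":0,"wx":0,"wy":0,"wz":0},{"grip":22,"tx":0,"ty":-0.3,"tz":0,"wx":0,"wy":0,"wz":0},{"grip":20,"tx":0,"ty":0,"tz":0,"wx":0,"wy":0,"wz":0},{"grip":20,"tx":0,"ty":0,"tz":0,"wx":0,"wy":0,"wz":0},{"grip":20,"tx":0,"ty":0,"tz":0,"wx":0,"wy":0,"wz":0}]' 60; python3 - <<'E'
from h import *
st(); cap('wrist','w30'); cap('scene','g30');cap('side','s30')
crop('w30',205,140,300,200,8,'c53')
a=cv2.imread('pics/s30.png')[295:345,245:300];b=cv2.imread('pics/g30.png')[245:295,140:195]
cv2.imwrite('pics/c54.png',cv2.resize(np.hstack([a,b]),None,fx=7,fy=7,interpolation=cv2.INTER_CUBIC))
E
```

```text
time_s: 23.3
eef_pos: [631.4, -315.6, 153.9]
ee_rot: [0.028, -0.029, 0.707, -0.706]
force: [0.5, 0.4, -1.6]
grip_width: 0.322
t 23.3 p [ 631.4 -315.6  153.9] z [ 0.081 -0.997 -0.   ] y [-0.001  0.    -1.   ] F [ 0.5  0.4 -1.6] w 27.5 q [-0.63  0.79  0.95 -0.    1.41  0.86]
```

View pics/c53.png

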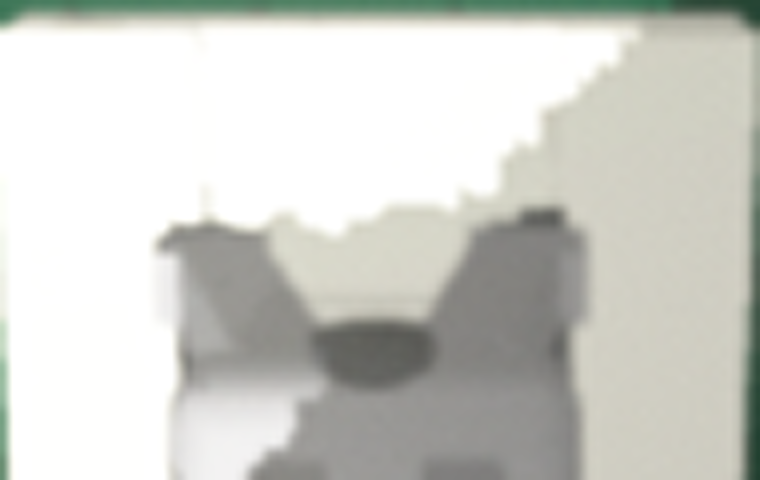

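View pics/c54.png

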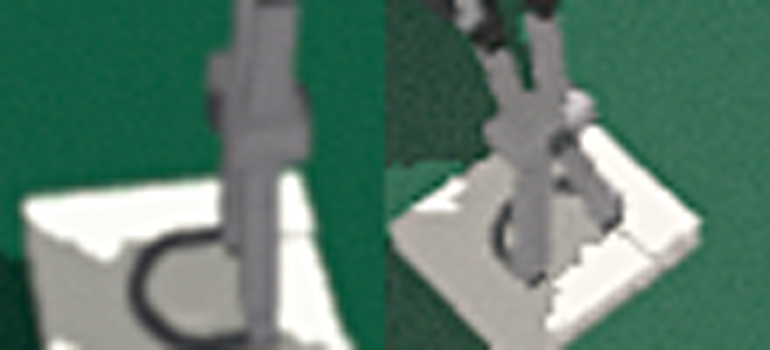

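```bash
python3 -m handwheel '[{"grip":20,"tx":0,"ty":-2,"tz":0,"wx":0,"wy":0,"wz":0},{"grip":20,"tx":0,"ty":-4,"tz":0,"wx":0,"wy":0,"wz":0},{"grip":20,"tx":0,"ty":-8,"tz":0,"wx":0,"wy":0,"wz":0},{"grip":20,"tx":0,"ty":-10,"tz":0,"wx":0,"wy":0,"wz":0},{"grip":20,"tx":0,"ty":-10,"tz":0,"wx":0,"wy":0,"wz":0},{"grip":20,"tx":0,"ty":-6,"tz":0,"wx":0,"wy":0,"wz":0},{"grip":20,"tx":0,"ty":0,"tz":0,"wx":0,"wy":0,"wz":0},{"grip":20,"tx":0,"ty":0,"tz":0,"wx":0,"wy":0,"wz":0}]' 60; python3 - <<'E'
from h import *
st(); cap('wrist','w31'); cap('scene','g31');cap('side','s31')
crop('w31',190,130,320,210,6,'c55')
a=cv2.imread('pics/s31.png')[270:345,235:310];b=cv2.imread('pics/g31.png')[220:295,130:205]
cv2.imwrite('pics/c56.png',cv2.resize(np.hstack([a,b]),None,fx=5.3,fy=5.3,interpolation=cv2.INTER_CUBIC))
E
```

```text
time_s: 24.12
eef_pos: [631.7, -315.6, 195.0]
ee_rot: [-0.029, 0.028, -0.706, 0.707]
force: [-0.8, -0.2, -1.4]
grip_width: 0.322
t 24.12 p [ 631.7 -315.6  195. ] z [ 0.081 -0.997  0.001] y [ 0.001 -0.    -1.   ] F [-0.8 -0.2 -1.4] w 27.5 q [-0.63  0.76  0.88 -0.    1.5   0.86]
```

View pics/c55.png

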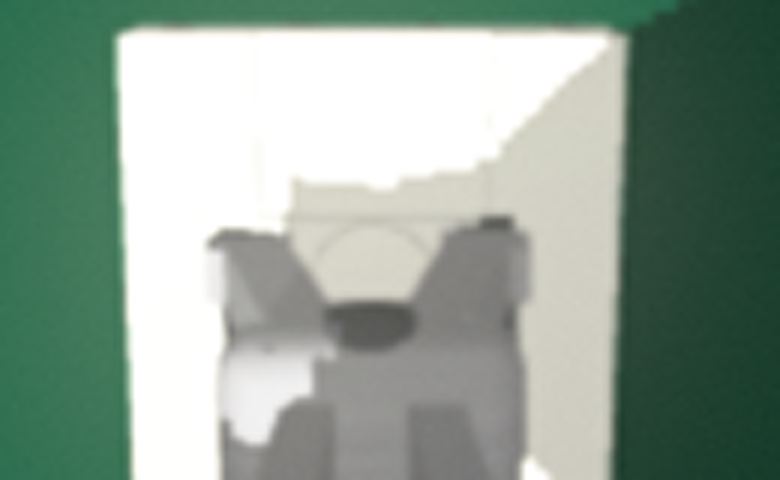

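View pics/c56.png

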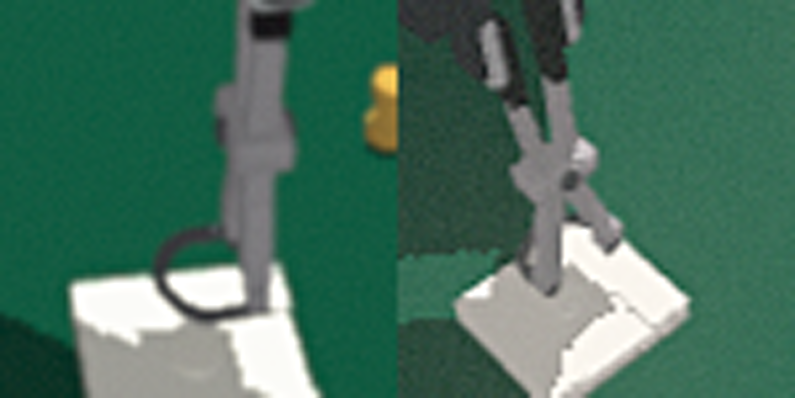

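```bash
python3 - <<'E'
from h import *
p,R,s=pose(); T=lambda X:(R.T@(X-p)).round(1)
crop('s31',250,295,300,345,14,'c57')
d=load('s31'); print(proj(d,p+R@[0,138,0]),proj(d,p+R@[14,138,0]))
e=load('g31'); print(proj(e,p+R@[14,138,0]))
crop('g31',140,250,190,290,14,'c58')
E
```

```text
[280.35798604 320.10943301] [273.12652174 320.85078806]
[160.46154156 266.72336459]
```

View pics/c57.png

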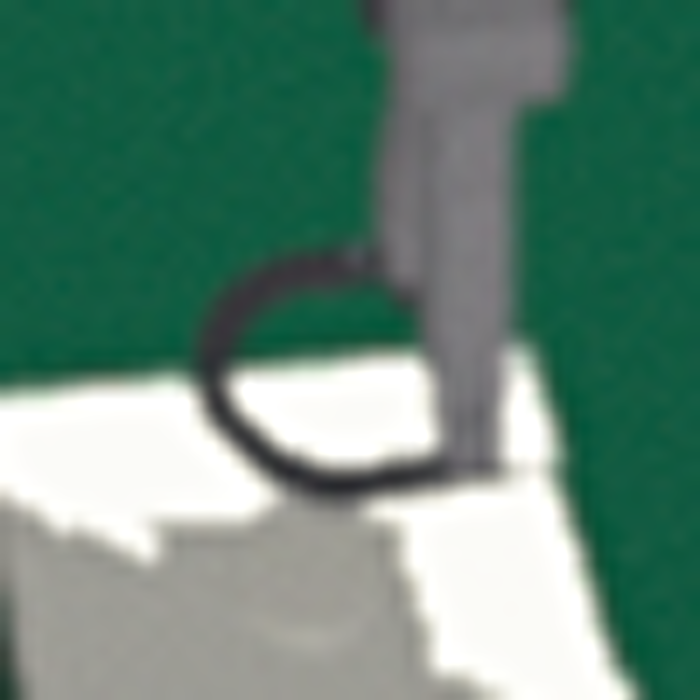

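View pics/c58.png

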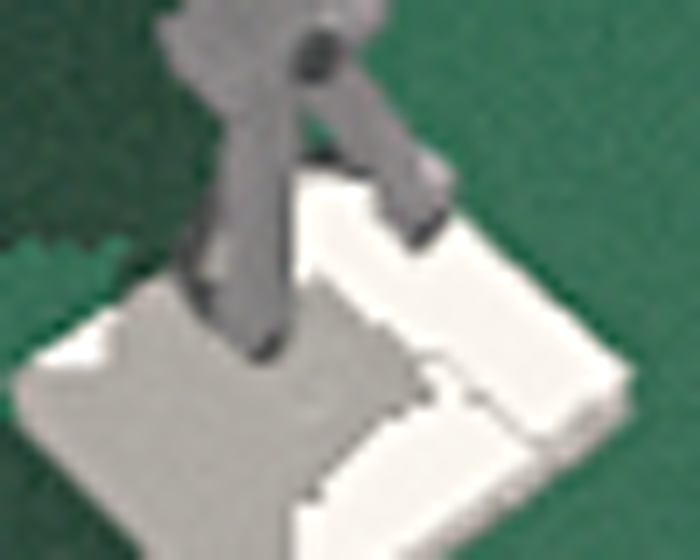

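```bash
python3 - <<'E'
from h import *
p,R,s=pose(); T=lambda X:(R.T@(X-p)).round(1)
d=load('s31')
P=[]
for u,v in [(211,360),(235,300),(275,268),(320,265),(345,265),(232,420),(270,462),(320,483),(370,480)]:
    X=T(at(d,250+u/14,295+v/14,p[2]-138.4)); P.append(X); print(X)
P=np.array(P)
A=np.c_[2*P[:,[0,2]],np.ones(len(P))]; s_=np.linalg.lstsq(A,(P[:,[0,2]]**2).sum(1),rcond=None)[0]; print('c',s_[:2],'r',np.sqrt(s_[2]+s_[0]**2+s_[1]**2))
print('jaw near tip',T(at(d,250+470/14,295+465/14,p[2]-138.4)))
E
```

```text
[ 29.  138.4  -2.7]
[ 23.8 138.4 -12.9]
[ 17.3 138.4 -17.9]
[ 11.  138.4 -17.6]
[  7.5 138.4 -17.2]
[ 28.1 138.4   8. ]
[ 24.4 138.4  15.7]
[ 18.5 138.4  20. ]
[ 11.9 138.4  20.4]
c [10.5855552   1.48184271] r 19.40509834487303
jaw near tip [ -1.8 138.4  19.7]
```

```bash
python3 -m handwheel '[{"grip":20,"tx":0,"ty":-15,"tz":-5,"wx":0,"wy":0,"wz":0},{"grip":20,"tx":2,"ty":-20,"tz":-15,"wx":0,"wy":0,"wz":0},{"grip":20,"tx":3,"ty":-15,"tz":-25,"wx":0,"wy":0,"wz":0},{"grip":20,"tx":3,"ty":-5,"tz":-32,"wx":0,"wy":0,"wz":0},{"grip":20,"tx":3,"ty":0,"tz":-35,"wx":0,"wy":0,"wz":0},{"grip":20,"tx":3,"ty":0,"tz":-35,"wx":0,"wy":0,"wz":0},{"grip":20,"tx":3,"ty":0,"tz":-35,"wx":0,"wy":0,"wz":0},{"grip":20,"tx":3,"ty":0,"tz":-35,"wx":0,"wy":0,"wz":0},{"grip":20,"tx":3,"ty":0,"tz":-35,"wx":0,"wy":0,"wz":0},{"grip":20,"tx":3,"ty":0,"tz":-35,"wx":0,"wy":0,"wz":0}]' 60; python3 -m handwheel '[{"grip":20,"tx":3,"ty":0,"tz":-28,"wx":0,"wy":0,"wz":0},{"grip":20,"tx":3,"ty":0,"tz":-20,"wx":0,"wy":0,"wz":0},{"grip":20,"tx":1,"ty":0,"tz":-12,"wx":0,"wy":0,"wz":0},{"grip":20,"tx":0,"ty":0,"tz":-5,"wx":0,"wy":0,"wz":0},{"grip":20,"tx":0,"ty":0,"tz":0,"wx":0,"wy":0,"wz":0},{"grip":20,"tx":0,"ty":0,"tz":0,"wx":0,"wy":0,"wz":0},{"grip":20,"tx":0,"ty":0,"tz":0,"wx":0,"wy":0,"wz":0}]'; python3 - <<'E'
from h import *
st(); cap('wrist','w32'); cap('scene','g32');cap('side','s32')
a=cv2.imread('pics/s32.png')[155:255,190:290];b=cv2.imread('pics/g32.png')[130:230,200:300]
cv2.imwrite('pics/c59.png',cv2.resize(np.hstack([a,b]),None,fx=4,fy=4,interpolation=cv2.INTER_CUBIC))
E
```

```text
time_s: 25.1
eef_pos: [581.9, -30.0, 249.2]
ee_rot: [0.028, -0.029, 0.707, -0.706]
force: [0.4, 0.1, -2.2]
grip_width: 0.316
time_s: 25.68
eef_pos: [570.6, 31.4, 249.3]
ee_rot: [-0.028, 0.028, -0.706, 0.707]
force: [0.6, 1.3, -2.7]
grip_width: 0.321
t 25.68 p [570.6  31.4 249.3] z [ 0.079 -0.997  0.   ] y [-0. -0. -1.] F [ 0.6  1.3 -2.7] w 27.4 q [-0.15  0.41  1.32 -0.    1.42  1.34]
```

View pics/c59.png

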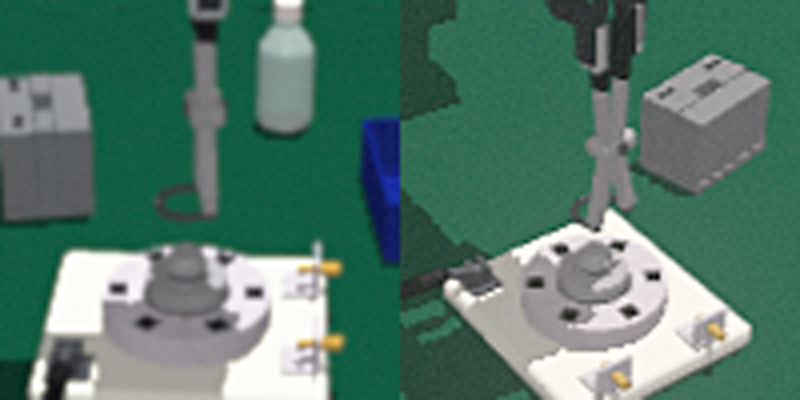

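View pics/w32.png

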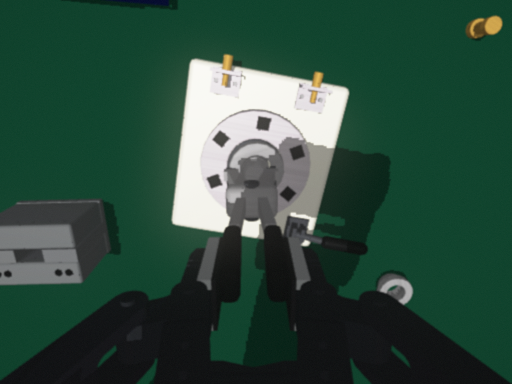

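```bash
python3 -m handwheel '[{"grip":20,"tx":0,"ty":8,"tz":0,"wx":0,"wy":0,"wz":0},{"grip":20,"tx":0,"ty":12,"tz":0,"wx":0,"wy":0,"wz":0},{"grip":20,"tx":0,"ty":7,"tz":0,"wx":0,"wy":0,"wz":0},{"grip":20,"tx":0,"ty":0,"tz":0,"wx":0,"wy":0,"wz":0},{"grip":20,"tx":0,"ty":0,"tz":0,"wx":0,"wy":0,"wz":0},{"grip":20,"tx":0,"ty":0,"tz":0,"wx":0,"wy":0,"wz":0}]'; python3 - <<'E'
from h import *
st(); cap('wrist','w33'); cap('scene','g33');cap('side','s33')
crop('s33',215,195,265,245,14,'c60'); crop('g33',225,170,275,220,14,'c61'); crop('w33',200,130,310,210,7,'c62')
E
```

```text
time_s: 26.33
eef_pos: [570.6, 32.5, 223.0]
ee_rot: [-0.029, 0.028, -0.706, 0.707]
force: [0.6, 0.2, -2.6]
grip_width: 0.319
t 26.33 p [570.6  32.5 223. ] z [ 0.081 -0.997  0.   ] y [ 0.001 -0.    -1.   ] F [ 0.6  0.2 -2.6] w 27.2 q [-0.15  0.42  1.37 -0.    1.35  1.34]
```

View pics/c60.png

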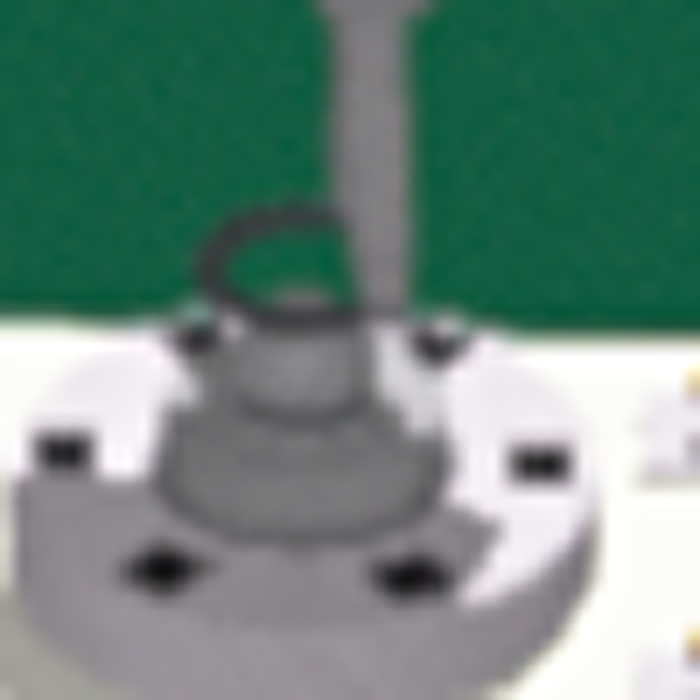

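View pics/c61.png

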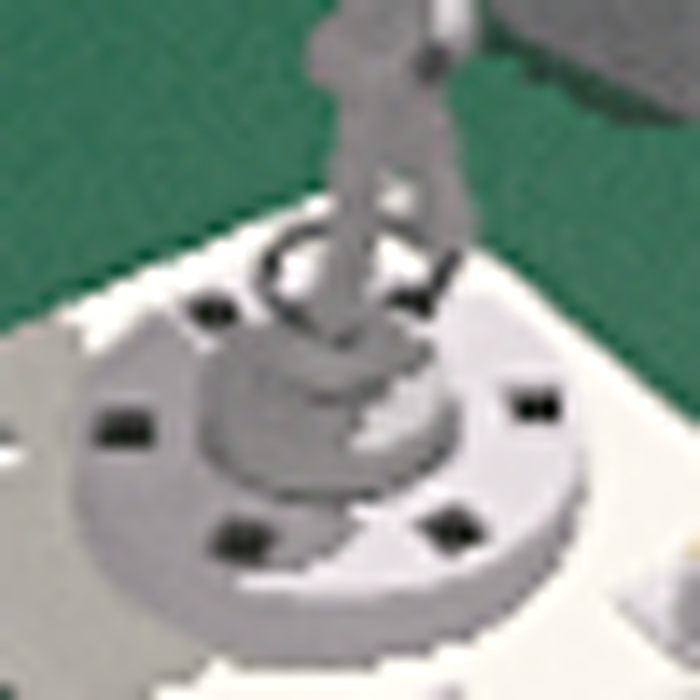

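View pics/c62.png

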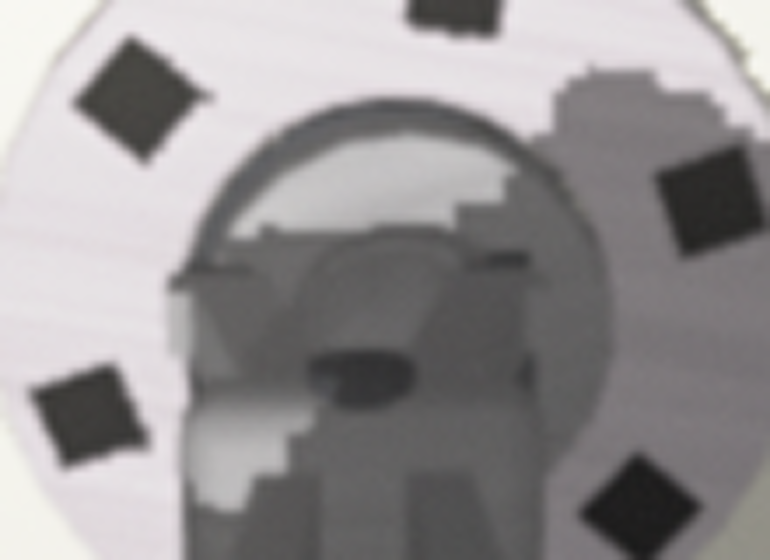

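```bash
python3 - <<'E'
from h import *
crop('s11',215,195,265,245,14,'c63'); crop('g11',225,170,275,220,14,'c64')
E
```

```text
(no output)
```

View pics/c63.png

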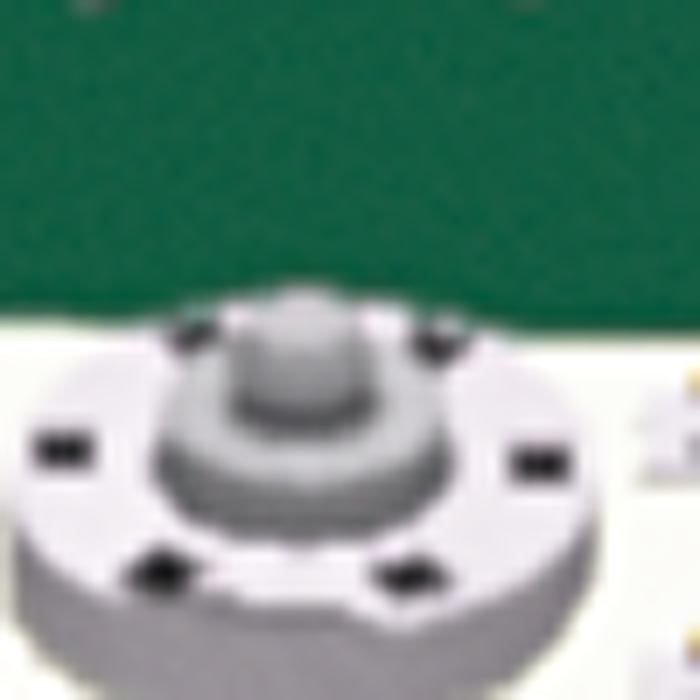

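View pics/c64.png

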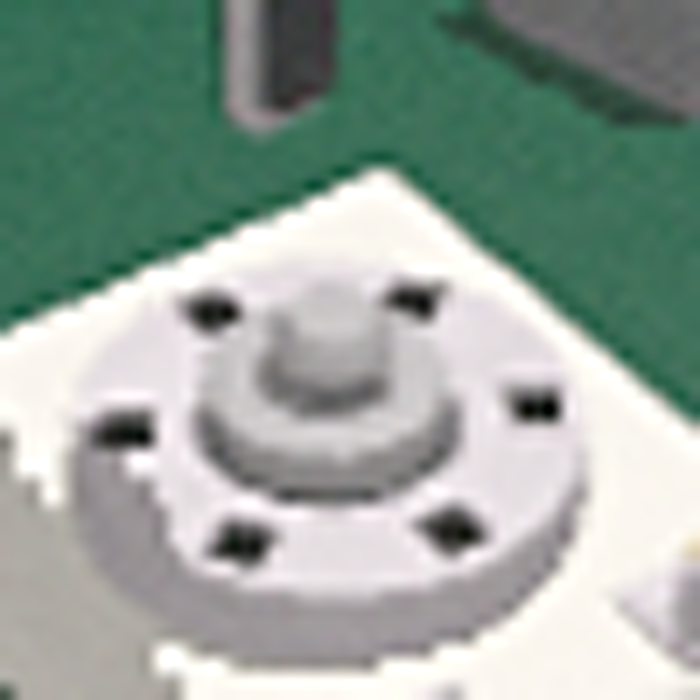

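```bash
python3 - <<'E'
from h import *
p,R,s=pose(); T=lambda X:(R.T@(X-p)).round(1)
for f in ('s11','g11'):
    d=load(f); 
    r=edgefit(d,[557,28],45,58,win=6); r2=edgefit(d,[557,28],59,28,win=6); print(f,r,r2)
    print(' tool', T(np.r_[r[0],60]),T(np.r_[r2[0],60]))
d=load('s33'); z=p[2]-138.4
for n,u,v in [('left cl',208,262),('left out',195,262),('far cl',290,216),('near cl',290,320),('far2',320,218),('near2',330,322),('tip near',387,305)]:
    X=at(d,215+u/14,195+v/14,z); print(n,X.round(1),T(X))
d=load('g33')
for n,u,v in [('left out',258,275),('left cl',270,275),('near cl?',330,338),('far cl',395,225),('lug near',345,340),('lug far',415,300)]:
    X=at(d,225+u/14,170+v/14,z); print(n,X.round(1),T(X))
for f in ('s33','g33'):
    d=load(f); c=np.array([215,195]) if f[0]=='s' else np.array([225,170])
    for X in ([558.9,30.4],[558.9,28.5]): print(f,X,[((proj(d,[*X,zz])-c)*14).round(0).tolist() for zz in (76,84.6)])
E
```

```text
s11 (array([557.93543381,  29.50319813]), np.float64(54.0056065060687), np.float64(1.0896008466321767)) (array([559.62469759,  27.98340756]), np.float64(31.610812716179648), np.float64(0.8632872921235304))
 tool [ 13.  163.    2.1] [ 11.4 163.    3.7]
g11 (array([558.85927959,  26.78140442]), np.float64(55.15931086469344), np.float64(0.92071560074411)) (array([555.89158909,  27.405823  ]), np.float64(30.222099164335397), np.float64(0.8879457082771864))
 tool [ 12.3 163.    4.8] [ 15.2 163.    4. ]
left cl [542.1  29.7  84.6] [ 28.7 138.4   0.6]
left out [539.7  29.8  84.6] [ 31.1 138.4   0.3]
far cl [558.1  46.   84.6] [ 11.5 138.4 -14.3]
near cl [556.9   8.4  84.6] [ 15.7 138.4  23. ]
far2 [563.8  45.   84.6] [  5.9 138.4 -12.9]
near2 [564.3   7.4  84.6] [  8.4 138.4  24.6]
tip near [575.1  12.9  84.6] [ -2.8 138.4  20. ]
left out [547.7  16.4  84.6] [ 24.2 138.4  14.3]
left cl [549.4  18.4  84.6] [ 22.4 138.4  12.4]
near cl? [574.2  14.   84.6] [ -2.  138.4  18.9]
far cl [554.2  50.8  84.6] [ 15.  138.4 -19.5]
lug near [576.8  15.9  84.6] [ -4.8 138.4  17.1]
lug far [576.6  36.4  84.6] [ -6.2 138.4  -3.3]
s33 [558.9, 30.4] [[297.0, 297.0], [297.0, 258.0]]
s33 [558.9, 28.5] [[297.0, 302.0], [297.0, 264.0]]
g33 [558.9, 30.4] [[340.0, 304.0], [340.0, 273.0]]
g33 [558.9, 28.5] [[333.0, 307.0], [334.0, 277.0]]
```

```bash
python3 - <<'E'
from h import *
p,R,s=pose(); T=lambda X:(R.T@(X-p)).round(2)
d=load('w33'); q=lambda u,v,z: at(d,200+u/7,130+v/7,z)
for n,u,v,z in [('stub far',388,228,76),('stub L',300,300,76),('stub R',475,300,76),('bush L',190,320,59),('bush R',612,320,59),('bush top far',400,98,45),('jaw mid',360,280,223-131),('lugmid',351,265,84.6),('jaw far',360,265,223-131)]:
    X=q(u,v,z); print(n,X.round(1),T(X))
x=at(d,255.4,170,59); print(edgefit(d,[558,30],45,58,win=7),edgefit(d,[558,30],59,28,win=5))
crop('w33',205,140,290,200,9,'c65')
E
```

```text
stub far [575.5  31.3  76. ] [ -4.68 147.04   1.68]
stub L [565.3  41.6  76. ] [  4.62 147.03  -9.37]
stub R [567.1  19.6  76. ] [  4.64 147.03  12.62]
bush L [556.5  56.1  59. ] [ 12.25 164.01 -24.59]
bush R [561.   0.  59.] [ 12.3  164.03  31.69]
bush top far [585.9  30.3  45. ] [-14.9  178.05   3.49]
jaw mid [573.   34.5  92. ] [ -2.42 131.03  -1.74]
lugmid [572.7  35.6  84.6] [ -2.25 138.43  -2.87]
jaw far [574.8  34.7  92. ] [ -4.26 131.04  -1.74]
(array([558.27072868,  28.88323371]), np.float64(57.727073250512895), np.float64(0.3322094692789719)) (array([560.12380909,  28.89728869]), np.float64(28.88680803811647), np.float64(0.5722331748356595))
```

View pics/c65.png

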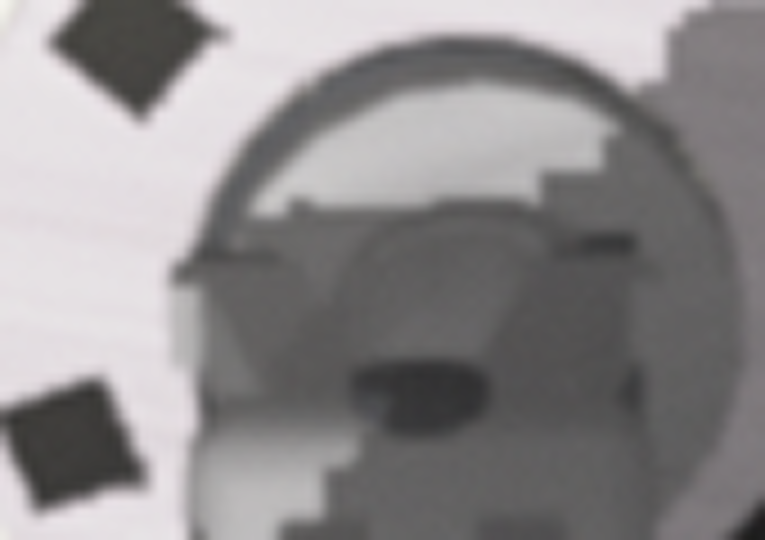

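```bash
python3 -m handwheel '[{"grip":20,"tx":-0.6,"ty":0,"tz":1.4,"wx":0,"wy":0,"wz":0},{"grip":20,"tx":0,"ty":0,"tz":1.5,"wx":0,"wy":0,"wz":0},{"grip":20,"tx":0,"ty":0,"tz":1.5,"wx":0,"wy":0,"wz":0},{"grip":20,"tx":0,"ty":2,"tz":0,"wx":0,"wy":0,"wz":0},{"grip":20,"tx":0,"ty":0,"tz":0,"wx":0,"wy":0,"wz":0},{"grip":20,"tx":0,"ty":0,"tz":0,"wx":0,"wy":0,"wz":0}]'; python3 - <<'E'
from h import *
st(); cap('wrist','w34'); cap('scene','g34');cap('side','s34')
crop('w34',205,140,290,200,9,'c67')
a=cv2.imread('pics/s34.png')[195:245,215:265];b=cv2.imread('pics/g34.png')[170:220,225:275]
cv2.imwrite('pics/c66.png',cv2.resize(np.hstack([a,b]),None,fx=7.9,fy=7.9,interpolation=cv2.INTER_CUBIC))
d=load('w34');print(edgefit(d,[558,28],45,58,win=7)); p,R,s=pose(); print(R.T@(np.r_[edgefit(d,[558,28],45,58,win=7)[0],45]-p))
E
```

```text
time_s: 26.98
eef_pos: [571.2, 28.3, 220.4]
ee_rot: [0.028, -0.029, 0.707, -0.706]
force: [0.0, 0.5, -1.5]
grip_width: 0.324
t 26.98 p [571.2  28.3 220.4] z [ 0.081 -0.997 -0.   ] y [-0.  0. -1.] F [ 0.   0.5 -1.5] w 27.6 q [-0.16  0.42  1.37  0.    1.35  1.33]
(array([558.12180958,  28.78751231]), np.float64(57.81995547144612), np.float64(0.28106196753942214))
[ 13.11512423 175.51274071  -1.51014399]
```

View pics/c66.png

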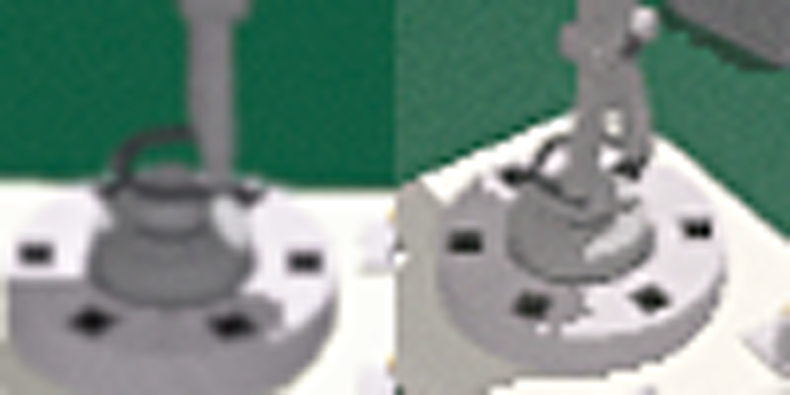

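View pics/c67.png

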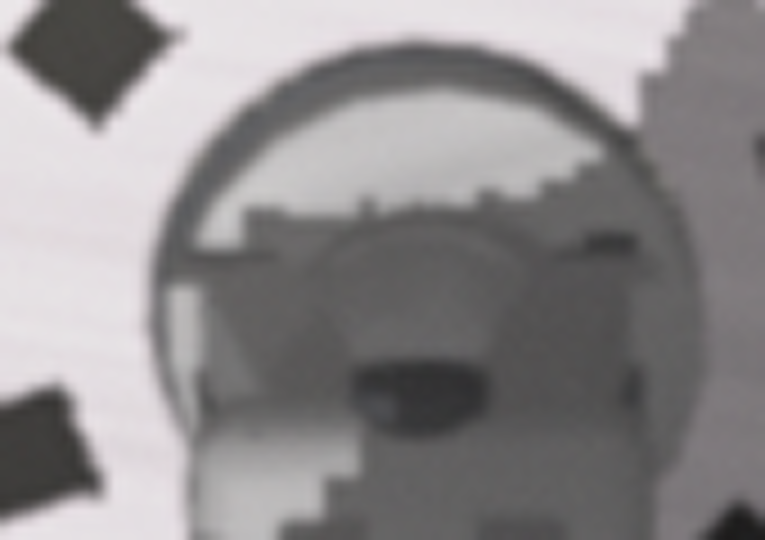

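```bash
python3 - <<'E'
from h import *
crop('s34',222,205,257,235,22,'c68'); crop('g34',237,178,267,208,20,'c69')
E
```

```text
(no output)
```

View pics/c68.png

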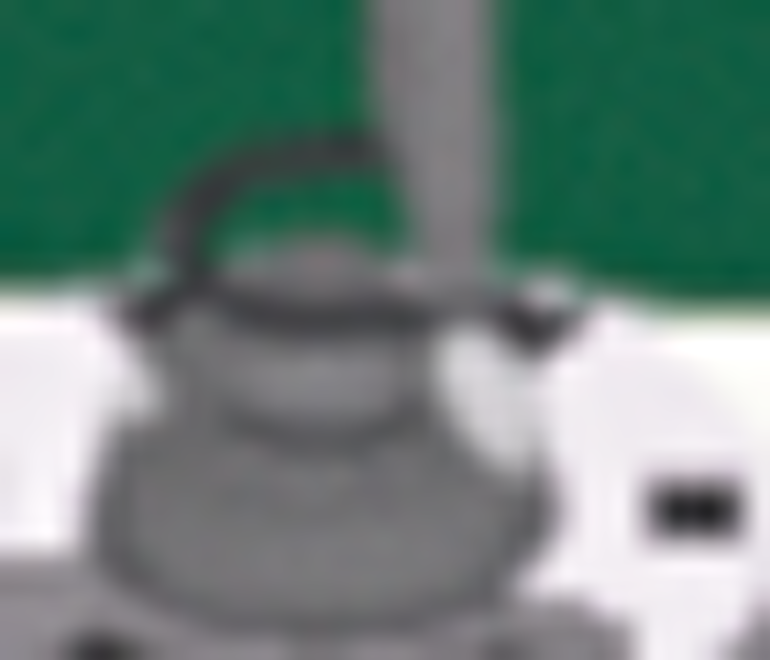

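View pics/c69.png

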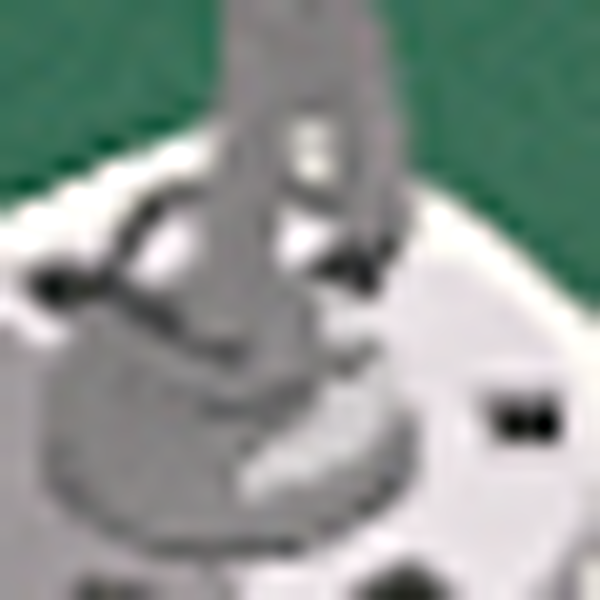

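```bash
python3 -m handwheel '[{"grip":20,"tx":0,"ty":1,"tz":0.7,"wx":0,"wy":0,"wz":0},{"grip":20,"tx":0,"ty":2,"tz":0,"wx":0,"wy":0,"wz":0},{"grip":20,"tx":0,"ty":2,"tz":0,"wx":0,"wy":0,"wz":0},{"grip":20,"tx":0,"ty":2,"tz":0,"wx":0,"wy":0,"wz":0},{"grip":20,"tx":0,"ty":0,"tz":0,"wx":0,"wy":0,"wz":0},{"grip":20,"tx":0,"ty":0,"tz":0,"wx":0,"wy":0,"wz":0},{"grip":20,"tx":0,"ty":0,"tz":0,"wx":0,"wy":0,"wz":0}]'; python3 - <<'E'
from h import *
st(); cap('wrist','w35'); cap('scene','g35');cap('side','s35')
crop('w35',205,140,290,200,9,'c71')
a=cv2.imread('pics/s35.png')[205:240,222:257];b=cv2.imread('pics/g35.png')[176:211,234:269]
cv2.imwrite('pics/c70.png',cv2.resize(np.hstack([a,b]),None,fx=11.3,fy=11.3,interpolation=cv2.INTER_CUBIC))
E
```

```text
time_s: 27.72
eef_pos: [571.4, 27.6, 213.6]
ee_rot: [-0.029, 0.029, -0.707, 0.707]
force: [0.1, -0.9, -2.5]
grip_width: 0.323
t 27.72 p [571.4  27.6 213.6] z [ 0.081 -0.997  0.   ] y [ 0. -0. -1.] F [ 0.1 -0.9 -2.5] w 27.6 q [-0.16  0.43  1.38  0.    1.33  1.33]
```

View pics/c70.png

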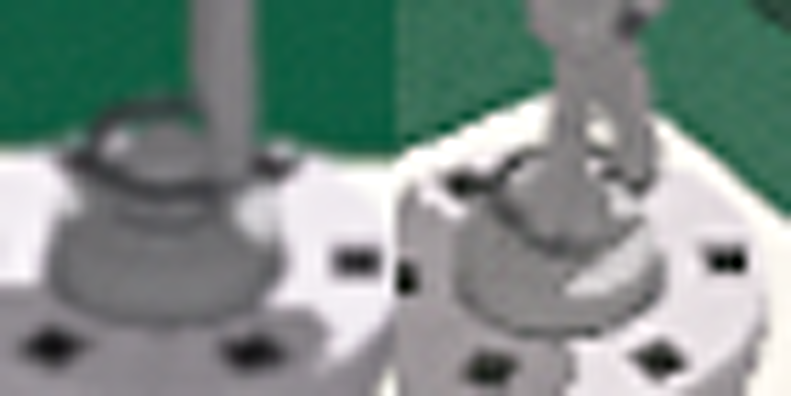

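View pics/c71.png

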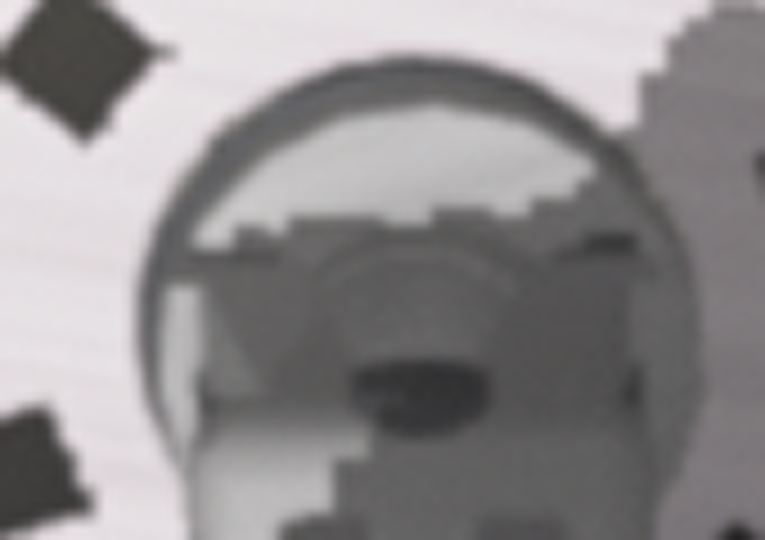

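```bash
python3 -m handwheel '[{"grip":20,"tx":0.6,"ty":1,"tz":0,"wx":0,"wy":0,"wz":0},{"grip":20,"tx":0,"ty":1.5,"tz":0,"wx":0,"wy":0,"wz":0},{"grip":20,"tx":0,"ty":1.5,"tz":0,"wx":0,"wy":0,"wz":0},{"grip":20,"tx":0,"ty":1,"tz":0,"wx":0,"wy":0,"wz":0},{"grip":20,"tx":0,"ty":0,"tz":0,"wx":0,"wy":0,"wz":0},{"grip":20,"tx":0,"ty":0,"tz":0,"wx":0,"wy":0,"wz":0},{"grip":20,"tx":0,"ty":0,"tz":0,"wx":0,"wy":0,"wz":0}]'; python3 - <<'E'
from h import *
st(); print(sense()['wrist_torque'].round(2)); cap('wrist','w36'); cap('scene','g36');cap('side','s36')
crop('s36',222,205,257,235,20,'c72'); crop('g36',237,180,267,210,20,'c73')
E
```

```text
time_s: 28.45
eef_pos: [570.8, 27.6, 208.5]
ee_rot: [-0.029, 0.029, -0.707, 0.707]
force: [-0.1, -0.2, -2.5]
grip_width: 0.319
t 28.45 p [570.8  27.6 208.5] z [ 0.081 -0.997  0.   ] y [ 0. -0. -1.] F [-0.1 -0.2 -2.5] w 27.3 q [-0.16  0.43  1.39  0.    1.32  1.33]
[-0.08 -0.03 -0.  ]
```

View pics/c72.png

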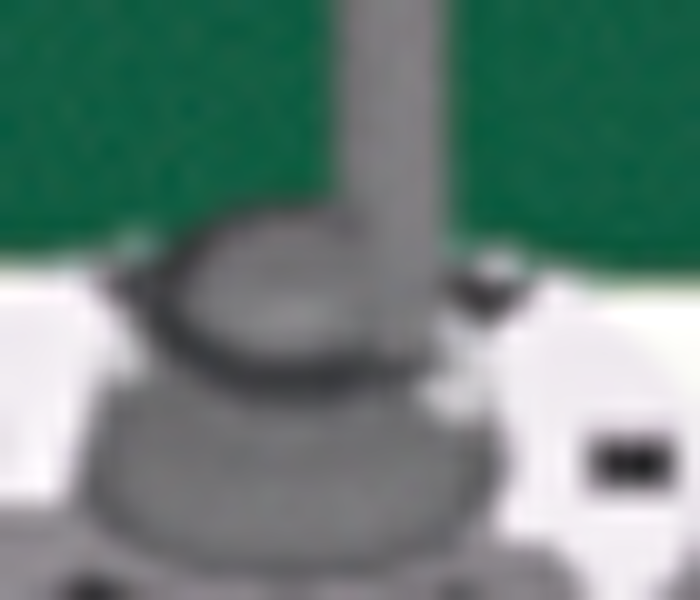

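View pics/c73.png

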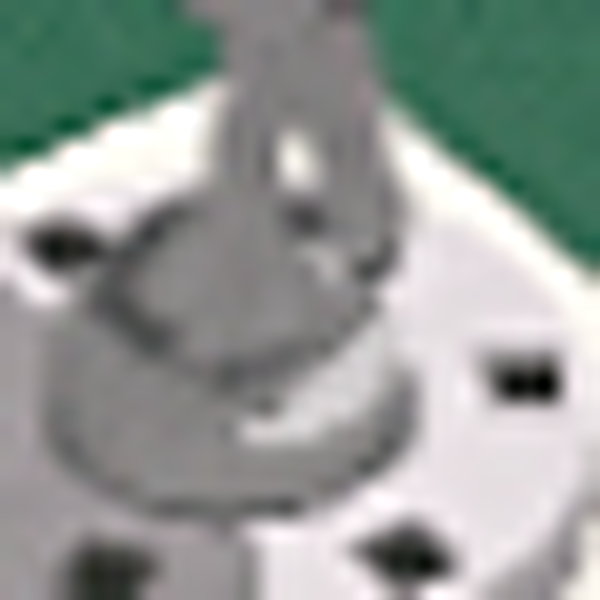

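```bash
python3 -m handwheel '[{"grip":20,"tx":0.7,"ty":0,"tz":0,"wx":0,"wy":0,"wz":0},{"grip":20,"tx":0,"ty":1,"tz":0,"wx":0,"wy":0,"wz":0},{"grip":20,"tx":0,"ty":1,"tz":0,"wx":0,"wy":0,"wz":0},{"grip":20,"tx":0,"ty":1,"tz":0,"wx":0,"wy":0,"wz":0},{"grip":20,"tx":0,"ty":0,"tz":0,"wx":0,"wy":0,"wz":0},{"grip":20,"tx":0,"ty":0,"tz":0,"wx":0,"wy":0,"wz":0},{"grip":20,"tx":0,"ty":0,"tz":0,"wx":0,"wy":0,"wz":0}]'; python3 - <<'E'
from h import *
st(); print(sense()['wrist_torque'].round(2)); cap('wrist','w37'); cap('scene','g37');cap('side','s37')
crop('s37',222,205,257,235,20,'c74'); crop('g37',237,180,267,210,20,'c75'); crop('w37',205,140,290,200,9,'c76')
E
```

```text
time_s: 29.18
eef_pos: [570.1, 27.5, 205.5]
ee_rot: [-0.029, 0.029, -0.707, 0.707]
force: [0.1, 0.4, -2.3]
grip_width: 0.318
t 29.18 p [570.1  27.5 205.5] z [ 0.081 -0.997  0.   ] y [ 0. -0. -1.] F [ 0.1  0.4 -2.3] w 27.1 q [-0.16  0.43  1.39 -0.    1.31  1.33]
[-0.01  0.05 -0.  ]
```

View pics/c74.png

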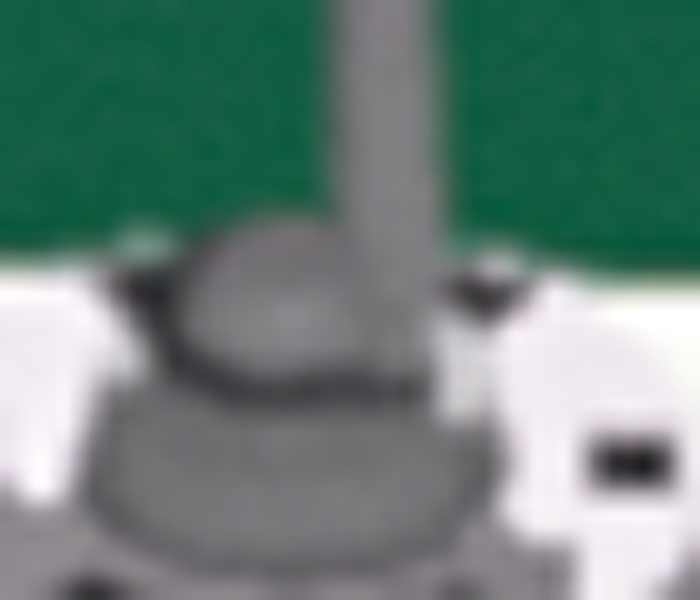

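View pics/c75.png

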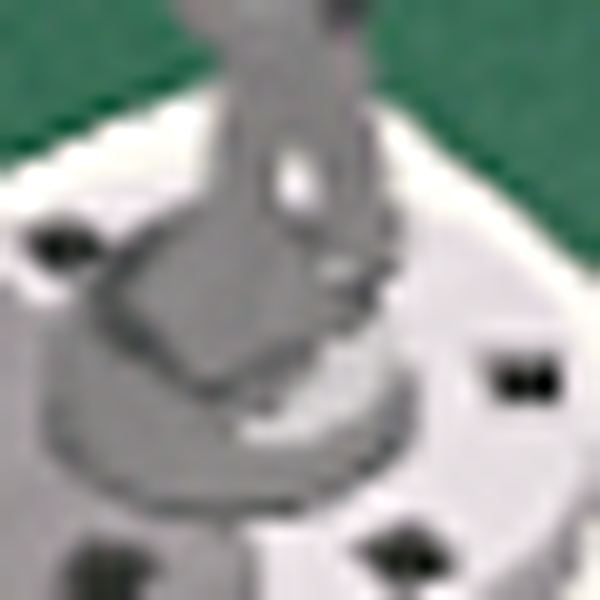

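View pics/c76.png

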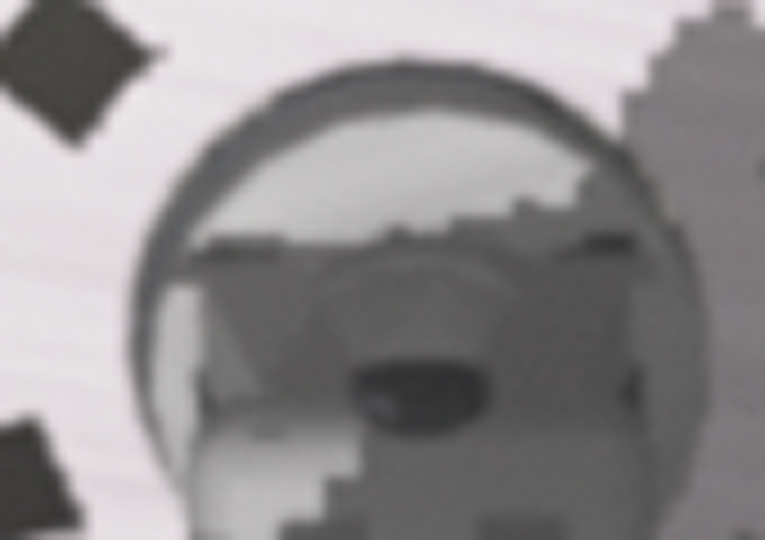

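```bash
python3 - <<'E'
from h import *
ims=[cv2.resize(cv2.imread(f'pics/{f}.png')[155:185,218:282],None,fx=6,fy=6,interpolation=cv2.INTER_CUBIC) for f in ('w34','w35','w36','w37')]
cv2.imwrite('pics/c77.png',np.vstack([np.hstack(ims[:2]),np.hstack(ims[2:])]))
E
```

```text
(no output)
```

View pics/c77.png

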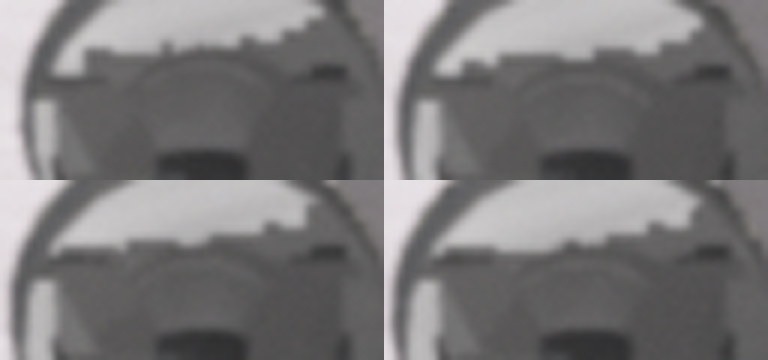

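```bash
python3 -m handwheel '[{"grip":20,"tx":0,"ty":1.2,"tz":0,"wx":0,"wy":0,"wz":0},{"grip":20,"tx":0,"ty":1.3,"tz":0,"wx":0,"wy":0,"wz":0},{"grip":20,"tx":0,"ty":1.2,"tz":0,"wx":0,"wy":0,"wz":0},{"grip":20,"tx":0,"ty":1,"tz":0,"wx":0,"wy":0,"wz":0},{"grip":20,"tx":0,"ty":0,"tz":0,"wx":0,"wy":0,"wz":0},{"grip":20,"tx":0,"ty":0,"tz":0,"wx":0,"wy":0,"wz":0},{"grip":20,"tx":0,"ty":0,"tz":0,"wx":0,"wy":0,"wz":0}]'; python3 -c "
from h import *
for i in range(3): print(sense()['force'].round(2))
print(sense()['wrist_torque'].round(2))"
python3 -m handwheel '[{"grip":20,"tx":0,"ty":0.6,"tz":0,"wx":0,"wy":0,"wz":0},{"grip":20,"tx":0,"ty":0,"tz":0,"wx":0,"wy":0,"wz":0},{"grip":20,"tx":0,"ty":0,"tz":0,"wx":0,"wy":0,"wz":0},{"grip":20,"tx":0,"ty":0,"tz":0,"wx":0,"wy":0,"wz":0}]'
python3 -m handwheel '[{"grip":20,"tx":0,"ty":0.6,"tz":0,"wx":0,"wy":0,"wz":0},{"grip":20,"tx":0,"ty":0,"tz":0,"wx":0,"wy":0,"wz":0},{"grip":20,"tx":0,"ty":0,"tz":0,"wx":0,"wy":0,"wz":0},{"grip":20,"tx":0,"ty":0,"tz":0,"wx":0,"wy":0,"wz":0}]'
```

```text
time_s: 29.92
eef_pos: [570.3, 27.5, 201.3]
ee_rot: [-0.029, 0.028, -0.706, 0.707]
force: [0.6, 0.0, 3.9]
grip_width: 0.32
[0.58 0.04 3.95]
[0.58 0.04 3.95]
[0.58 0.04 3.95]
[ 0.1  -0.06 -0.02]
time_s: 30.25
eef_pos: [570.5, 27.5, 201.2]
ee_rot: [-0.029, 0.028, -0.706, 0.707]
force: [-0.9, -0.3, 7.3]
grip_width: 0.319
time_s: 30.58
eef_pos: [570.6, 27.5, 201.1]
ee_rot: [-0.03, 0.028, -0.706, 0.707]
force: [-0.7, 0.8, 10.8]
grip_width: 0.319
```

```bash
python3 -m handwheel '[{"grip":20,"tx":0.2,"ty":-1.6,"tz":0,"wx":0,"wy":0,"wz":0},{"grip":20,"tx":0,"ty":0,"tz":0,"wx":0,"wy":0,"wz":0},{"grip":20,"tx":0,"ty":0,"tz":0,"wx":0,"wy":0,"wz":0},{"grip":20,"tx":0,"ty":0,"tz":0,"wx":0,"wy":0,"wz":0}]'; python3 - <<'E'
from h import *
st(); cap('wrist','w38'); cap('scene','g38');cap('side','s38')
crop('s38',222,205,257,235,20,'c78'); crop('g38',237,180,267,210,20,'c79')
for f,c in (('s38',[222,205]),('g38',[237,180])):
    d=load(f)
    for z in (59,62,63,64,76): print(f,z,((proj(d,[557.9,28.3,z])-c)*20).round(0),((proj(d,[557.9,28.3-20.5,z])-c)*20).round(0),((proj(d,[557.9-20.8,28.3,z])-c)*20).round(0))
E
```

```text
time_s: 30.92
eef_pos: [570.0, 27.5, 201.4]
ee_rot: [-0.029, 0.028, -0.707, 0.707]
force: [0.0, 0.2, 4.2]
grip_width: 0.32
t 30.92 p [570.   27.5 201.4] z [ 0.081 -0.997  0.   ] y [ 0.001 -0.    -1.   ] F [0.  0.2 4.2] w 27.4 q [-0.16  0.44  1.4   0.    1.3   1.33]
s38 59 [278. 341.] [283. 425.] [122. 345.]
s38 62 [278. 322.] [283. 406.] [122. 326.]
s38 63 [278. 316.] [283. 400.] [122. 319.]
s38 64 [278. 309.] [283. 393.] [122. 313.]
s38 76 [277. 233.] [283. 316.] [120. 236.]
g38 59 [230. 322.] [130. 378.] [143. 258.]
g38 62 [230. 307.] [130. 363.] [143. 243.]
g38 63 [230. 302.] [130. 358.] [142. 238.]
g38 64 [231. 297.] [130. 353.] [142. 233.]
g38 76 [231. 236.] [130. 292.] [142. 173.]
```

View pics/c78.png

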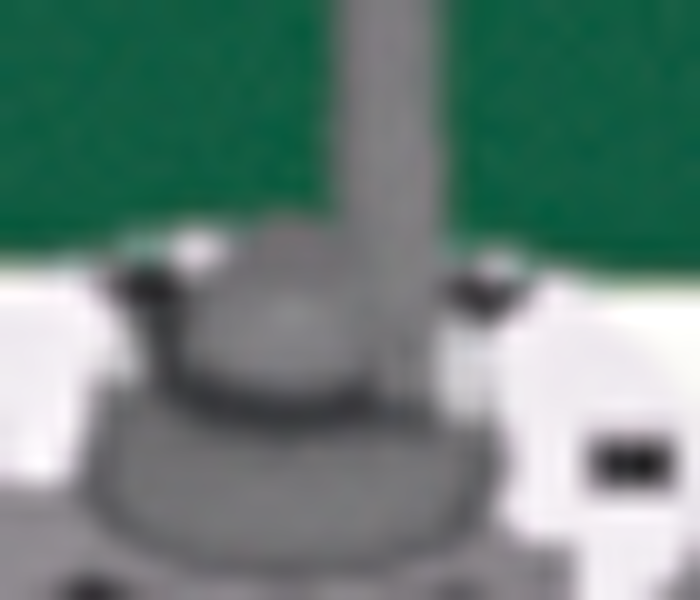

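View pics/c79.png

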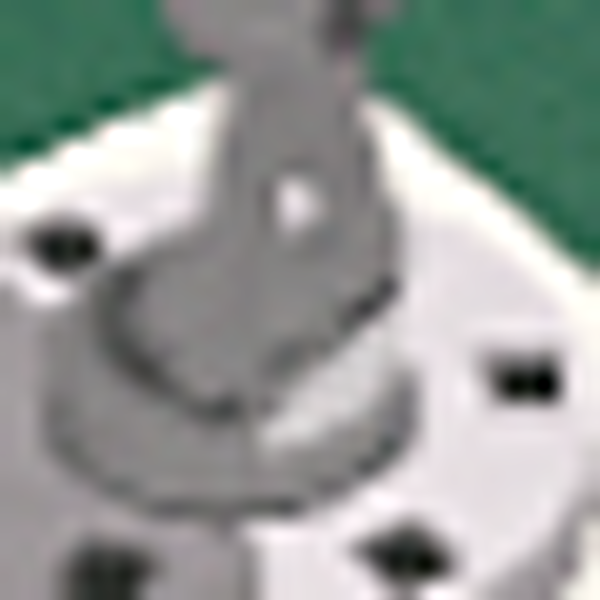

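```bash
python3 -m handwheel '[{"grip":20,"tx":0,"ty":-0.6,"tz":0,"wx":0,"wy":0,"wz":0},{"grip":20,"tx":0.7,"ty":0,"tz":0,"wx":0,"wy":0,"wz":0},{"grip":20,"tx":0,"ty":0,"tz":0,"wx":0,"wy":0,"wz":0},{"grip":20,"tx":0,"ty":0,"tz":0,"wx":0,"wy":0,"wz":0},{"grip":20,"tx":0,"ty":0,"tz":0,"wx":0,"wy":0,"wz":0}]'; python3 - <<'E'
from h import *
st(); print(sense()['wrist_torque'].round(2)); cap('wrist','w39'); cap('scene','g39');cap('side','s39')
a=cv2.imread('pics/s39.png')[205:235,222:257];b=cv2.imread('pics/w39.png')[145:190,215:280]
cv2.imwrite('pics/c80.png',np.hstack([cv2.resize(a,(420,360),interpolation=cv2.INTER_CUBIC),cv2.resize(b,(520,360),interpolation=cv2.INTER_CUBIC)])[:, :798])
p,R,s=pose(); d=load('w39'); f=edgefit(d,[558,28],45,58,win=7); print(f, R.T@(np.r_[f[0],45]-p))
E
```

```text
time_s: 31.48
eef_pos: [569.2, 27.4, 201.5]
ee_rot: [0.028, -0.029, 0.707, -0.707]
force: [3.0, 0.9, -1.0]
grip_width: 0.316
t 31.48 p [569.2  27.4 201.5] z [ 0.081 -0.997 -0.   ] y [-0.  0. -1.] F [ 3.   0.9 -1. ] w 27.0 q [-0.16  0.43  1.4   0.    1.3   1.33]
[ 0.05 -0.65  0.01]
(array([558.53140697,  28.82330833]), np.float64(57.58405560080782), np.float64(0.33623032964699817)) [ 10.43125339 156.57868411  -2.2435079 ]
```

View pics/c80.png

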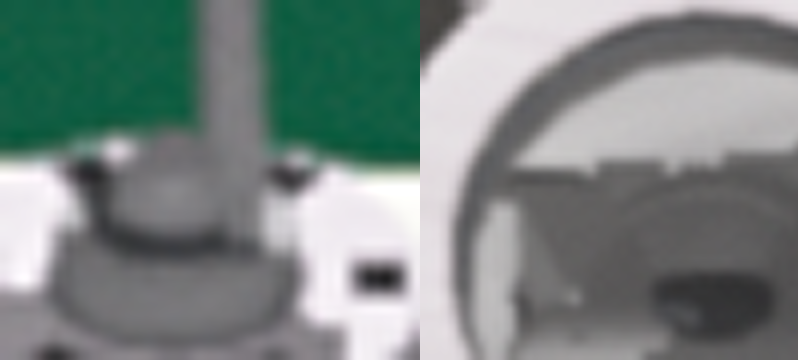

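```bash
R='{"grip":20}'; python3 -m handwheel '[{"grip":20,"tx":-1.6,"ty":-0.4,"tz":0,"wx":0,"wy":0,"wz":0},{"grip":20,"tx":0,"ty":0,"tz":0,"wx":0,"wy":0,"wz":0},{"grip":20,"tx":0,"ty":0,"tz":0,"wx":0,"wy":0,"wz":0},{"grip":20,"tx":0,"ty":0,"tz":0,"wx":0,"wy":0,"wz":0}]'; python3 -c "
from h import *
st(); print(sense()['wrist_torque'].round(2))"
python3 -m handwheel '[{"grip":20,"tx":-0.8,"ty":0,"tz":0,"wx":0,"wy":0,"wz":0},{"grip":20,"tx":0,"ty":0,"tz":0,"wx":0,"wy":0,"wz":0},{"grip":20,"tx":0,"ty":0,"tz":0,"wx":0,"wy":0,"wz":0},{"grip":20,"tx":0,"ty":0,"tz":0,"wx":0,"wy":0,"wz":0}]'; python3 -c "
from h import *
st(); print(sense()['wrist_torque'].round(2))"
python3 -m handwheel '[{"grip":20,"tx":-0.8,"ty":0,"tz":0,"wx":0,"wy":0,"wz":0},{"grip":20,"tx":0,"ty":0,"tz":0,"wx":0,"wy":0,"wz":0},{"grip":20,"tx":0,"ty":0,"tz":0,"wx":0,"wy":0,"wz":0},{"grip":20,"tx":0,"ty":0,"tz":0,"wx":0,"wy":0,"wz":0}]'; python3 -c "
from h import *
st(); print(sense()['wrist_torque'].round(2))"
```

```text
time_s: 31.97
eef_pos: [570.5, 27.6, 201.9]
ee_rot: [0.028, -0.029, 0.707, -0.706]
force: [0.0, 0.1, -2.5]
grip_width: 0.318
t 31.97 p [570.5  27.6 201.9] z [ 0.081 -0.997 -0.   ] y [-0.001  0.    -1.   ] F [ 0.   0.1 -2.5] w 27.2 q [-0.16  0.44  1.4  -0.    1.31  1.33]
[-0.06 -0.12  0.  ]
time_s: 32.3
eef_pos: [571.5, 27.6, 202.2]
ee_rot: [0.028, -0.029, 0.707, -0.707]
force: [-0.4, 0.6, -1.2]
grip_width: 0.321
t 32.3 p [571.5  27.6 202.2] z [ 0.081 -0.997 -0.   ] y [-0.  0. -1.] F [-0.4  0.6 -1.2] w 27.4 q [-0.16  0.44  1.39 -0.    1.31  1.33]
[-0.03 -0.03 -0.  ]
time_s: 32.63
eef_pos: [572.3, 27.7, 202.2]
ee_rot: [0.028, -0.029, 0.707, -0.707]
force: [-1.6, -0.9, -2.3]
grip_width: 0.314
t 32.63 p [572.3  27.7 202.2] z [ 0.081 -0.997 -0.   ] y [-0. -0. -1.] F [-1.6 -0.9 -2.3] w 26.8 q [-0.16  0.44  1.39 -0.    1.31  1.33]
[ 0.    0.16 -0.02]
```

```bash
python3 -m handwheel '[{"grip":20,"tx":1.2,"ty":0,"tz":0,"wx":0,"wy":0,"wz":0},{"grip":20,"tx":0,"ty":0,"tz":1,"wx":0,"wy":0,"wz":0},{"grip":20,"tx":0,"ty":0,"tz":0,"wx":0,"wy":0,"wz":0},{"grip":20,"tx":0,"ty":0,"tz":0,"wx":0,"wy":0,"wz":0},{"grip":20,"tx":0,"ty":0,"tz":0,"wx":0,"wy":0,"wz":0}]'; python3 -c "
from h import *
st(); print(sense()['wrist_torque'].round(2))"
python3 -m handwheel '[{"grip":20,"tx":0,"ty":0,"tz":0.8,"wx":0,"wy":0,"wz":0},{"grip":20,"tx":0,"ty":0,"tz":0,"wx":0,"wy":0,"wz":0},{"grip":20,"tx":0,"ty":0,"tz":0,"wx":0,"wy":0,"wz":0},{"grip":20,"tx":0,"ty":0,"tz":0,"wx":0,"wy":0,"wz":0}]'; python3 -c "
from h import *
st(); print(sense()['wrist_torque'].round(2))"
```

```text
time_s: 33.05
eef_pos: [571.3, 26.6, 202.2]
ee_rot: [0.029, -0.028, 0.707, -0.706]
force: [-0.4, 0.6, -1.9]
grip_width: 0.317
t 33.05 p [571.3  26.6 202.2] z [ 0.081 -0.997 -0.   ] y [ 0.  0. -1.] F [-0.4  0.6 -1.9] w 27.1 q [-0.16  0.44  1.4   0.    1.31  1.33]
[ 0.17 -0.05  0.05]
time_s: 33.38
eef_pos: [571.3, 25.9, 202.2]
ee_rot: [0.029, -0.029, 0.707, -0.706]
force: [-0.1, 2.4, -1.6]
grip_width: 0.321
t 33.38 p [571.3  25.9 202.2] z [ 0.081 -0.997 -0.   ] y [ 0.  0. -1.] F [-0.1  2.4 -1.6] w 27.4 q [-0.16  0.44  1.4   0.    1.31  1.33]
[ 0.55 -0.03 -0.08]
```

```bash
python3 -m handwheel '[{"grip":20,"tx":0.2,"ty":0,"tz":-1.5,"wx":0,"wy":0,"wz":0},{"grip":20,"tx":0,"ty":0,"tz":-1.3,"wx":0,"wy":0,"wz":0},{"grip":20,"tx":0,"ty":0,"tz":0,"wx":0,"wy":0,"wz":0},{"grip":20,"tx":0,"ty":0,"tz":0,"wx":0,"wy":0,"wz":0},{"grip":20,"tx":0,"ty":0,"tz":0,"wx":0,"wy":0,"wz":0}]'; python3 -c "
from h import *
st(); print(sense()['wrist_torque'].round(2))"
python3 -m handwheel '[{"grip":20,"tx":0,"ty":0,"tz":-0.8,"wx":0,"wy":0,"wz":0},{"grip":20,"tx":0,"ty":0,"tz":0,"wx":0,"wy":0,"wz":0},{"grip":20,"tx":0,"ty":0,"tz":0,"wx":0,"wy":0,"wz":0},{"grip":20,"tx":0,"ty":0,"tz":0,"wx":0,"wy":0,"wz":0}]'; python3 -c "
from h import *
st(); print(sense()['wrist_torque'].round(2))"
```

```text
time_s: 33.8
eef_pos: [570.9, 28.4, 202.2]
ee_rot: [-0.029, 0.029, -0.706, 0.707]
force: [0.1, -0.8, -2.3]
grip_width: 0.317
t 33.8 p [570.9  28.4 202.2] z [ 0.081 -0.997  0.   ] y [ 0. -0. -1.] F [ 0.1 -0.8 -2.3] w 27.1 q [-0.16  0.44  1.4  -0.    1.31  1.34]
[-0.14 -0.09  0.01]
time_s: 34.13
eef_pos: [570.9, 29.2, 202.2]
ee_rot: [-0.029, 0.028, -0.706, 0.707]
force: [0.4, -2.2, -2.1]
grip_width: 0.318
t 34.13 p [570.9  29.2 202.2] z [ 0.081 -0.997  0.   ] y [ 0. -0. -1.] F [ 0.4 -2.2 -2.1] w 27.1 q [-0.15  0.44  1.4  -0.    1.31  1.34]
[-0.45 -0.21  0.01]
```

```bash
python3 -m handwheel '[{"grip":20,"tx":0,"ty":0,"tz":1.65,"wx":0,"wy":0,"wz":0},{"grip":20,"tx":0,"ty":0.3,"tz":0,"wx":0,"wy":0,"wz":0},{"grip":20,"tx":0,"ty":0.3,"tz":0,"wx":0,"wy":0,"wz":0},{"grip":20,"tx":0,"ty":0,"tz":0,"wx":0,"wy":0,"wz":0},{"grip":20,"tx":0,"ty":0,"tz":0,"wx":0,"wy":0,"wz":0},{"grip":20,"tx":0,"ty":0,"tz":0,"wx":0,"wy":0,"wz":0}]'; python3 - <<'E'
from h import *
st(); print(sense()['wrist_torque'].round(2)); cap('wrist','w40'); cap('scene','g40');cap('side','s40')
a=cv2.imread('pics/s40.png')[155:255,190:290];b=cv2.imread('pics/g40.png')[120:220,200:300]
cv2.imwrite('pics/c81.png',cv2.resize(np.hstack([a,b]),None,fx=4,fy=4,interpolation=cv2.INTER_CUBIC))
crop('s40',222,205,257,235,20,'c82')
E
```

```text
time_s: 34.63
eef_pos: [570.9, 27.8, 201.6]
ee_rot: [0.029, -0.029, 0.707, -0.706]
force: [-0.3, 0.7, -1.9]
grip_width: 0.321
t 34.63 p [570.9  27.8 201.6] z [ 0.081 -0.997 -0.   ] y [-0.  0. -1.] F [-0.3  0.7 -1.9] w 27.4 q [-0.16  0.44  1.4   0.    1.31  1.33]
[-0.01  0.01  0.02]
```

View pics/c81.png

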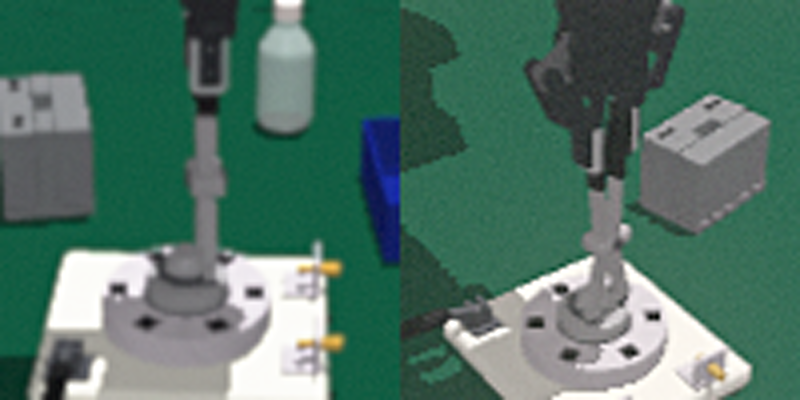

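View pics/c82.png

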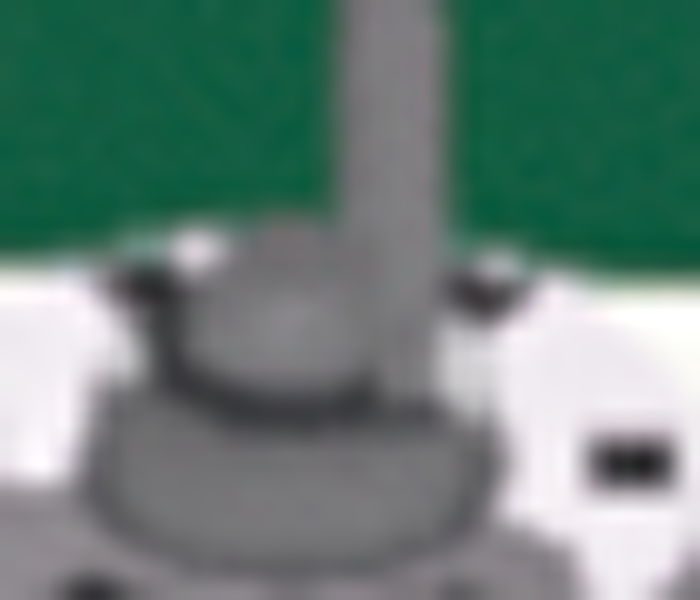

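```bash
python3 -m handwheel '[{"grip":20,"tx":0,"ty":0.25,"tz":0.15,"wx":0,"wy":0,"wz":0},{"grip":20,"tx":0,"ty":0,"tz":0,"wx":0,"wy":0,"wz":0},{"grip":20,"tx":0,"ty":0,"tz":0,"wx":0,"wy":0,"wz":0},{"grip":20,"tx":0,"ty":0,"tz":0,"wx":0,"wy":0,"wz":0},{"grip":20,"tx":0,"ty":0,"tz":0,"wx":0,"wy":0,"wz":0}]'; python3 - <<'E'
from h import *
st(); print(sense()['wrist_torque'].round(2)); cap('wrist','w41'); cap('scene','g41')
E
```

```text
time_s: 35.2
eef_pos: [571.0, 27.6, 201.5]
ee_rot: [0.029, -0.028, 0.707, -0.706]
force: [-0.8, 0.2, 0.0]
grip_width: 0.318
t 35.2 p [571.   27.6 201.5] z [ 0.081 -0.997 -0.   ] y [ 0.  0. -1.] F [-0.8  0.2  0. ] w 27.2 q [-0.16  0.44  1.4   0.    1.31  1.33]
[0.15 0.08 0.  ]
```

View pics/g41.png

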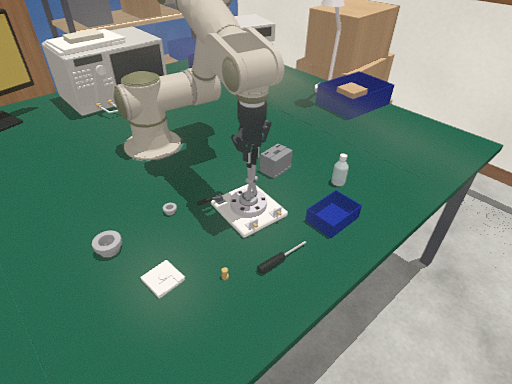

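The scene view shows the pliers upright on the jig at (250,195), the nest empty at (163,278), and the bottle (340,170), bin, screwdriver and adapter where they started. Contact with the bush is about 2 N, so I'm handing in.

```bash
python3 -c "
from rig import ctrl
print(ctrl.finish_job())"
```

```text
the job is handed in; nothing more can be done
None
```

The job is handed in at 35.2 s. The bush is seated, and the ring is held spread round the stub at the groove. By my estimate the ring sits about 1 mm above the groove's centre.

- **Bush:** I took the middle-sized one. Its collar was flat on the disc and concentric with it when I released it.
- **Pliers and ring:** The pliers were squeezed to their stop, and the ring spread, lifted out of its nest and lowered over the stub. I centred it by feeling for light contact on all four sides.
- **Last checks:** The pliers were upright, with only about 2 N on the bush and almost no side force. The bottle, screwdriver, adapter and bin had not moved.

**Checks that disagreed or fell short:**
- **Ring height:** The pliers slipped about 5 mm in the grip during pickup, so the tips reach some 2.5 mm below the ring. They touched the bush while the ring's middle was still at about z = 63 mm instead of 62.
- **Side clearance:** The free play was about 1.2 mm in y and 2.4 mm in x, not the 3 mm expected. The ring may therefore be slightly less than fully spread, or tilted.
- **Level:** I could only judge this from the images, to within a few degrees.
- **Sideways position:** The side and wrist cameras disagreed by about 2 mm along x. The contact test agreed better with the wrist view, so I used that.

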